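# Clear the jammed coffee dose rack

## Task

Some sleeves of the coffee dose rack hold a stuck canister. Take the blue catch box from its cork mat and stand it on the ledge under the lip of the rack's tipping tray, then use the dowel of the pusher stick to push every stuck canister out of the far end of its sleeve onto the tray (never with the gripper itself), and once all are out swing the red-knobbed lever right to its stop and let it spring back, so that all canisters end up in the box. Finish with the box and its canisters back on the middle of the cork mat, the pusher stick lying flat with its grip on the middle of the white coaster, and the jar, pitcher and scoop left where they are.

Things in the scene. Friction and masses are not known exactly. Their poses are not given: they have to be found in the camera images.
- rack: Fixed wooden dose rack, 270 mm long, 220 wide. Origin on the ledge, in the plane of the sleeves' exit ends, midway across; x (level, roughly the robot's +y) is the push direction, z up. Along x (mm): flat apron -195 to -75; four open-ended sleeves -75 to 0, side by side across y; tipping tray 2 to 76, its floor 102 up when level, with lane walls 20 high.
- apron (a point): Middle of the apron's top: flat wood, 120 mm along rack x, 190 across, 95 mm above the ledge. A stick dropped here lies flat and can be picked up again.
- pads (a point): Over the middle of the sleeves, 143 mm up. A steel bar here (168 mm high at most) carries four sprung pads, 24 x 16 mm; each presses a canister on its sleeve floor, so sliding it takes 5 to 15 N. In an empty sleeve the pad hangs 3 mm lower (underside 140 up).
- box_spot (a point): Point on the ledge at rack x 113, y 0: with the box's centre here, long side along rack y and tab away from the rack, it catches from the whole lip. Within 10 mm is good. The rack's wood below the tray ends at x 0 (two side cheeks, at y beyond +-95, at x 42); the tray's underside is 97 mm up, so the box goes partly under the lip.
- mouth1 (a point): Centre of the entry opening of sleeve 1, at rack x -75, y 69 mm, 126 mm above the ledge; axes parallel to the rack's. The sleeve runs 75 mm along +x from here, 40 mm wide inside, floor 107 mm above the ledge, clear walls 6 mm, open above but for cross bars at both ends (undersides 148 up).
- mouth2 (a point): Centre of the entry opening of sleeve 2, at rack x -75, y 23 mm, 126 mm above the ledge; axes parallel to the rack's. The sleeve runs 75 mm along +x from here, 40 mm wide inside, floor 107 mm above the ledge, clear walls 6 mm, open above but for cross bars at both ends (undersides 148 up).
- mouth3 (a point): Centre of the entry opening of sleeve 3, at rack x -75, y -23 mm, 126 mm above the ledge; axes parallel to the rack's. The sleeve runs 75 mm along +x from here, 40 mm wide inside, floor 107 mm above the ledge, clear walls 6 mm, open above but for cross bars at both ends (undersides 148 up).
- mouth4 (a point): Centre of the entry opening of sleeve 4, at rack x -75, y -69 mm, 126 mm above the ledge; axes parallel to the rack's. The sleeve runs 75 mm along +x from here, 40 mm wide inside, floor 107 mm above the ledge, clear walls 6 mm, open above but for cross bars at both ends (undersides 148 up).
- lip (a point): Middle of the outer (box-side) top edge of the tray floor as it is when level: rack x 76, y 0, 102 mm up (fixed to the rack). Tipped canisters slide off here and fall within about 70 mm beyond it.
- tray (a joint): Angle of the tipping tray and its lever, one rigid sprung part: 0 = tray level (rest), 1.05 rad = stop, tray tipped down towards the box. Its hinge lies along rack y at rack x 61, 91 mm up. A spring returns it to 0; it takes 2 to 8 N at the knob to swing it.
- knob (a point): Centre of the red ball knob (32 mm diameter) on top of the tray's lever, at rack y -122, outside the tray, 115 mm from the hinge. The lever is a flat steel bar, 9 mm thick, 18 wide along rack y; at rest it leans 0.5 rad to rack -x, at the stop 0.55 rad to +x. Push the bar below the knob along rack +x from its -x side.
- stick_c (a point): Pusher stick: a square wooden grip 60 x 30 x 30 mm with a round dowel, 18 mm in diameter and 100 mm long, out of its front end (160 mm in all, 110 g). This point is the centre of the square grip; x points along the dowel, whose tip is 130 mm from here. It lies on a flat face of the grip, this point 15 mm above what it lies on, the dowel clear of the surface.
- can1_c (a point): Centre of the stuck metal coffee canister of sleeve 1 (plain cylinder, 36 mm diameter, 60 mm long, 35 to 70 g; x along its axis). None when that sleeve is empty.
- can2_c (a point): Centre of the stuck metal coffee canister of sleeve 2 (plain cylinder, 36 mm diameter, 60 mm long, 35 to 70 g; x along its axis). None when that sleeve is empty.
- can3_c (a point): Centre of the stuck metal coffee canister of sleeve 3 (plain cylinder, 36 mm diameter, 60 mm long, 35 to 70 g; x along its axis). None when that sleeve is empty.
- can4_c (a point): Centre of the stuck metal coffee canister of sleeve 4 (plain cylinder, 36 mm diameter, 60 mm long, 35 to 70 g; x along its axis). None when that sleeve is empty.
- box: Loose blue open catch box, 130 mm (x) by 236 mm (y), walls 50 mm high, floor 4 mm, walls 6 to 8 mm thick, about 200 g. Origin at the centre of its underside, z up. Its +x wall carries a grip tab.
- tab (a point): Grip tab of the box: an upright plate 10 mm thick (box x), 60 mm wide (box y), standing up from the middle of the box's +x wall to 98 mm above its underside. This point is in the plate's middle plane at box x 60, y 0, 80 mm above the underside: pinch it from above here, fingers closing along box x. It faces away from the rack at the start.
- mat: Fixed flat cork mat, 160 mm (x) by 270 mm (y), 4 mm thick, on which the box stands at the start. Origin at the centre of its underside.
- coaster: Fixed white ceramic coaster, 110 mm square, 8 mm thick. Origin at the centre of its underside.
- jar: Closed amber glass coffee jar, 84 mm diameter, 130 mm high, loose bystander. Origin under its centre.
- pitcher: Stainless milk pitcher with a handle, 84 mm diameter, 100 mm high, loose bystander. Origin under its centre.
- scoop: Pink plastic coffee scoop, about 125 mm long, loose bystander. Origin under its cup.
Things that resemble listed ones, but are neither listed nor needed, are in the scene too. What is meant by the part that bears can4_c is not purple, and is the smaller of those in its own colour. Several things look just like the part that bears stick_c: the one meant starts farthest from the robot's base.

How it is judged:
By the outcome, as a careful person would: the job done as asked, in the order asked, and still so for the second after the job is handed in, with the robot touching nothing.
Of can1, can2, can3, can4 only 3 to 4 are there at a start; the rules pass over those that are not, and their reading is None.
At some moment in a run one of stick, box may be knocked a few centimetres aside while the robot is not near it.
Once in a run the grip may slacken for a moment while it holds something.
It also fails if it takes over 210 s, if anything falls off the work surface, if the arm or the gripper's body presses on something with over 40 N, if the wrist force passes 120 N, or if a joint passes its speed limit or range.

## Robot

A 6-joint arm with a two-finger parallel gripper is mounted at the origin on the work surface. World frame = base frame: x ahead of the robot, y to its left, z up, the work surface at z = 0. Lengths are in mm, angles in rad, forces in N, time in s.
With the tool pointing down it reaches from about 350 to 775 mm from the base axis. Payload 7.3 kg.
Tool frame: the origin (TCP) lies on the mounting face of the last link; the fingertips stand 178 mm ahead of it and the grasp point (between the pads) lies 159 mm ahead of it (bot.grip_point_offset is the distance from the TCP to the grasp point, in mm); x points along the fingers, y is the direction in which the jaws open and shut, and the axes are right-handed (so a half turn about x gives the same grasp; the last joint's range is limited). The gripper opens to 92 mm and grips with 3 to 60 N. Pads are 19 mm wide; open, the fingers measure 130 mm over their backs; the gripper's body (75 mm by 190 mm) begins 47 mm behind the grasp point.
Start: joints at [1.117, 0.342, 1.524, -0, 1.275, -0.146], TCP at [159.034, 500.336, 404.741] pointing down, gripper open.
Joint ranges: [-2.53, 2.53], [-0.77, 2.02], [0.04, 2.7], [-1, 4.14], [0.28, 2.66], [-3.11, 3.11]. Speed limits (rad/s): [2.57, 2.57, 3.14, 3.14, 3.14, 3.14].

## Interface

Orientations are given as [roll, pitch, yaw] about the fixed x, y, z axes, in that order (R = Rz(yaw) Ry(pitch) Rx(roll)).
In Python, from plant import bot gives the robot as it stands.
- The arm moves only by the tool arm_command, never from a script. Its argument "moves" is a list of rows, each a list of 5 numbers: the shift along the tool's x, y, z in cm, then the turn about the tool's x in degrees, then the opening, from 0 (shut) to 1 (fully open). A call has 1 to 10 rows; each row is the pose to reach, as a shift and turn from the pose measured when the call began, along the tool's axes at that moment; what a row does not reach only later rows make up. A row lasts 1/10 s, in which the tool goes at most 50 mm and 8.59 degrees, less where a joint would pass 70% of its speed; a pose out of reach is approached as far as the arm can. A call with a gripper value outside its range is refused whole. The fingers move at their own pace and stop on an object; the grip force is fixed at half the most. Time passes only in rows, so rows that repeat a pose let the fingers close. It gives the time, the measured TCP pose, the force and the opening at its end, in the units of the state.
- bot.get_obs(): the state, without advancing time (a new reading comes with each control period).
- bot.capture(name): name is "side" or "top"; returns a dict with "frame" (400x640x3 uint8, blue, green, red), "K" (3x3 intrinsics, pixels), "origin" and "orientation" of the camera in the world. Camera axes: x right, y down, z forward; pixel columns grow to the right and rows downward; lengths in mm; the calibration is good to about 2 mm. A picture is of the moment at which its call begins. There is no depth.
- bot.close_job(): hands the job in, once; it reports no verdict.
The state is a dict: "time": time; "joint_positions": joint angles; "dq": joint speeds; "tau": joint torques, N m; "tool_pos": TCP position; "tcp_rot": TCP orientation; "contact_force": force on the tool from outside, world axes, zero at the start; "moment": the same for the moment, N m; "grip_width": finger opening in mm.
Only numpy, scipy, OpenCV 4.12 (cv2) and the standard library are available. Lean on these libraries where they do the work, as an engineer would, in place of code of your own. Each camera call takes 0.05 s, during which the arm holds its last target.

## Working session

There is one attempt and no reset: what is moved stays moved. The work goes in short steps, Python scripts to look and compute and a tool call to move; the robot and the scene stay as the last step left them, time stands still between calls to the robot, and variables do not carry over. Pictures are saved under pics/ and viewed, and the job is handed in when it is done.

Besides the shell and the picture viewer there is one more tool, called after "Emit:" as name(argument=value, ...), one argument or row to a line, values as JSON. arm_command: Moves the arm, as the interface text tells. Its arguments: {"type":"object","properties":{"moves":{"type":"array"}},"required":["moves"]}

```bash
ls; mkdir -p pics; python3 - <<'E'
from plant import bot
import cv2,json
print(bot.get_obs())
for n in("side","top"):
    c=bot.capture(n); cv2.imwrite(f"pics/{n}0.png",c["frame"]); print(n,c["K"],c["origin"],c["orientation"])
E
```

```text
pics
{'time': 0.0, 'joint_positions': array([ 1.11697902e+00,  3.42717074e-01,  1.52502024e+00, -5.39852844e-05,
        1.27541301e+00, -1.46003002e-01]), 'dq': array([-0.00073903,  0.00168043, -0.00115532, -0.00021891, -0.00078398,
        0.00011446]), 'tau': array([-3.39857143e-04, -4.31257796e+01, -2.44218367e+01,  7.17212283e-02,
        5.60529891e-02, -1.17321433e-04]), 'tool_pos': array([158.98767483, 500.20053075, 404.04656345]), 'tcp_rot': array([-1.68367063,  1.56923779, -1.99146917]), 'contact_force': array([-0.3663874 , -0.88920146,  0.48978857]), 'moment': array([-0.06226286,  0.01682023,  0.01242023]), 'grip_width': 91.86034800109074}
side [[434.87097581   0.         310.6431427 ]
 [  0.         434.87097581 194.96255625]
 [  0.           0.           1.        ]] [ -78.35041391 -708.46519365  962.63948838] [-2.30465375  0.02073768 -0.71062313]
top [[414.07311201   0.         320.69748386]
 [  0.         414.07311201 196.12395324]
 [  0.           0.           1.        ]] [ 365.19513536   23.21074818 1086.89571596] [-2.98692922 -0.00454514 -1.59665806]
```

View pics/side0.png

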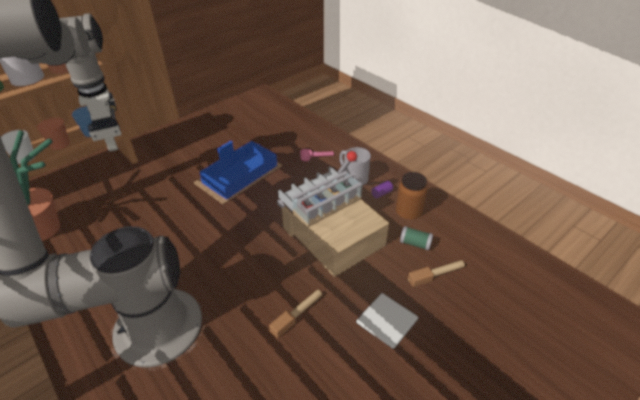

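View pics/top0.png

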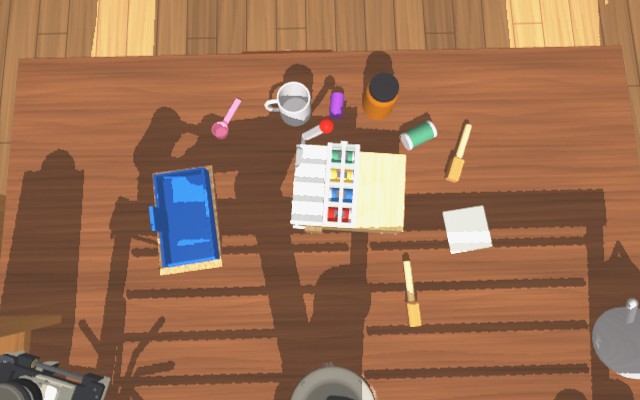

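```bash
cat > h.py <<'E'
import numpy as np,cv2,json
from scipy.spatial.transform import Rotation as R
from plant import bot
def cap(n): 
    c=bot.capture(n); return c
def RM(o): return R.from_euler('xyz',o).as_matrix()
def ray(c,u,v):
    d=RM(c['orientation'])@np.linalg.inv(c['K'])@np.array([u,v,1.]); return np.array(c['origin']),d
def at(c,u,v,z):
    o,d=ray(c,u,v); return o+d*(z-o[2])/d[2]
def proj(c,p):
    q=c['K']@(RM(c['orientation']).T@(np.array(p,float)-c['origin'])); return q[:2]/q[2]
def crop(c,name,u0,v0,w,h,s,pts=()):
    im=c['frame'][v0:v0+h,u0:u0+w]; im=cv2.resize(im,None,fx=s,fy=s,interpolation=cv2.INTER_CUBIC)
    for p in pts:
        q=(proj(c,p)-[u0,v0]+.5)*s; cv2.circle(im,(int(q[0]),int(q[1])),3,(255,0,255),1)
    for k in range(0,w,10):
        cv2.line(im,(k*s,0),(k*s,8 if (u0+k)%50 else 16),(255,255,255),1)
        if (u0+k)%20==0: cv2.putText(im,str(u0+k),(k*s,26),0,.4,(255,255,255),1)
    for k in range(0,h,10):
        cv2.line(im,(0,k*s),(8,k*s),(255,255,255),1)
        if (v0+k)%20==0: cv2.putText(im,str(v0+k),(10,k*s+4),0,.4,(255,255,255),1)
    cv2.imwrite('pics/'+name,im)
def tri(cs,uvs):
    A=[];b=[]
    for c,(u,v) in zip(cs,uvs):
        o,d=ray(c,u,v); d/=np.linalg.norm(d); P=np.eye(3)-np.outer(d,d); A.append(P);b.append(P@o)
    return np.linalg.lstsq(np.vstack(A),np.hstack(b),rcond=None)[0]
def st():
    o=bot.get_obs(); print('t',round(o['time'],2),'tcp',np.round(o['tool_pos'],1),'grip',np.round(o['tool_pos']+159*RM(o['tcp_rot'])[:,0],1),'F',np.round(o['contact_force'],1),'w',round(o['grip_width'],1)); print(np.round(RM(o['tcp_rot']),3)); print(np.round(o['joint_positions'],3)); return o
E
cat > a.py <<'E'
from h import *
t=cap('top');s=cap('side')
import pickle; pickle.dump((t,s),open('c0.pkl','wb'))
crop(t,'a1.png',280,100,140,140,5)
crop(t,'a2.png',140,155,90,125,5)
crop(t,'a3.png',390,80,110,180,3)
crop(s,'a4.png',260,130,200,150,4)
E
python3 a.py
```

```text
(no output)
```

View pics/a1.png

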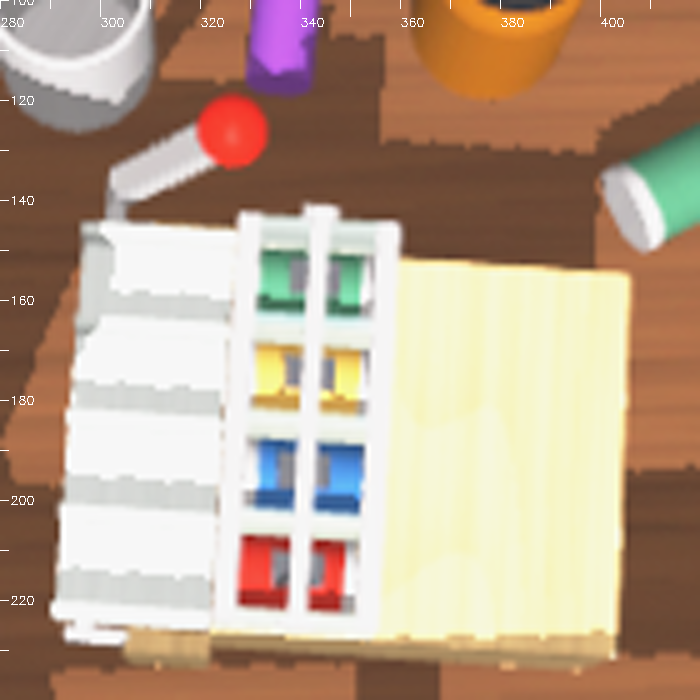

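View pics/a2.png

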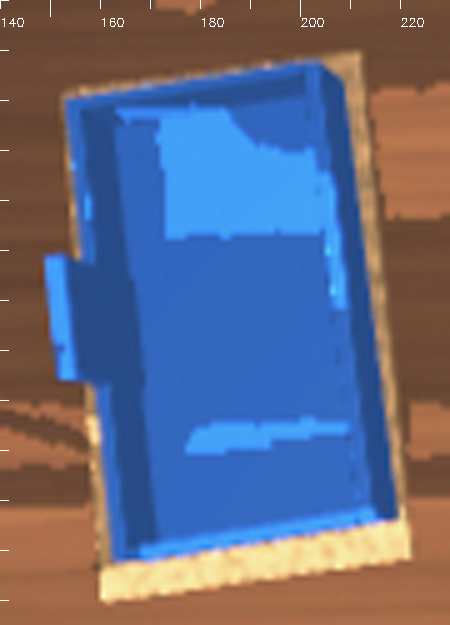

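View pics/a3.png

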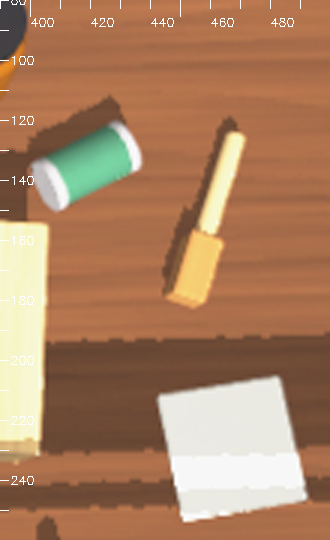

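View pics/a4.png

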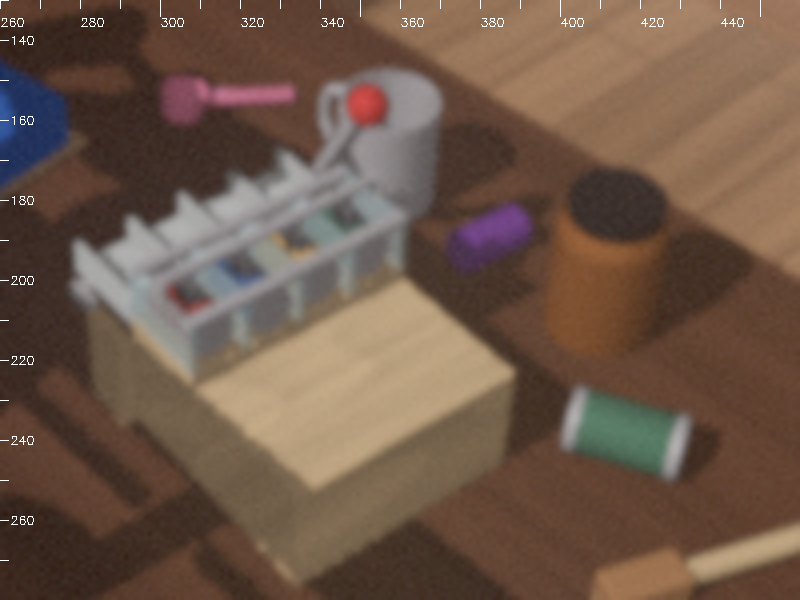

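```bash
cat > b.py <<'E'
from h import *
import pickle
from scipy.optimize import least_squares
t,s=pickle.load(open('c0.pkl','rb'))
P=lambda a,b:at(t,280+a/5-.0,100+b/5,95)
a=P(630,275);b=P(615,637);print('apron corners',a,b,np.linalg.norm(a-b))
# fit rack x,y,yaw,z
ob=[((-195,-95,95),t,(406,155)),((-195,95,95),t,(403,227)),
 ((-195,95,95),s,(339,252.5)),((-195,-95,95),s,(388.5,223)),((-195,95,0),s,(336,276))]
def rp(q,p):
    x,y,z,w=q; c,sn=np.cos(w),np.sin(w); return np.array([x+c*p[0]-sn*p[1],y+sn*p[0]+c*p[1],z+p[2]])
f=lambda q:np.hstack([proj(c,rp(q,p))-uv for p,c,uv in ob])
r=least_squares(f,[550,50,0,1.57]);print(r.x,np.round(r.fun,1))
E
python3 b.py
```

```text
apron corners [ 616.94304307 -198.14822107   95.        ] [ 438.81647556 -180.66374443   95.        ] 178.98262758616175
[548.53800907   3.66890802  -2.93883039   1.48686525] [-0.3 -3.6  0.6  1.  -2.9  1.6  1.3 -0.6 -0.5  0.7]
```

```bash
cat > b2.py <<'E'
from h import *
import pickle,sys
from b import rp
t,s=pickle.load(open('c0.pkl','rb'))
q=[float(v) for v in sys.argv[1:5]]
pts=[(-195,95,95),(-195,-95,95),(-75,95,95),(-75,-95,95),(-195,95,0),(-195,-95,0),(76,0,102),(76,95,102),(76,-95,102)]
for y in(69,23,-23,-69):
    for x in(-75,0): pts+= [(x,y-20,107),(x,y+20,107),(x,y,148),(x,y-20,148),(x,y+20,148)]
    pts+=[(2,y,102),(76,y,102)]
pts+=[(-37.5,y,168) for y in(-95,0,95)]
k=np.array([61-115*np.sin(.5),-122,91+115*np.cos(.5)]);pts+=[k]
W=[rp(q,p) for p in pts]
crop(t,'b1.png',280,100,140,140,5,W)
crop(s,'b2.png',260,130,200,150,4,W)
E
python3 b2.py 548.5 3.7 0 1.487
```

```text
apron corners [ 616.94304307 -198.14822107   95.        ] [ 438.81647556 -180.66374443   95.        ] 178.98262758616175
[548.53800907   3.66890802  -2.93883039   1.48686525] [-0.3 -3.6  0.6  1.  -2.9  1.6  1.3 -0.6 -0.5  0.7]
```

View pics/b1.png

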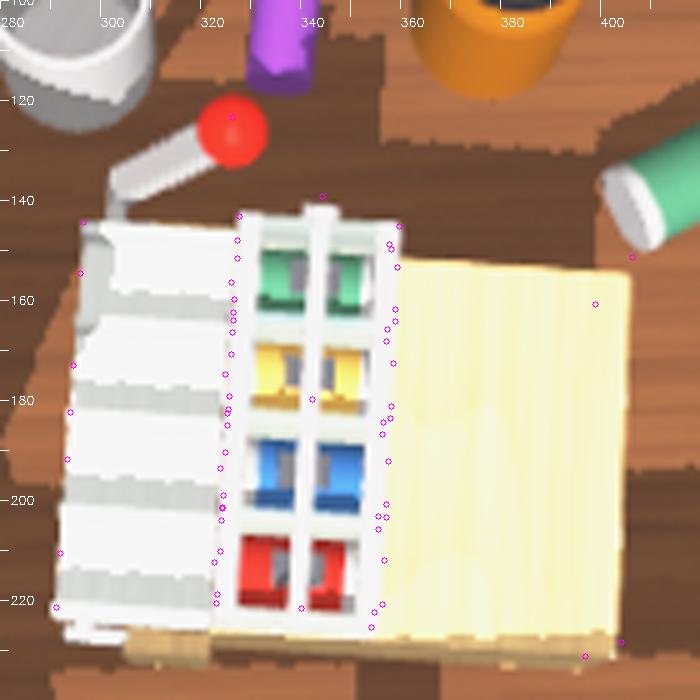

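View pics/b2.png

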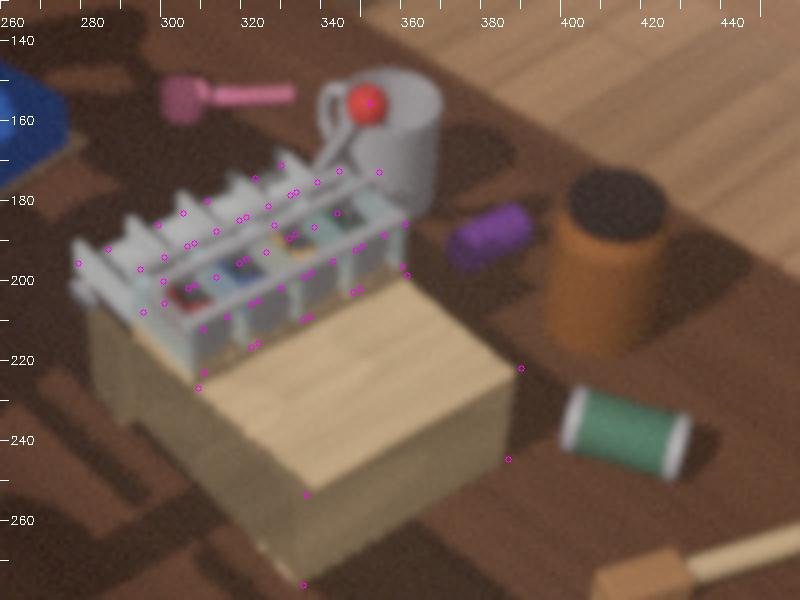

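```bash
cat > b3.py <<'E'
from h import *
import pickle
from b import rp
from scipy.optimize import least_squares
t,s=pickle.load(open('c0.pkl','rb'))
T=lambda a,b:(280+a/5-.1,100+b/5-.1)
S=lambda a,b:(260+a/4-.12,130+b/4-.12)
ob=[((-75,-95,154),t,T(400,222)),((-75,95,154),t,T(381,637)),((0,-95,154),t,T(240,212)),((0,95,154),t,T(212,630)),
((61-115*np.sin(.5),-122,91+115*np.cos(.5)),t,T(233,131)),((61-115*np.sin(.5),-122,91+115*np.cos(.5)),s,S(367,105)),
((-195,0,95),t,T(623,456)),((-195,90,95),s,S(317,490)),((-195,-90,95),s,S(514,373)),((-195,90,0),s,S(303,584)),
((-75,95,154),s,S(190,326)),((-75,-95,154),s,S(405,214))]
f=lambda q:np.hstack([proj(c,rp(q,p))-uv for p,c,uv in ob])
for fz in(1,0):
    g=(lambda q:f(q)) if fz else (lambda q:f([q[0],q[1],0,q[2]]))
    r=least_squares(g,[550,50,0,1.57] if fz else [550,50,1.57],loss='soft_l1');print(r.x,np.round(r.fun.reshape(-1,2),1).tolist())
E
python3 b3.py|tail -2
```

```text
[541.52339486   3.25771502   2.45625863   1.49118746] [[0.1, -0.3], [0.6, -1.7], [-0.2, -0.0], [1.1, -2.1], [-0.4, -0.4], [-1.1, -0.4], [1.0, 0.2], [-3.0, 0.9], [-1.2, -0.2], [-0.1, 0.1], [-0.6, 0.5], [-0.1, 0.1]]
[542.472441     3.62702084   1.49081679] [[-0.2, -0.4], [0.3, -2.0], [-0.4, -0.1], [0.9, -2.4], [-0.6, -0.5], [-1.0, 0.1], [0.6, -0.0], [-2.9, 1.2], [-1.2, 0.2], [-0.0, 0.4], [-0.4, 0.9], [0.0, 0.6]]
```

```bash
python3 b2.py 542 3.6 0 1.4908 >/dev/null
```

```text
(no output)
```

View pics/b1.png

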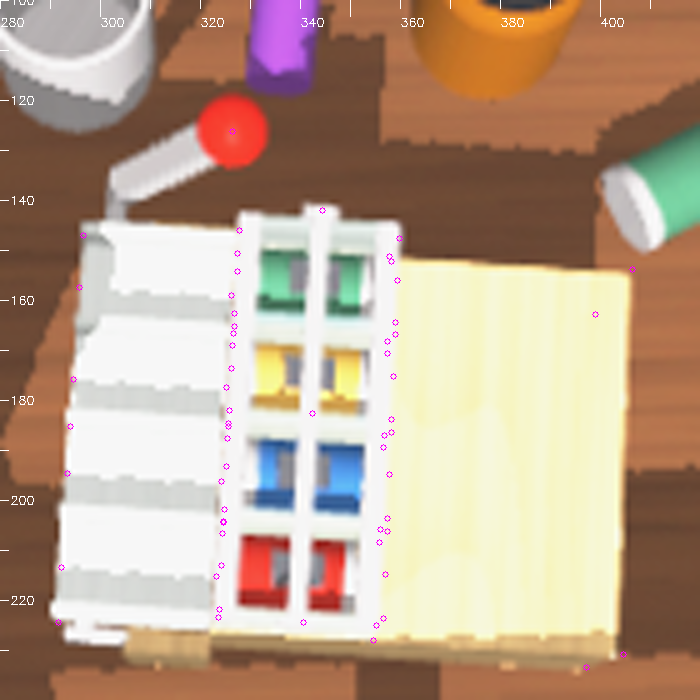

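View pics/b2.png

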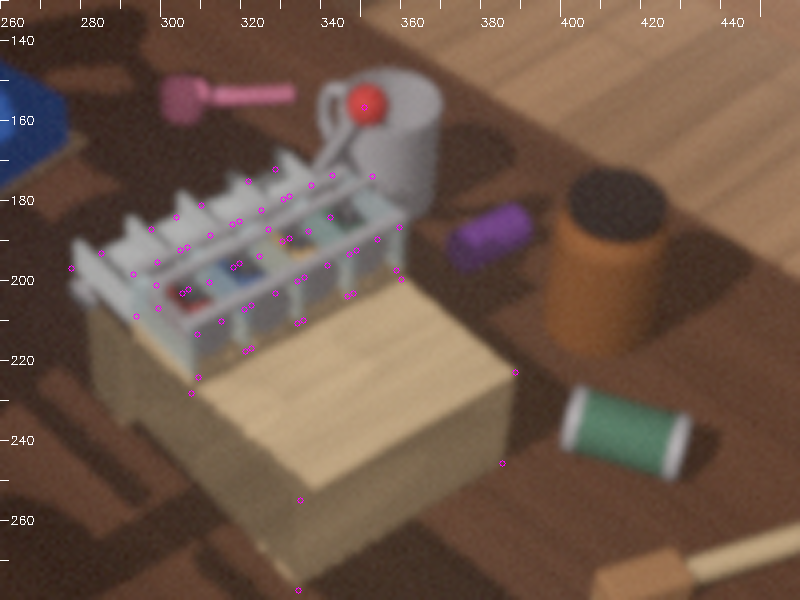

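```bash
cat > b4.py <<'E'
from h import *
import pickle
from b import rp
t,s=pickle.load(open('c0.pkl','rb'))
for q in([542,3.6,0,1.4908],[547,3.6,0,1.4908]):
  for i,y in enumerate((69,23,-23,-69)):
    for x in (-20,-55):
        # silhouette edges of can
        a=[proj(t,rp(q,(x,y+18*np.cos(h),125+18*np.sin(h)))) for h in np.linspace(0,2*np.pi,60)]
        a=np.array(a); print(i+1,x,'u',round((a[:,0].mean()-280)*5),'v',np.round((a[:,1].min()-100)*5),np.round((a[:,1].max()-100)*5), 'wall top 151', [round((proj(t,rp(q,(x,y+d,151)))[1]-100)*5) for d in(-20,20)])
E
python3 b4.py | grep -v apron
```

```text
[548.53800907   3.66890802  -2.93883039   1.48686525] [-0.3 -3.6  0.6  1.  -2.9  1.6  1.3 -0.6 -0.5  0.7]
1 -20 u 261 v 533.0 610.0 wall top 151 [521, 608]
1 -55 u 336 v 537.0 614.0 wall top 151 [525, 613]
2 -20 u 266 v 436.0 512.0 wall top 151 [422, 508]
2 -55 u 340 v 440.0 516.0 wall top 151 [426, 512]
3 -20 u 271 v 340.0 416.0 wall top 151 [324, 409]
3 -55 u 344 v 344.0 420.0 wall top 151 [329, 413]
4 -20 u 275 v 246.0 322.0 wall top 151 [228, 312]
4 -55 u 349 v 250.0 326.0 wall top 151 [232, 316]
1 -20 u 261 v 522.0 599.0 wall top 151 [510, 597]
1 -55 u 336 v 526.0 603.0 wall top 151 [514, 602]
2 -20 u 266 v 425.0 502.0 wall top 151 [411, 497]
2 -55 u 340 v 429.0 506.0 wall top 151 [415, 501]
3 -20 u 270 v 330.0 406.0 wall top 151 [314, 399]
3 -55 u 344 v 334.0 410.0 wall top 151 [318, 403]
4 -20 u 275 v 236.0 311.0 wall top 151 [218, 301]
4 -55 u 348 v 240.0 315.0 wall top 151 [222, 305]
```

```bash
cat > d.py <<'E'
from h import *
import pickle
t,s=pickle.load(open('c0.pkl','rb'))
A=lambda a,b,z:at(t,140+a/5-.1,155+b/5-.1,z)
B=lambda a,b,z:at(t,390+a/3-.17,80+b/3-.17,z)
bx=np.array([A(65,100,54),A(320,62,54),A(395,520,54),A(115,560,54)])
print('box',bx.round(0).tolist(),bx.mean(0),[np.linalg.norm(bx[i]-bx[i-1]).round(0) for i in range(4)])
for i,j in((0,3),(1,2)): d=bx[i]-bx[j];print('yaw of tall axis',np.arctan2(d[1],d[0]))
tb=np.array([A(46,257,102),A(68,255,102),A(81,380,102),A(60,380,102)]);print('tab',tb.mean(0),tb.round(0).tolist())
m=np.array([A(62,95,4),A(360,52,4),A(410,555,4),A(102,600,4)]);print('mat',m.mean(0),[np.linalg.norm(m[i]-m[i-1]).round(0) for i in range(4)],m.round(0).tolist())
c=np.array([B(158,396,8),B(280,376,8),B(307,497,8),B(183,521,8)]);print('coaster',c.mean(0),[np.linalg.norm(c[i]-c[i-1]).round(0) for i in range(4)])
g=np.array([B(195,230,30),B(223,238,30),B(196,301,30),B(167,292,30)]);print('grip',g.mean(0),[np.linalg.norm(g[i]-g[i-1]).round(0) for i in range(4)])
tip=B(235,135,18);print('tip',tip,tip-g.mean(0))
c2=B(232,132,15)
E
python3 d.py
```

```text
box [[591.0, 439.0, 54.0], [608.0, 310.0, 54.0], [376.0, 269.0, 54.0], [360.0, 406.0, 54.0]] [483.77830095 356.09577313  54.        ] [np.float64(234.0), np.float64(130.0), np.float64(236.0), np.float64(138.0)]
yaw of tall axis 0.14124274390041686
yaw of tall axis 0.1746811040323693
tab [474.84785637 416.47941243 102.        ] [[504.0, 426.0, 102.0], [505.0, 416.0, 102.0], [445.0, 407.0, 102.0], [445.0, 417.0, 102.0]]
mat [481.91289453 366.83293617   4.        ] [np.float64(267.0), np.float64(159.0), np.float64(268.0), np.float64(159.0)] [[605.0, 461.0, 4.0], [625.0, 303.0, 4.0], [358.0, 273.0, 4.0], [340.0, 431.0, 4.0]]
coaster [ 437.25953552 -365.84587697    8.        ] [np.float64(110.0), np.float64(109.0), np.float64(107.0), np.float64(110.0)]
grip [ 594.82823997 -338.63007975   30.        ] [np.float64(62.0), np.float64(25.0), np.float64(62.0), np.float64(26.0)]
tip [ 715.66831817 -387.42069522   18.        ] [120.8400782  -48.79061547 -12.        ]
```

```bash
python3 - <<'E'
from h import *
st()
import pickle
t,s=pickle.load(open('c0.pkl','rb'))
print('pitcher top',at(t,293,103,100),'scoop',at(t,220,130,5),at(t,239,100,10),'jar',at(t,382,88,130))
E
```

```text
t 0.2 tcp [159.  500.3 404.3] grip [158.9 500.1 245.3] F [ 0.3 -0.8  0.4] w 91.7
[[-0.     0.303  0.953]
 [-0.001  0.953 -0.303]
 [-1.    -0.001 -0.   ]]
[ 1.117  0.342  1.525  0.     1.275 -0.146]
pitcher top [756.09069531  77.85368694 100.        ] scoop [721.77148535 281.9331048    5.        ] [803.867659   229.95217406  10.        ] jar [ 777.3666745  -141.42343474  130.        ]
```

```bash
cat >> h.py <<'E'
def plan(tx,ty,tz,yaw=None):
    o=bot.get_obs(); M=RM(o['tcp_rot']); g=np.array(o['tool_pos'])+159*M[:,0]
    d=M.T@(np.array([tx,ty,tz])-g)/10
    y0=np.arctan2(M[1,1],M[0,1]); turn=0 if yaw is None else np.degrees((y0-yaw+np.pi)%(2*np.pi)-np.pi)
    print('now',g.round(1),'yaw',round(y0,3),'-> shift cm',d.round(2),'turn',round(turn,1)); return d,turn
E
python3 -c "
from h import *
plan(475,416.5,200,1.71)"
```

```text
now [158.9 500.1 245.3] yaw 1.263 -> shift cm [ 4.53  1.61 32.66] turn -25.6
```

Emit:
arm_command(
  moves=[
    [1, 0.5, 4, -4, 1],
    [2, 1, 9, -9, 1],
    [3, 1.3, 14, -14, 1],
    [4, 1.5, 19, -18, 1],
    [4.5, 1.6, 24, -22, 1],
    [4.5, 1.6, 29, -25.6, 1],
    [4.5, 1.6, 32.66, -25.6, 1],
    [4.5, 1.6, 32.66, -25.6, 1],
    [4.5, 1.6, 32.66, -25.6, 1],
    [4.5, 1.6, 32.66, -25.6, 1],
  ],
)

```text
time: 1.2
tool_pos: [474.1, 416.9, 359.0]
tcp_rot: [-2.64, 1.569, -2.5]
contact_force: [0.2, -0.4, 0.4]
grip_width: 91.9
```

```bash
cat > e.py <<'E'
from h import *
st(); plan(475,416.5,88,1.71)
t=cap('top');s=cap('side'); crop(t,'e1.png',120,130,140,150,4); cv2.imwrite('pics/e2.png',s['frame'])
crop(s,'e2.png',170,110,150,110,5)
E
python3 e.py
```

```text
t 1.2 tcp [474.1 416.9 359. ] grip [473.9 416.8 200. ] F [ 0.2 -0.4  0.4] w 91.9
[[-0.001 -0.139  0.99 ]
 [-0.001  0.99   0.139]
 [-1.    -0.001 -0.002]]
[ 0.6    0.574  1.275 -0.     1.294 -1.11 ]
now [473.9 416.8 200. ] yaw 1.711 -> shift cm [11.2  -0.03  0.13] turn 0.0
```

View pics/e1.png

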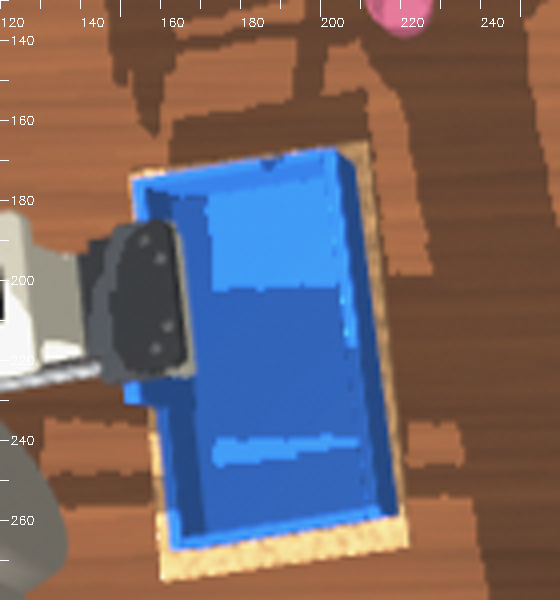

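View pics/e2.png

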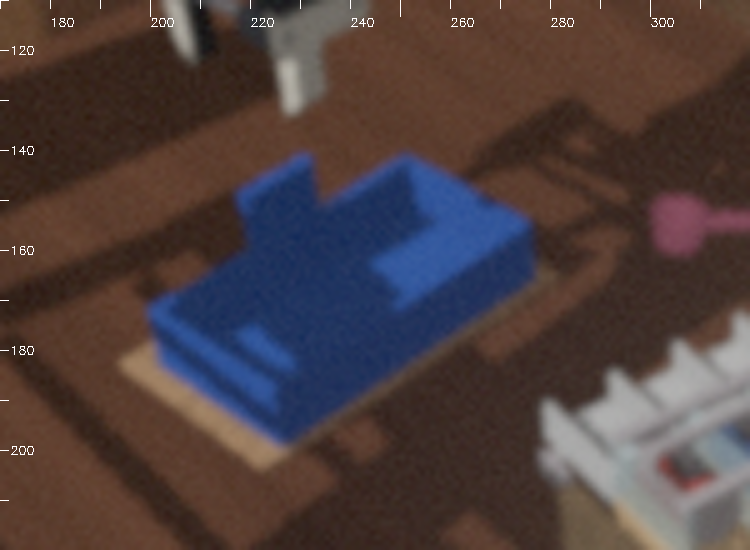

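Emit:
arm_command(
  moves=[
    [4, 0, 0.1, 0, 1],
    [8, 0, 0.1, 0, 1],
    [11.2, 0, 0.1, 0, 1],
    [11.2, 0, 0.1, 0, 1],
    [11.2, 0, 0.1, 0, 1],
    [11.2, 0, 0.1, 0, 0],
    [11.2, 0, 0.1, 0, 0],
    [11.2, 0, 0.1, 0, 0],
    [11.2, 0, 0.1, 0, 0],
    [11.2, 0, 0.1, 0, 0],
  ],
)

```text
time: 2.3
tool_pos: [474.8, 417.3, 247.9]
tcp_rot: [-2.15, 1.57, -2.009]
contact_force: [-0.5, -0.9, -0.5]
grip_width: 56.5
```

Emit:
arm_command(
  moves=[
    [0, 0, 0, 0, 0],
    [0, 0, 0, 0, 0],
    [0, 0, 0, 0, 0],
    [0, 0, 0, 0, 0],
    [0, 0, 0, 0, 0],
  ],
)

```text
time: 2.8
tool_pos: [474.8, 417.3, 247.8]
tcp_rot: [-2.295, 1.57, -2.155]
contact_force: [-0.4, -0.5, 0.7]
grip_width: 16.5
```

```bash
python3 -c "
from h import *
st()"
```

```text
t 2.8 tcp [474.8 417.3 247.8] grip [474.7 417.2  88.8] F [-0.4 -0.5  0.7] w 16.5
[[-0.   -0.14  0.99]
 [-0.    0.99  0.14]
 [-1.   -0.   -0.  ]]
[ 0.6    0.684  1.401 -0.     1.057 -1.111]
```

Still closing; wait, then lift.

Emit:
arm_command(
  moves=[
    [0, 0, 0, 0, 0],
    [0, 0, 0, 0, 0],
    [0, 0, 0, 0, 0],
    [0, 0, 0, 0, 0],
    [0, 0, 0, 0, 0],
    [-1, 0, 0, 0, 0],
    [-2, 0, 0, 0, 0],
    [-3, 0, 0, 0, 0],
    [-3, 0, 0, 0, 0],
    [-3, 0, 0, 0, 0],
  ],
)

```text
time: 3.8
tool_pos: [474.8, 417.3, 278.4]
tcp_rot: [-0.168, 1.57, -0.028]
contact_force: [0.6, 0.5, -2.8]
grip_width: 9.5
```

```bash
python3 - <<'E'
from h import *
st(); q=1.4908;c,sn=np.cos(q),np.sin(q)
f=lambda x,y:(541.5+c*x-sn*y,3.6+sn*x+c*y)
a=f(270,0);plan(*a,120,q)
t=cap('top'); crop(t,'f1.png',120,130,140,150,4)
E
```

```text
t 3.8 tcp [474.8 417.3 278.4] grip [474.9 417.3 119.4] F [ 0.6  0.5 -2.8] w 9.5
[[ 0.001 -0.14   0.99 ]
 [-0.     0.99   0.14 ]
 [-1.    -0.     0.001]]
[ 0.6    0.65   1.373 -0.     1.119 -1.111]
now [474.9 417.3 119.4] yaw 1.711 -> shift cm [ -0.06 -15.55   6.71] turn 12.6
```

View pics/f1.png

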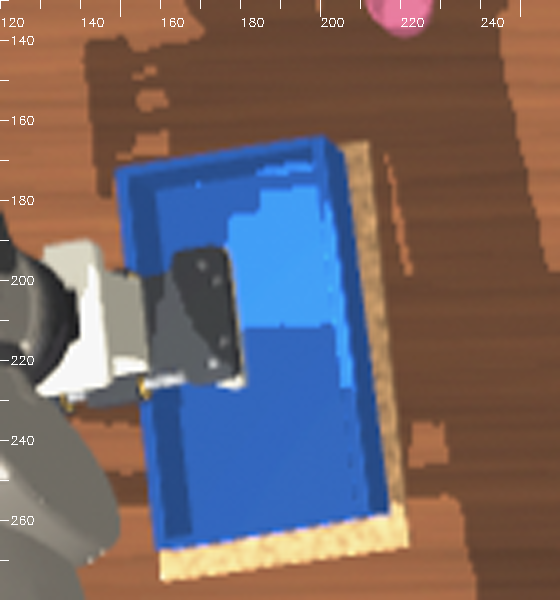

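Emit:
arm_command(
  moves=[
    [0, -1.5, 0.7, 1.3, 0],
    [0, -3.5, 1.5, 3, 0],
    [0, -6, 2.6, 5, 0],
    [0, -8.5, 3.7, 7, 0],
    [0, -11, 4.8, 9, 0],
    [0, -13.5, 5.8, 11, 0],
    [0, -15, 6.5, 12.2, 0],
    [0, -15.5, 6.7, 12.6, 0],
    [0, -15.5, 6.7, 12.6, 0],
    [0, -15.5, 6.7, 12.6, 0],
  ],
)

```text
time: 4.85
tool_pos: [562.3, 273.8, 277.7]
tcp_rot: [-2.936, 1.57, -3.015]
contact_force: [1.0, 3.9, -5.3]
grip_width: 10.5
```

```bash
cat >> h.py <<'E'
RQ=[541.5,3.6,1.4908]
def rk(x,y):
    c,sn=np.cos(RQ[2]),np.sin(RQ[2]); return (RQ[0]+c*x-sn*y,RQ[1]+sn*x+c*y)
def inv(X,Y):
    c,sn=np.cos(RQ[2]),np.sin(RQ[2]); dx,dy=X-RQ[0],Y-RQ[1]; return (c*dx+sn*dy,-sn*dx+c*dy)
E
python3 - <<'E'
from h import *
st()
plan(*rk(240,0),101,1.4908)
t=cap('top');s=cap('side'); crop(t,'g1.png',150,80,190,190,4);crop(s,'g2.png',190,110,150,120,5)
E
```

```text
t 4.85 tcp [562.3 273.8 277.7] grip [562.1 273.8 118.7] F [ 1.   3.9 -5.3] w 10.5
[[-0.001  0.078  0.997]
 [-0.     0.997 -0.078]
 [-1.    -0.    -0.001]]
[ 0.331  0.639  1.395  0.     1.108 -1.162]
now [562.1 273.8 118.7] yaw 1.492 -> shift cm [ 1.77 -3.1   0.1 ] turn 0.1
```

View pics/g1.png

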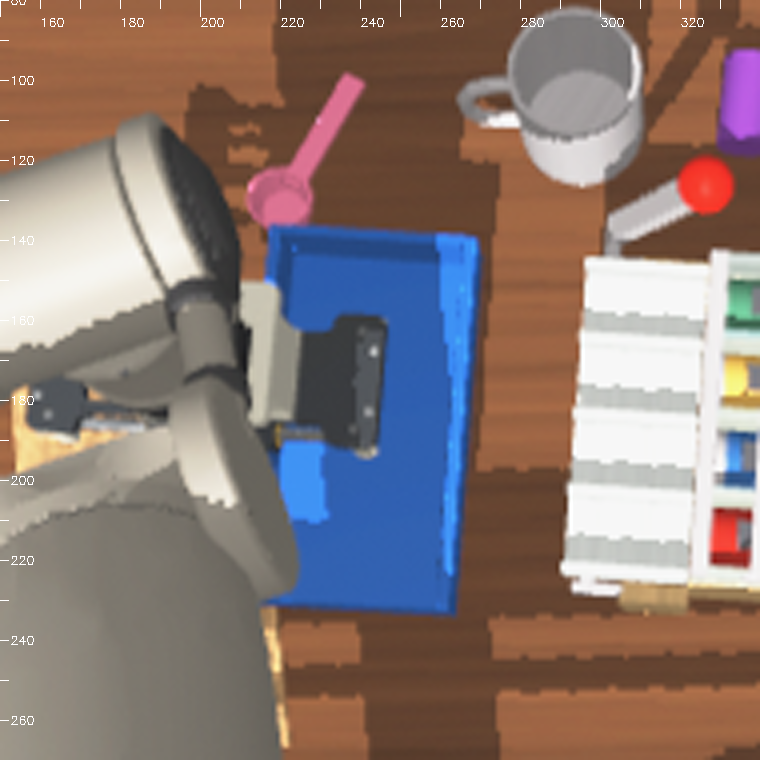

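View pics/g2.png

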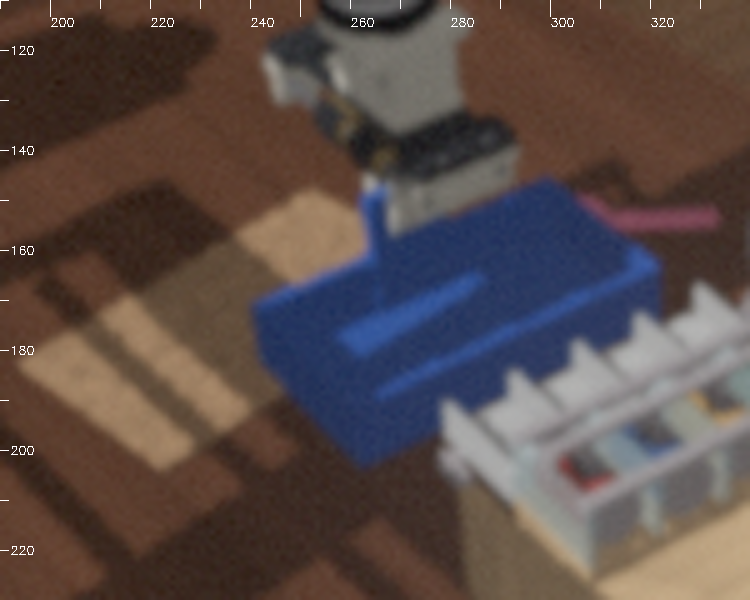

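Emit:
arm_command(
  moves=[
    [0.3, -1, 0, 0, 0],
    [0.8, -2, 0, 0, 0],
    [1.2, -3.5, 0, 0, 0],
    [1.6, -5, 0.05, 0, 0],
    [1.8, -6.5, 0.05, 0, 0],
    [1.8, -8, 0.05, 0, 0],
    [1.8, -9, 0.05, 0, 0],
    [1.8, -9.7, 0.1, 0, 0],
    [1.8, -9.7, 0.1, 0, 0],
    [1.8, -9.7, 0.1, 0, 0],
  ],
)

```text
time: 5.95
tool_pos: [555.7, 177.4, 260.1]
tcp_rot: [-2.648, 1.571, -2.726]
contact_force: [0.1, 0.0, -2.1]
grip_width: 10.1
```

```bash
python3 - <<'E'
from h import *
o=st(); print(inv(*(o['tool_pos'][:2])))
plan(*rk(174,0),86,1.4908)
t=cap('top');s=cap('side'); crop(t,'i1.png',180,80,170,170,4);crop(s,'i2.png',220,110,150,120,5)
E
```

```text
t 5.95 tcp [555.7 177.4 260.1] grip [555.7 177.4 101.1] F [ 0.1  0.  -2.1] w 10.1
[[-0.     0.078  0.997]
 [-0.     0.997 -0.078]
 [-1.    -0.    -0.   ]]
[ 0.178  0.593  1.543 -0.     1.006 -1.315]
(np.float64(174.42687300795836), np.float64(-0.2809735836712637))
now [555.7 177.4 101.1] yaw 1.493 -> shift cm [ 1.51 -0.04 -0.02] turn 0.1
```

View pics/i1.png

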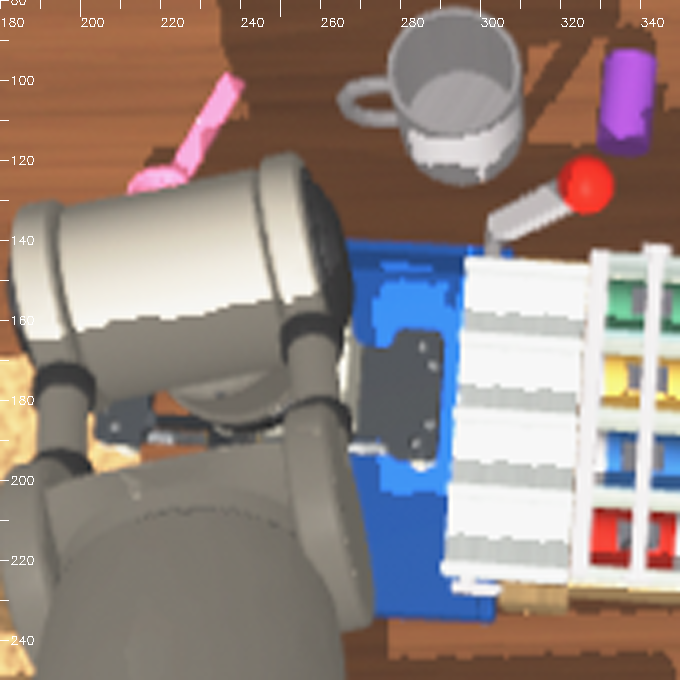

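View pics/i2.png

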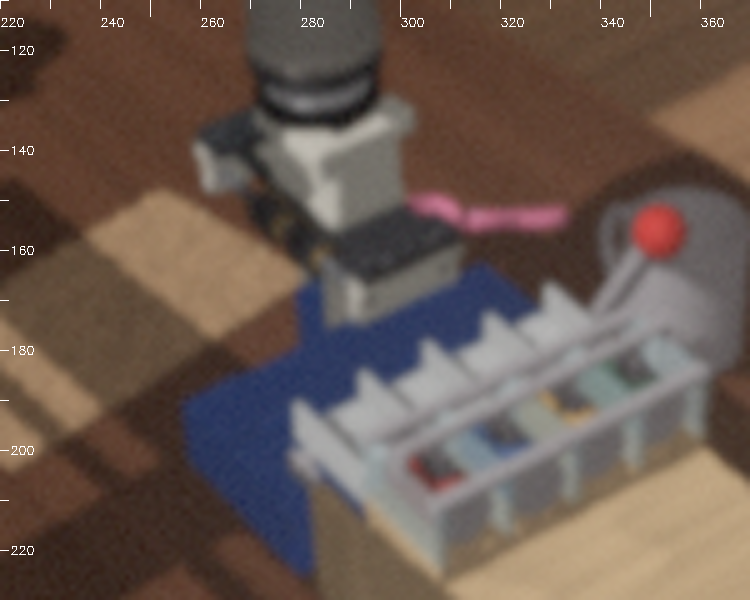

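Emit:
arm_command(
  moves=[
    [0.5, 0, 0, 0, 0],
    [1, 0, 0, 0, 0],
    [1.3, 0, 0, 0, 0],
    [1.5, 0, 0, 0, 0],
    [1.6, 0, 0, 0, 0],
    [1.6, 0, 0, 0, 0],
    [1.6, 0, 0, 0, 0],
  ],
)

```text
time: 6.75
tool_pos: [555.5, 178.0, 244.4]
tcp_rot: [2.998, 1.57, 2.921]
contact_force: [-2.8, 1.8, 3.7]
grip_width: 10.0
```

```bash
python3 -c "
from h import *
st()"
```

```text
t 6.75 tcp [555.5 178.  244.4] grip [555.4 178.   85.4] F [-2.8  1.8  3.7] w 10.0
[[-0.     0.077  0.997]
 [ 0.     0.997 -0.077]
 [-1.     0.    -0.   ]]
[ 0.179  0.613  1.557  0.     0.972 -1.315]
```

Emit:
arm_command(
  moves=[
    [0, 0, 0, 0, 0.6],
    [0, 0, 0, 0, 0.6],
    [0, 0, 0, 0, 0.6],
    [0, 0, 0, 0, 0.6],
    [0, 0, 0, 0, 0.6],
    [0, 0, 0, 0, 0.6],
    [-2, 0, 0, 0, 0.6],
    [-6, 0, 0, 0, 0.6],
    [-11, 0, 0, 0, 0.8],
    [-16, 0, 0, 0, 1],
  ],
)

```text
time: 7.75
tool_pos: [555.2, 178.0, 405.8]
tcp_rot: [-2.964, 1.569, -3.041]
contact_force: [0.6, -0.3, 0.2]
grip_width: 66.8
```

Emit:
arm_command(
  moves=[
    [-6, 0, 0, 0, 1],
    [-6, 5, 0, 0, 1],
    [-6, 10, 0, 0, 1],
    [-6, 15, 0, 0, 1],
    [-6, 18, 0, 0, 1],
    [-6, 18, 0, 0, 1],
  ],
)

```text
time: 8.35
tool_pos: [568.4, 361.5, 464.4]
tcp_rot: [3.012, 1.568, 2.94]
contact_force: [-0.3, -0.6, -0.7]
grip_width: 91.9
```

```bash
python3 - <<'E'
from h import *
o=st()
t=cap('top');s=cap('side'); crop(t,'j1.png',180,80,170,170,4);cv2.imwrite('pics/j2.png',s['frame']);cv2.imwrite('pics/j3.png',t['frame'])
plan(594.8,-338.6,200,-1.955)
E
```

```text
t 8.35 tcp [568.4 361.5 464.4] grip [568.  361.5 305.4] F [-0.3 -0.6 -0.7] w 91.9
[[-0.003  0.072  0.997]
 [ 0.001  0.997 -0.072]
 [-1.     0.    -0.003]]
[ 0.452  0.607  0.932  0.002  1.605 -1.046]
now [568.7 357.8 306.1] yaw 1.495 -> shift cm [ 10.67 -69.23   7.89] turn -162.3
```

View pics/j1.png

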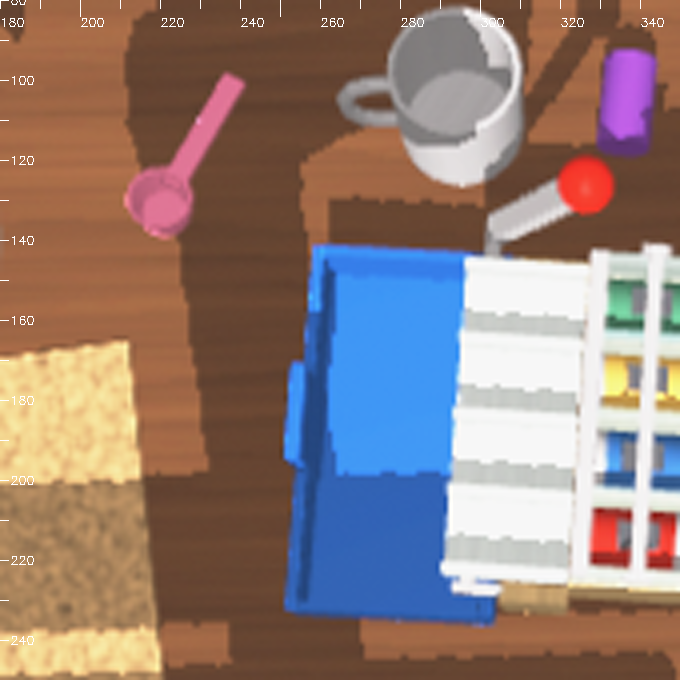

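View pics/j2.png

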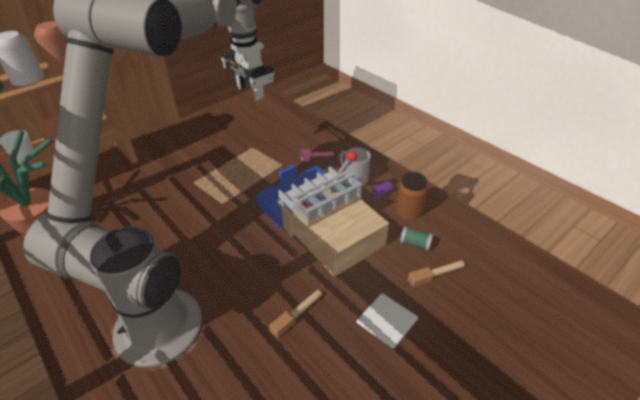

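View pics/j3.png

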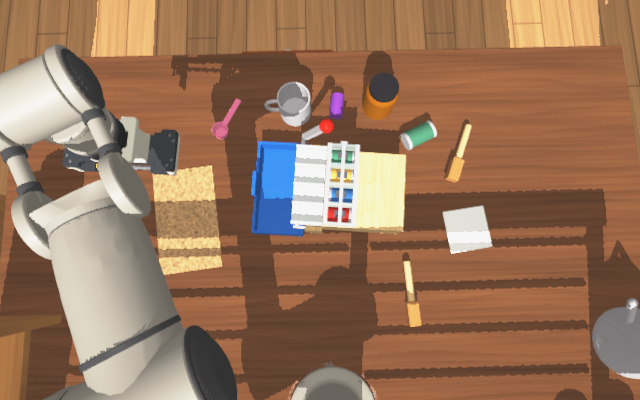

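Emit:
arm_command(
  moves=[
    [0, -4, 0, 8, 1],
    [0, -8, 0, 16, 1],
    [0, -12, 0, 24, 1],
    [0, -16, 1, 32, 1],
    [0, -20, 1.5, 40, 1],
    [0, -24, 2, 48, 1],
    [0, -28, 3, 56, 1],
    [0, -32, 3.5, 64, 1],
    [0, -36, 4, 72, 1],
    [0, -36, 4, 80, 1],
  ],
)

```text
time: 9.45
tool_pos: [581.0, -10.1, 465.6]
tcp_rot: [-0.674, 1.567, -2.159]
contact_force: [-0.3, 0.4, -0.2]
grip_width: 91.6
```

```bash
python3 - <<'E'
from h import *
o=st()
plan(594.8,-338.6,240,-1.955)
c=cap('top')
A=lambda a,b,z:at(c,180+a/4-.1,80+b/4-.1,z)
tb=np.array([A(288,362,98),A(304,362,98),A(299,466,98),A(284,461,98)]).mean(0);print('tab',inv(*tb[:2]))
w=[A(313,245,50),A(285,610,50)];print([inv(*p[:2]) for p in w])
m=np.array([at(c,152.5,173.5,4),at(c,212,165.5,4),at(c,221.5,267.5,4),at(c,159.5,273.5,4)]);print('mat',m.mean(0),m.round())
E
```

```text
t 9.45 tcp [581.  -10.1 465.6] grip [580.7 -10.6 306.6] F [-0.3  0.4 -0.2] w 91.6
[[-0.002  0.996  0.086]
 [-0.003  0.086 -0.996]
 [-1.    -0.002  0.003]]
[-0.148  0.412  1.251 -0.004  1.481 -0.234]
now [580.7 -10.6 306.6] yaw 0.086 -> shift cm [ 6.76 -1.39 32.78] turn 116.9
tab (np.float64(174.30346541728778), np.float64(-0.053688851247665426))
[(np.float64(178.80175824753346), np.float64(-119.18326276005102)), (np.float64(178.0327731695755), np.float64(116.74309975718687))]
mat [481.93121911 367.42951366   4.        ] [[606. 460.   4.]
 [624. 302.   4.]
 [354. 274.   4.]
 [343. 433.   4.]]
```

Emit:
arm_command(
  moves=[
    [0, 0, 3, 8, 1],
    [0.5, 0, 7, 16, 1],
    [1, -0.3, 11, 24, 1],
    [2, -0.5, 15, 32, 1],
    [3, -0.8, 19, 40, 1],
    [4, -1, 23, 48, 1],
    [5, -1.2, 27, 56, 1],
    [6, -1.4, 30, 64, 1],
    [6.7, -1.4, 32.8, 72, 1],
    [6.7, -1.4, 32.8, 80, 1],
  ],
)

```text
time: 10.5
tool_pos: [591.5, -340.3, 397.4]
tcp_rot: [0.083, 1.566, -2.812]
contact_force: [-1.4, 1.1, -0.2]
grip_width: 91.6
```

```bash
python3 -c "
from h import *
plan(594.8,-338.6,120,-1.955)"
```

```text
now [ 590.8 -340.5  238.4] yaw -1.324 -> shift cm [11.84 -0.1  -0.49] turn 36.2
```

Emit:
arm_command(
  moves=[
    [3, 0, -0.3, 8, 1],
    [6, -0.1, -0.5, 16, 1],
    [9, -0.1, -0.5, 24, 1],
    [11, -0.1, -0.5, 32, 1],
    [11.8, -0.1, -0.5, 36.2, 1],
    [11.8, -0.1, -0.5, 36.2, 1],
    [11.8, -0.1, -0.5, 36.2, 1],
  ],
)

```text
time: 11.2
tool_pos: [595.3, -338.6, 280.1]
tcp_rot: [0.852, 1.566, -2.671]
contact_force: [-0.0, 0.1, 0.0]
grip_width: 91.7
```

```bash
python3 - <<'E'
from h import *
st();plan(594.8,-338.6,22,-1.955)
t=cap('top');s=cap('side'); crop(t,'k1.png',380,80,140,120,5);crop(s,'k2.png',370,200,130,120,5)
E
```

```text
t 11.2 tcp [ 595.3 -338.6  280.1] grip [ 594.7 -338.9  121.1] F [-0.   0.1  0. ] w 91.7
[[-0.004 -0.372 -0.928]
 [-0.002 -0.928  0.372]
 [-1.     0.003  0.003]]
[-0.628  0.741  1.187 -0.004  1.216  1.326]
now [ 594.7 -338.9  121.1] yaw -1.952 -> shift cm [ 9.91 -0.06 -0.02] turn 0.1
```

View pics/k1.png

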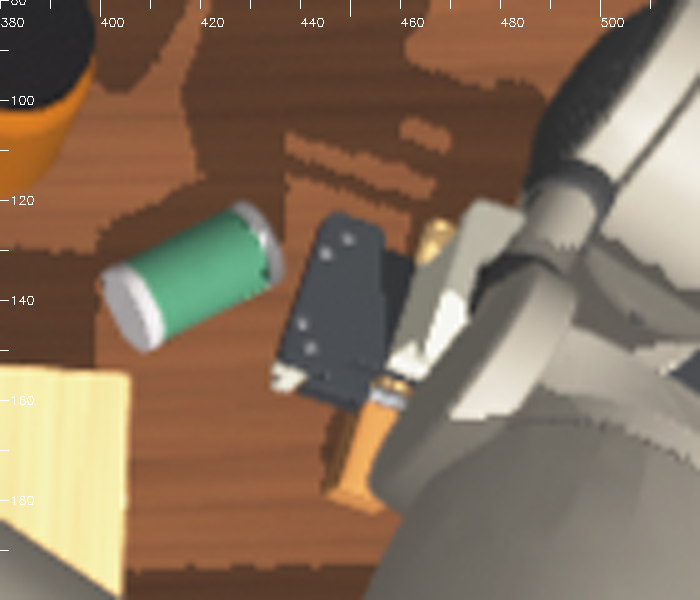

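View pics/k2.png

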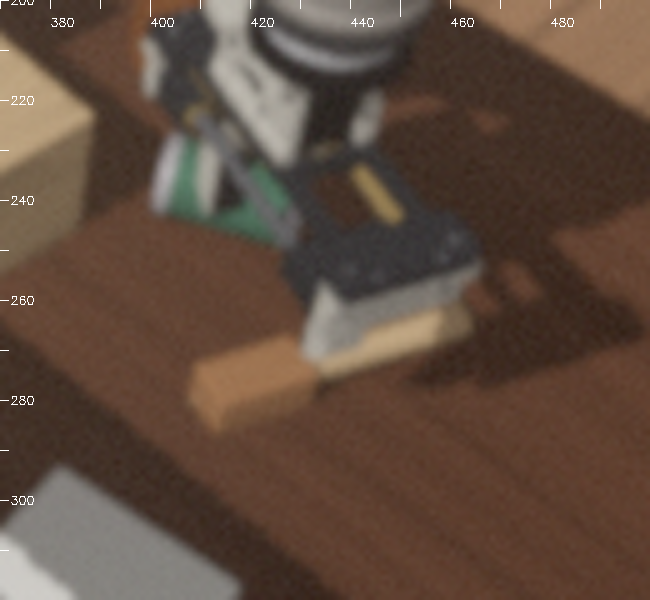

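```bash
python3 - <<'E'
from h import *
import pickle
t,s=pickle.load(open('c0.pkl','rb'))
for u,v in((430.5,121),(436,134),(436.5,135),(401,136),(411,150)): print(at(t,u,v,25))
o=bot.get_obs(); M=RM(o['tcp_rot']);g=o['tool_pos']+159*M[:,0]
for k in(-65,-50,65): print(k,g+k*M[:,1])
E
```

```text
[ 726.46268317 -284.72308294   25.        ]
[ 690.12221161 -296.96869539   25.        ]
[ 687.33669556 -298.11047884   25.        ]
[ 686.89691304 -203.46194685   25.        ]
[ 647.95818455 -227.78229339   25.        ]
-65 [ 619.44268496 -278.65152706  121.48698473]
-50 [ 613.84396911 -292.56739653  121.54136814]
65 [ 570.92048088 -399.25572916  121.95830757]
```

Emit:
arm_command(
  moves=[
    [3, 0, 0, 0, 0.7],
    [6, 0, 0, 0, 0.7],
    [8.5, 0, 0, 0, 0.7],
    [9.5, -0.05, 0, 0, 0.7],
    [9.9, -0.05, 0, 0, 0.7],
    [9.9, -0.05, 0, 0, 0.7],
    [9.9, -0.05, 0, 0, 0],
    [9.9, -0.05, 0, 0, 0],
    [9.9, -0.05, 0, 0, 0],
    [9.9, -0.05, 0, 0, 0],
  ],
)

```text
time: 12.3
tool_pos: [595.6, -338.4, 182.3]
tcp_rot: [1.368, 1.567, -2.156]
contact_force: [0.3, -0.1, -0.7]
grip_width: 36.8
```

Emit:
arm_command(
  moves=[
    [0, 0, 0, 0, 0],
    [0, 0, 0, 0, 0],
    [0, 0, 0, 0, 0],
    [0, 0, 0, 0, 0],
    [-2, 0, 0, 0, 0],
    [-5, 0, 0, 0, 0],
    [-9, 0, 0, 0, 0],
    [-14, 0, 0, 0, 0],
    [-19, 0, 0, 0, 0],
    [-19, 0, 0, 0, 0],
  ],
)

```text
time: 13.3
tool_pos: [596.8, -338.1, 381.4]
tcp_rot: [2.664, 1.555, -0.86]
contact_force: [1.2, -0.5, -0.4]
grip_width: 29.9
```

```bash
python3 - <<'E'
from h import *
st();plan(*rk(-260,-69),212,-.08)
t=cap('top');s=cap('side'); crop(t,'l1.png',380,80,140,120,5);crop(s,'l2.png',370,170,130,120,5)
E
```

```text
t 13.3 tcp [ 596.8 -338.1  381.4] grip [ 598.4 -340.   222.4] F [ 1.2 -0.5 -0.4] w 29.9
[[ 0.01  -0.373 -0.928]
 [-0.012 -0.928  0.373]
 [-1.     0.007 -0.014]]
[-0.626  0.661  1.056 -0.004  1.41   1.327]
now [ 598.4 -340.   222.4] yaw -1.953 -> shift cm [ 0.94 -7.    3.79] turn -107.3
```

View pics/l2.png

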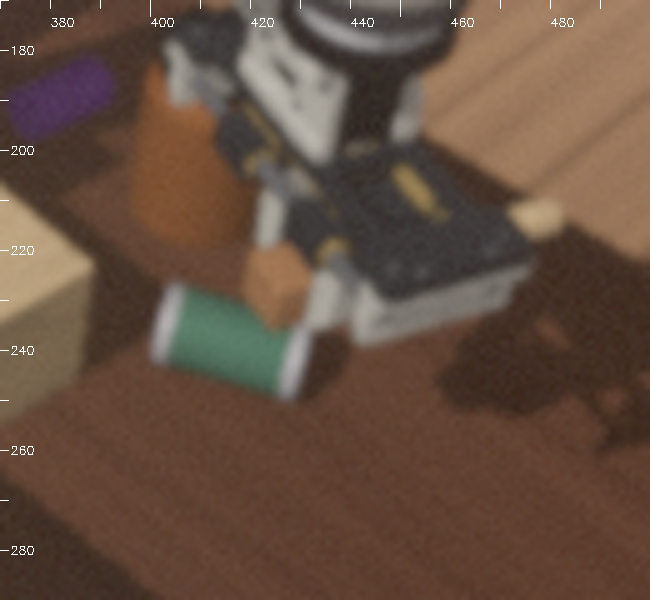

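Emit:
arm_command(
  moves=[
    [0, -0.7, 0.4, -8, 0],
    [0, -1.4, 0.8, -16, 0],
    [0, -2.1, 1.2, -24, 0],
    [0, -2.8, 1.6, -32, 0],
    [0, -3.5, 2, -40, 0],
    [0, -4.2, 2.4, -48, 0],
    [0, -5, 2.8, -56, 0],
    [0, -5.8, 3.2, -64, 0],
    [0, -6.5, 3.6, -72, 0],
    [0, -7, 3.8, -80, 0],
  ],
)

```text
time: 14.4
tool_pos: [586.5, -257.8, 370.5]
tcp_rot: [-0.531, 1.566, -2.653]
contact_force: [-0.3, -0.4, -1.8]
grip_width: 30.2
```

```bash
python3 -c "
from h import *
plan(*rk(-260,-69),212,-.08)"
```

```text
now [ 585.9 -258.2  211.5] yaw -0.551 -> shift cm [-0.05  0.46  0.06] turn -27.0
```

Emit:
arm_command(
  moves=[
    [0, 0.2, 0, -8, 0],
    [0, 0.3, 0, -16, 0],
    [0, 0.4, 0, -24, 0],
    [0, 0.45, 0, -27, 0],
    [0, 0.45, 0, -27, 0],
    [0, 0.45, 0, -27, 0],
  ],
)

```text
time: 15.0
tool_pos: [590.2, -260.1, 368.8]
tcp_rot: [-1.395, 1.564, -3.047]
contact_force: [1.3, 0.3, -1.0]
grip_width: 29.6
```

```bash
cat > m.py <<'E'
from h import *
import sys
n,u,v,w,h,sc,n2,u2,v2,w2,h2,s2=sys.argv[1:13]
o=st(); M=RM(o['tcp_rot']);g=o['tool_pos']+159*M[:,0]; print('rack grip',np.round(inv(*g[:2]),1),'z',g[2])
t=cap('top');s=cap('side'); crop(t,n,*map(int,(u,v,w,h,sc)));crop(s,n2,*map(int,(u2,v2,w2,h2,s2)))
E
python3 m.py n1.png 330 100 140 120 5 n2.png 280 130 150 130 5
```

```text
t 15.0 tcp [ 590.2 -260.1  368.8] grip [ 589.1 -260.2  209.8] F [ 1.3  0.3 -1. ] w 29.6
[[-0.007  0.997 -0.081]
 [-0.001 -0.081 -0.997]
 [-1.    -0.007  0.001]]
[-0.533  0.593  1.213 -0.004  1.341 -0.451]
rack grip [-259.1  -68.5] z 209.77930298248998
```

View pics/n1.png

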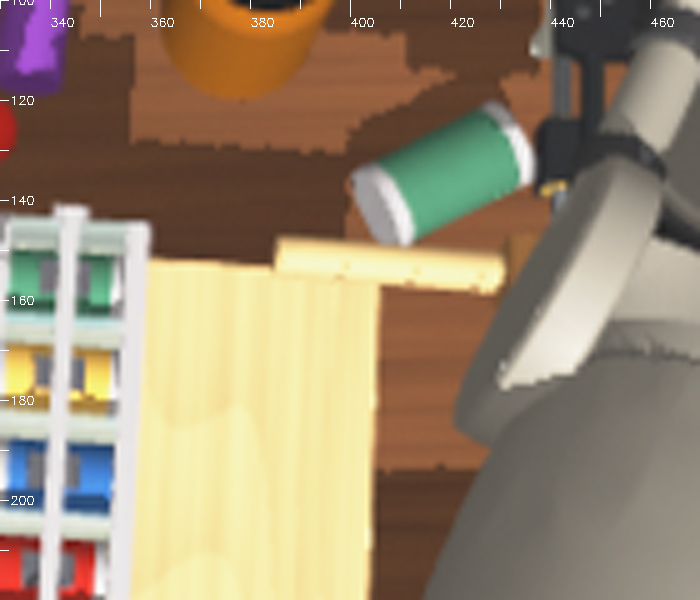

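View pics/n2.png

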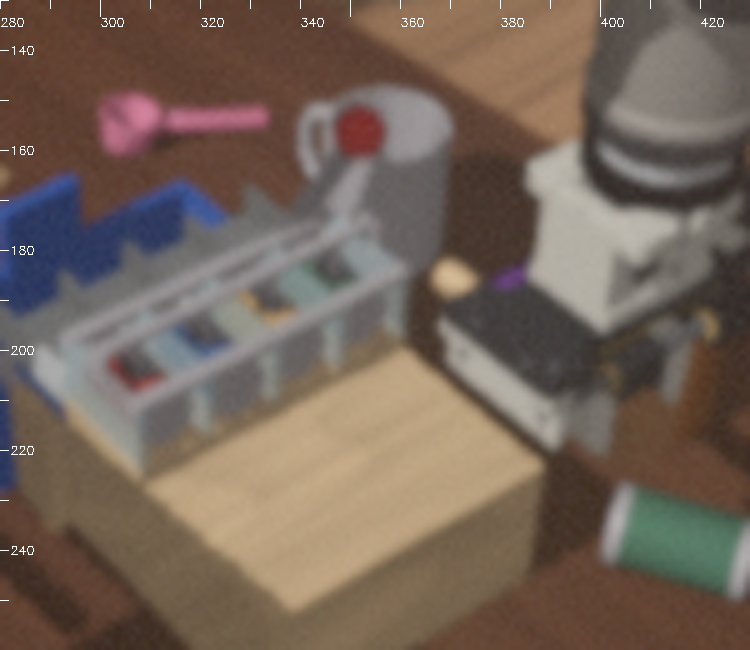

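```bash
cat > tip.py <<'E'
from h import *
import sys
a=[float(x) for x in sys.argv[1:5]]
t=cap('top');s=cap('side')
p=tri([t,s],[a[:2],a[2:]]);print('tip',p.round(1),'rack',np.round(inv(*p[:2]),1),'res',[ (proj(c,p)-u).round(1) for c,u in((t,a[:2]),(s,a[2:]))])
E
python3 tip.py 385.3 151 370 185.6; python3 -c "
from h import *
plan(*rk(-220,-69),132,-.08)"
```

```text
tip [ 603.7 -131.7  196.7] rack [-129.9  -72.8] res [array([ 0.7, -1. ]), array([-1. ,  0.3])]
now [ 589.6 -260.4  211.1] yaw -0.08 -> shift cm [ 7.9   0.03 -3.95] turn -0.0
```

Emit:
arm_command(
  moves=[
    [3, -0.2, 0, 0, 0],
    [6, -0.2, 0, 0, 0],
    [7.5, -0.2, 0, 0, 0],
    [7.8, -0.2, -1, 0, 0],
    [7.8, -0.2, -2, 0, 0],
    [7.8, -0.2, -3, 0, 0],
    [7.8, -0.2, -3.2, 0, 0],
    [7.8, -0.2, -3.2, 0, 0],
    [7.8, -0.2, -3.2, 0, 0],
  ],
)

```text
time: 16.1
tool_pos: [590.6, -228.2, 292.7]
tcp_rot: [-0.877, 1.566, -2.527]
contact_force: [0.2, -1.1, -1.9]
grip_width: 29.6
```

```bash
python3 m.py o1.png 330 100 140 120 5 o2.png 280 130 150 130 5
```

```text
t 16.1 tcp [ 590.6 -228.2  292.7] grip [ 590.1 -228.6  133.7] F [ 0.2 -1.1 -1.9] w 29.6
[[-0.004  0.997 -0.08 ]
 [-0.003 -0.08  -0.997]
 [-1.    -0.003  0.003]]
[-0.489  0.637  1.353 -0.004  1.154 -0.407]
rack grip [-227.6  -67. ] z 133.74743364424563
```

View pics/o1.png

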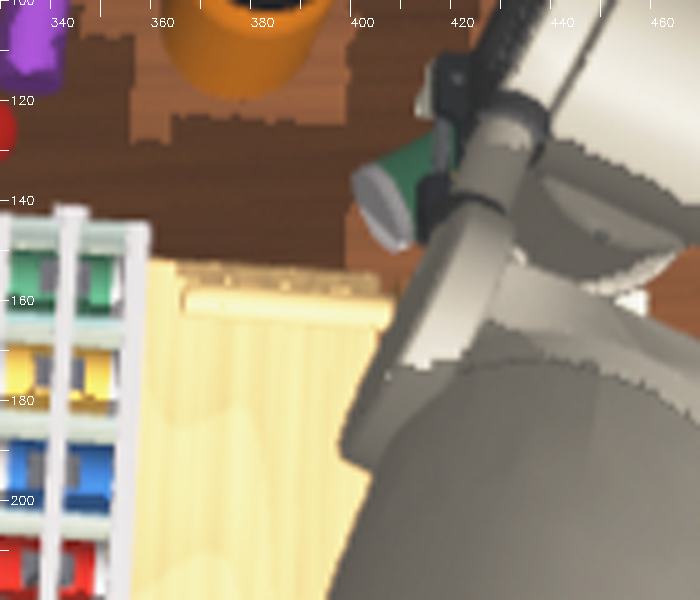

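View pics/o2.png

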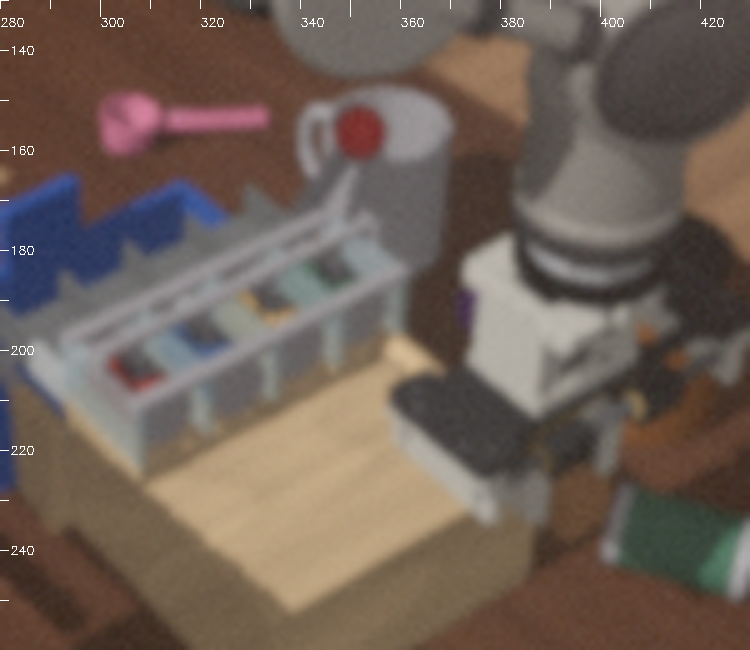

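```bash
cat > ov.py <<'E'
from h import *
import sys
# overlay dowel circle rings at tip & base
y,z,xt=map(float,sys.argv[1:4])
t=cap('top');s=cap('side')
pts=[]
for x in(xt,xt-30,xt-60):
    for h in np.linspace(0,2*np.pi,16)[:-1]: pts.append([*rk(x,y+9*np.cos(h)),z+9*np.sin(h)])
crop(t,'ov1.png',350,135,70,60,10,pts);crop(s,'ov2.png',330,170,80,60,9,pts)
E
python3 ov.py -67 126 -97
```

```text
(no output)
```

View pics/ov1.png

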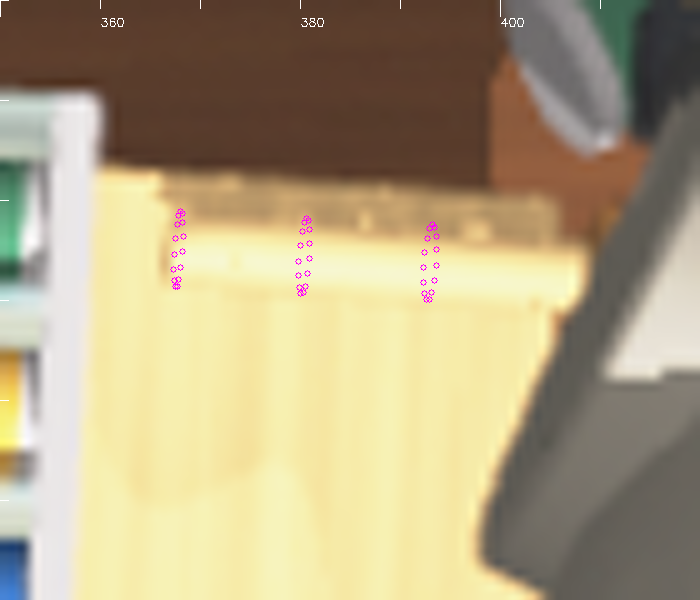

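View pics/ov2.png

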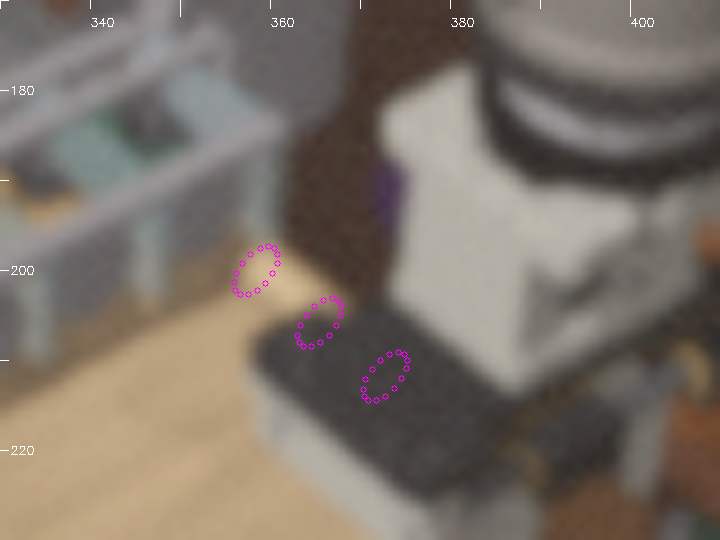

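Emit:
arm_command(
  moves=[
    [0.05, -0.15, -0.8, 0, 0],
    [0.05, -0.15, -1.6, 0, 0],
    [0.05, -0.15, -2.4, 0, 0],
    [0.05, -0.15, -3.2, 0, 0],
    [0.05, -0.15, -4, 0, 0],
    [0.05, -0.15, -4.6, 0, 0],
    [0.05, -0.15, -5.2, 0, 0],
    [0.05, -0.15, -5.8, 0, 0],
    [0.05, -0.15, -6.4, 0, 0],
    [0.05, -0.15, -6.4, 0, 0],
  ],
)

```text
time: 17.3
tool_pos: [594.3, -165.0, 292.0]
tcp_rot: [-0.517, 1.565, -2.168]
contact_force: [-0.8, -6.5, -1.5]
grip_width: 29.8
```

```bash
python3 m.py p1.png 290 120 140 120 5 p2.png 260 130 150 130 5
```

```text
t 17.3 tcp [ 594.3 -165.   292. ] grip [ 593.7 -165.8  133. ] F [-0.8 -6.5 -1.5] w 29.8
[[-0.003  0.997 -0.08 ]
 [-0.005 -0.08  -0.997]
 [-1.    -0.003  0.005]]
[-0.394  0.61   1.407 -0.007  1.126 -0.31 ]
rack grip [-164.7  -65.6] z 132.97430722768462
```

View pics/p1.png

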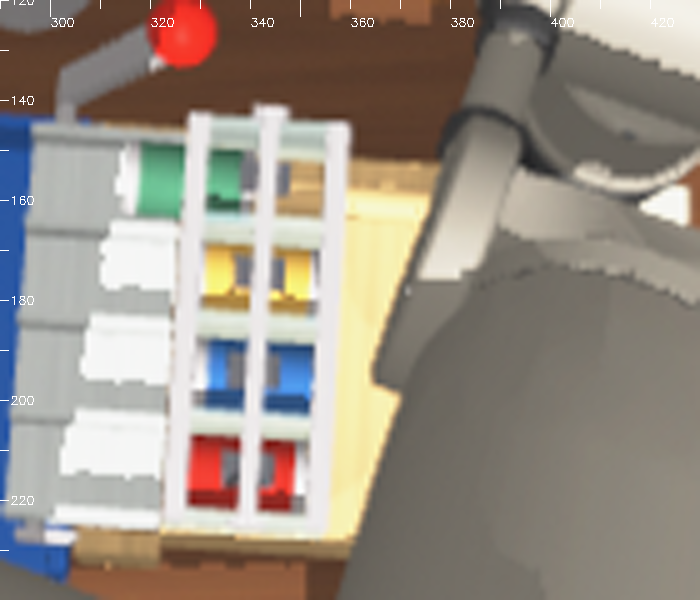

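View pics/p2.png

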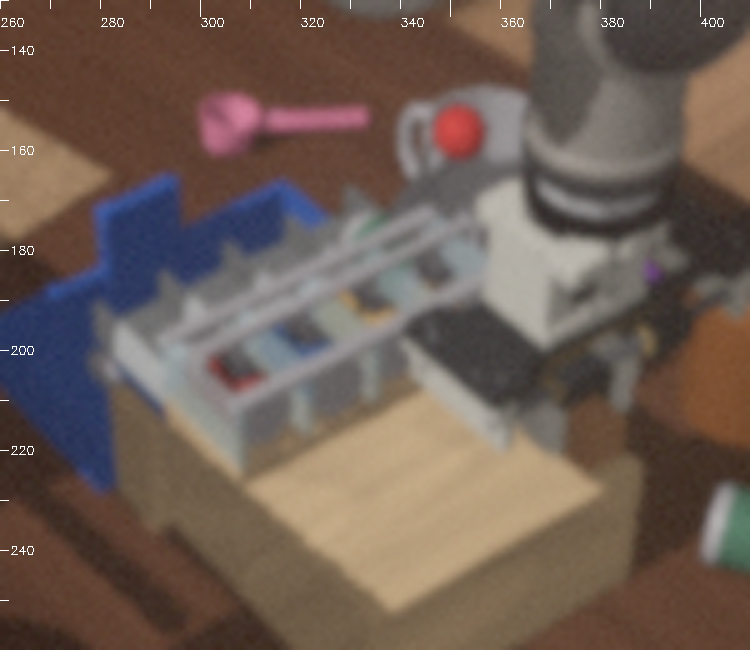

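Emit:
arm_command(
  moves=[
    [0.05, 0.2, -0.6, 0, 0],
    [0.05, 0.2, -1.2, 0, 0],
    [0.05, 0.2, -1.8, 0, 0],
    [0.05, 0.2, -2.4, 0, 0],
    [0.05, 0.2, -3, 0, 0],
    [0.05, 0.2, -3.5, 0, 0],
    [0.05, 0.2, -3.9, 0, 0],
    [0.05, 0.2, -4.2, 0, 0],
    [0.05, 0.2, -4.2, 0, 0],
  ],
)

```text
time: 18.3
tool_pos: [599.7, -123.0, 291.2]
tcp_rot: [-0.589, 1.565, -2.24]
contact_force: [-0.3, 0.4, -2.1]
grip_width: 30.0
```

```bash
python3 m.py q1.png 290 120 140 120 5 q2.png 260 130 150 130 5
```

```text
t 18.3 tcp [ 599.7 -123.   291.2] grip [ 599.1 -123.7  132.2] F [-0.3  0.4 -2.1] w 30.0
[[-0.003  0.997 -0.08 ]
 [-0.004 -0.08  -0.997]
 [-1.    -0.003  0.005]]
[-0.326  0.603  1.422 -0.006  1.118 -0.243]
rack grip [-122.3  -67.6] z 132.20341309947798
```

View pics/q1.png

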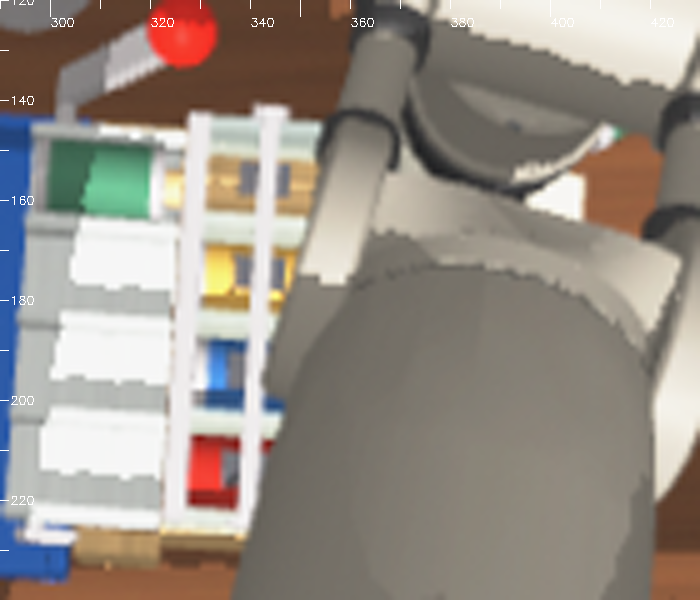

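Emit:
arm_command(
  moves=[
    [0, 0, 1.5, 0, 0],
    [0, 0, 4, 0, 0],
    [0, 0, 7, 0, 0],
    [-0.1, 0, 10, 0, 0],
    [-0.1, 0, 10.8, 0, 0],
    [-0.1, 0, 10.8, 0, 0],
    [-0.1, -2, 10.8, 0, 0],
    [-0.1, -4.5, 10.8, 0, 0],
    [-0.1, -4.5, 10.8, 0, 0],
    [-0.1, -4.5, 10.8, 0, 0],
  ],
)

```text
time: 19.4
tool_pos: [546.2, -226.8, 293.3]
tcp_rot: [-0.458, 1.565, -2.109]
contact_force: [0.4, 0.1, -1.2]
grip_width: 30.2
```

```bash
python3 m.py r1.png 290 120 140 120 5 r2.png 260 130 150 130 5; python3 -c "
from h import *
plan(*rk(-164,-23),133,-.08)"
```

```text
t 19.4 tcp [ 546.2 -226.8  293.3] grip [ 545.8 -227.5  134.3] F [ 0.4  0.1 -1.2] w 30.2
[[-0.003  0.997 -0.08 ]
 [-0.005 -0.08  -0.997]
 [-1.    -0.002  0.005]]
[-0.522  0.566  1.485 -0.006  1.09  -0.439]
rack grip [-230.1  -22.8] z 134.26630217492087
now [ 546.5 -227.9  134.2] yaw -0.08 -> shift cm [ 0.08 -0.04 -6.64] turn 0.0
```

View pics/r1.png

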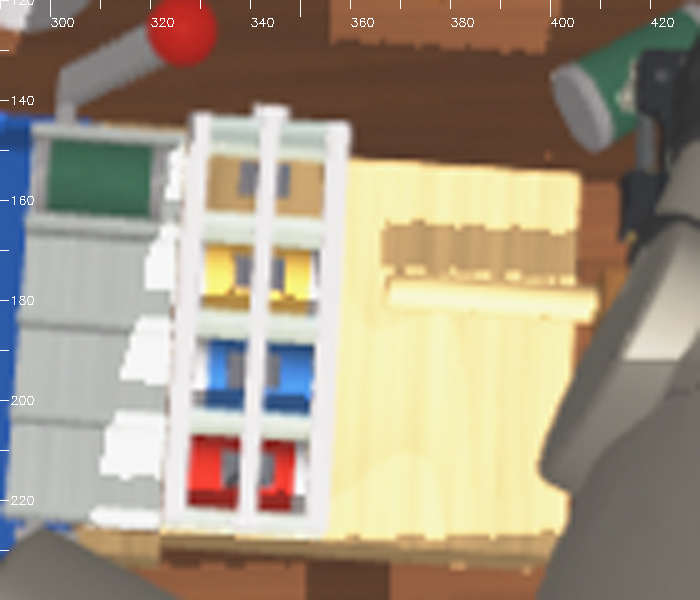

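View pics/r2.png

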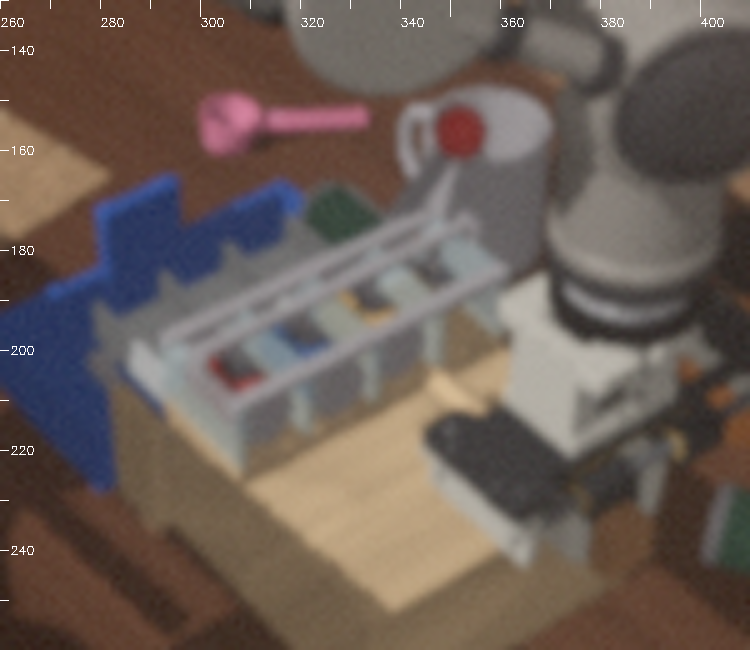

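Emit:
arm_command(
  moves=[
    [0.05, 0.1, -0.8, 0, 0],
    [0.1, 0.1, -1.8, 0, 0],
    [0.1, 0.1, -2.8, 0, 0],
    [0.1, 0.15, -3.6, 0, 0],
    [0.1, 0.15, -4.2, 0, 0],
    [0.1, 0.15, -4.8, 0, 0],
    [0.1, 0.15, -5.4, 0, 0],
    [0.1, 0.15, -6, 0, 0],
    [0.1, 0.15, -6.6, 0, 0],
    [0.1, 0.15, -7.2, 0, 0],
  ],
)

```text
time: 20.5
tool_pos: [554.3, -156.4, 292.3]
tcp_rot: [-0.036, 1.561, -1.687]
contact_force: [-1.3, -9.6, -0.5]
grip_width: 29.8
```

```bash
python3 m.py r3.png 290 120 140 120 5 r4.png 260 130 150 130 5; python3 -c "
from h import *
plan(*rk(-122,-23),132.5,-.08)"
```

```text
t 20.5 tcp [ 554.3 -156.4  292.3] grip [ 554.1 -157.9  133.3] F [-1.3 -9.6 -0.5] w 29.8
[[-0.001  0.997 -0.079]
 [-0.009 -0.079 -0.997]
 [-1.    -0.     0.009]]
[-0.406  0.541  1.534 -0.01   1.063 -0.321]
rack grip [-159.9  -25.4] z 133.27105517437883
now [ 554.1 -156.4  133.2] yaw -0.079 -> shift cm [ 0.04 -0.23 -3.65] turn 0.0
```

View pics/r3.png

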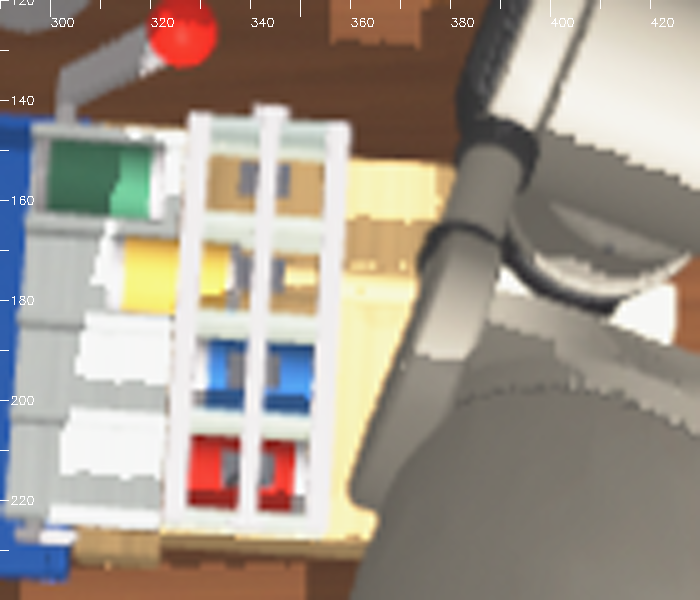

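Emit:
arm_command(
  moves=[
    [0.05, -0.1, -0.6, 0, 0],
    [0.05, -0.15, -1.2, 0, 0],
    [0.05, -0.15, -1.8, 0, 0],
    [0.05, -0.15, -2.4, 0, 0],
    [0.05, -0.15, -3, 0, 0],
    [0.05, -0.15, -3.4, 0, 0],
    [0.05, -0.15, -3.7, 0, 0],
    [0.05, -0.15, -3.7, 0, 0],
    [0.05, -0.15, -3.7, 0, 0],
  ],
)

```text
time: 21.5
tool_pos: [555.7, -118.3, 291.4]
tcp_rot: [-0.113, 1.564, -1.763]
contact_force: [0.9, -0.2, -0.8]
grip_width: 29.4
```

```bash
python3 m.py r5.png 290 120 140 120 5 r6.png 260 130 150 130 5
```

```text
t 21.5 tcp [ 555.7 -118.3  291.4] grip [ 555.5 -119.4  132.4] F [ 0.9 -0.2 -0.8] w 29.4
[[-0.001  0.997 -0.079]
 [-0.007 -0.079 -0.997]
 [-1.    -0.001  0.007]]
[-0.343  0.53   1.558 -0.008  1.053 -0.26 ]
rack grip [-121.5  -23.8] z 132.3918070451934
```

View pics/r5.png

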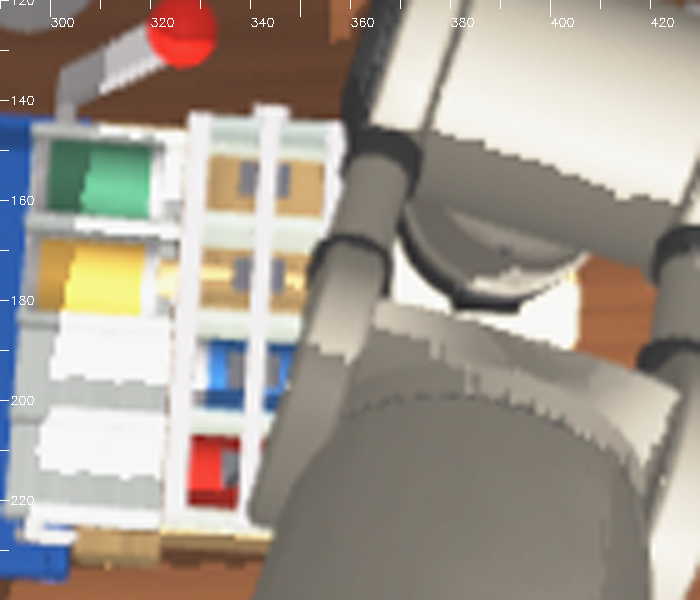

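Yellow is out, resting on the tray. Next sleeve 2.

Emit:
arm_command(
  moves=[
    [0, 0, 1.5, 0, 0],
    [0, 0, 4, 0, 0],
    [0, 0, 7, 0, 0],
    [-0.05, 0, 10, 0, 0],
    [-0.05, 0, 10.8, 0, 0],
    [-0.05, 0, 10.8, 0, 0],
    [-0.05, -2, 10.8, 0, 0],
    [-0.05, -4.6, 10.8, 0, 0],
    [-0.05, -4.6, 10.8, 0, 0],
    [-0.05, -4.6, 10.8, 0, 0],
  ],
)

```text
time: 22.6
tool_pos: [501.4, -221.9, 293.1]
tcp_rot: [-0.006, 1.564, -1.656]
contact_force: [-0.0, 0.0, -0.8]
grip_width: 30.0
```

```bash
python3 m.py t1.png 290 120 140 120 5 t2.png 260 130 150 130 5; python3 -c "
from h import *
plan(*rk(-164,23),133,-.08)"
```

```text
t 22.6 tcp [ 501.4 -221.9  293.1] grip [ 501.3 -223.   134.1] F [-0.   0.  -0.8] w 30.0
[[-0.001  0.997 -0.079]
 [-0.007 -0.079 -0.997]
 [-1.    -0.     0.007]]
[-0.555  0.496  1.615 -0.007  1.028 -0.472]
rack grip [-229.1   22. ] z 134.07578271094434
now [ 502.  -223.3  134. ] yaw -0.079 -> shift cm [ 0.05 -0.17 -6.54] turn 0.1
```

View pics/t1.png

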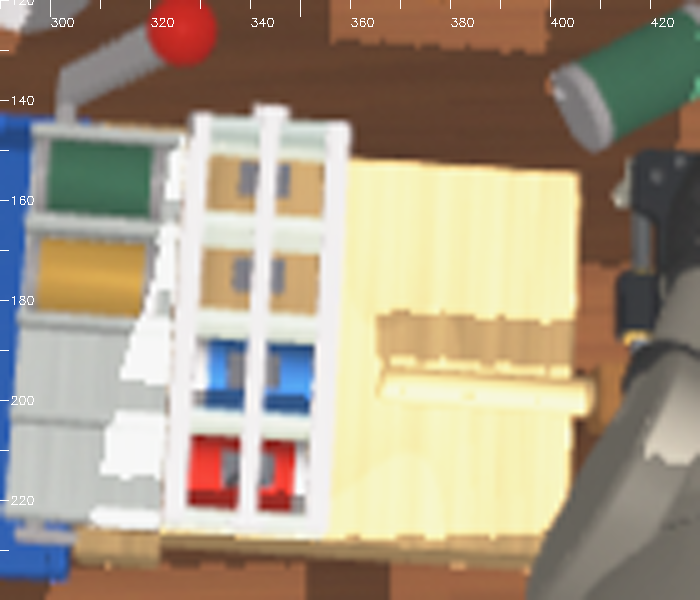

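View pics/t2.png

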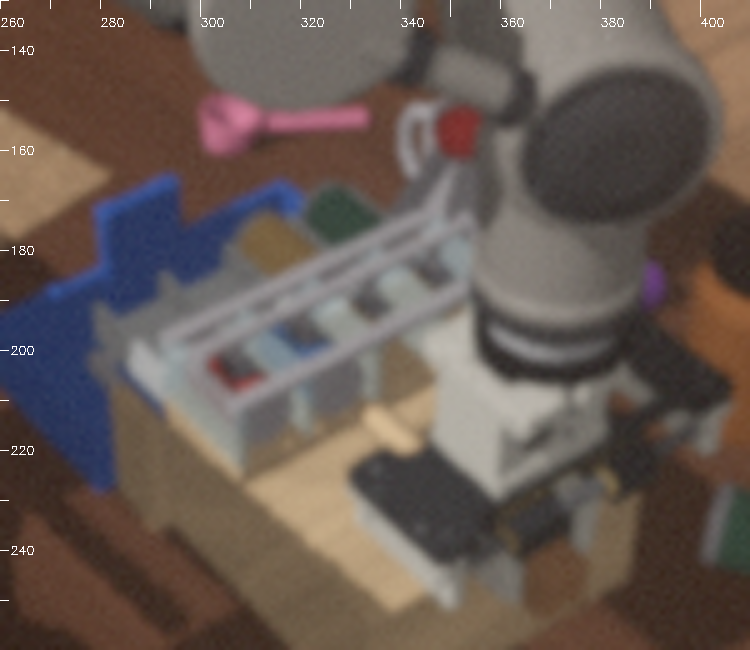

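Emit:
arm_command(
  moves=[
    [0.05, -0.05, -0.8, 0, 0],
    [0.1, -0.05, -1.8, 0, 0],
    [0.1, -0.05, -2.8, 0, 0],
    [0.1, 0, -3.6, 0, 0],
    [0.1, 0, -4.2, 0, 0],
    [0.1, 0, -4.8, 0, 0],
    [0.1, 0, -5.4, 0, 0],
    [0.1, 0, -6, 0, 0],
    [0.1, 0, -6.6, 0, 0],
    [0.1, 0, -7.2, 0, 0],
  ],
)

```text
time: 23.7
tool_pos: [508.0, -151.0, 291.9]
tcp_rot: [0.194, 1.559, -1.455]
contact_force: [-0.2, -9.8, -1.3]
grip_width: 30.0
```

```bash
python3 m.py t3.png 290 120 140 120 5 t4.png 260 130 150 130 5; python3 -c "
from h import *
plan(*rk(-122,23),132.5,-.08)"
```

```text
t 23.7 tcp [ 508.  -151.   291.9] grip [ 508.3 -152.9  133. ] F [-0.2 -9.8 -1.3] w 30.0
[[ 0.001  0.997 -0.078]
 [-0.012 -0.078 -0.997]
 [-1.     0.002  0.011]]
[-0.431  0.468  1.669 -0.012  0.999 -0.346]
rack grip [-158.6   20.6] z 132.95760928453524
now [ 508.2 -151.4  132.8] yaw -0.078 -> shift cm [-0.   -0.21 -3.52] turn 0.1
```

View pics/t3.png

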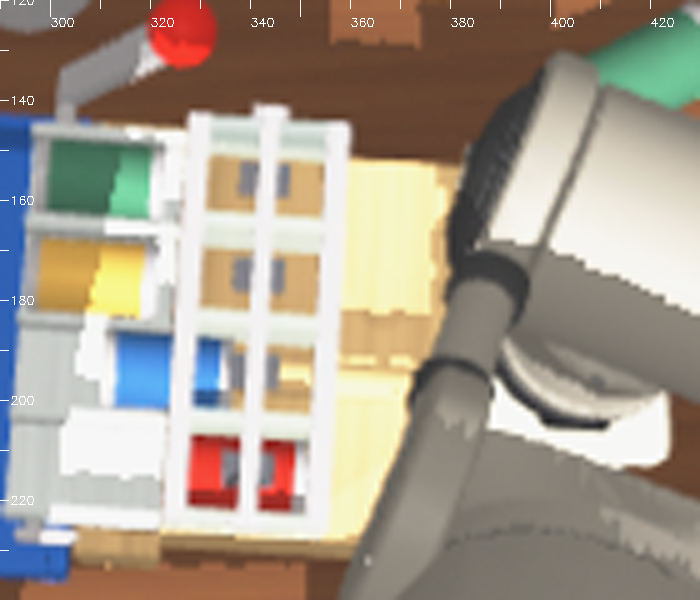

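Emit:
arm_command(
  moves=[
    [0, -0.1, -0.6, 0, 0],
    [0, -0.15, -1.2, 0, 0],
    [0, -0.15, -1.8, 0, 0],
    [0, -0.15, -2.4, 0, 0],
    [0, -0.15, -3, 0, 0],
    [0, -0.15, -3.3, 0, 0],
    [0, -0.15, -3.6, 0, 0],
    [0, -0.15, -3.6, 0, 0],
    [0, -0.15, -3.6, 0, 0],
  ],
)

```text
time: 24.7
tool_pos: [509.3, -114.0, 291.4]
tcp_rot: [0.173, 1.562, -1.476]
contact_force: [-0.5, -0.2, -1.4]
grip_width: 29.8
```

```bash
python3 m.py t5.png 290 120 140 120 5 t6.png 260 130 150 130 5
```

```text
t 24.7 tcp [ 509.3 -114.   291.4] grip [ 509.5 -115.5  132.4] F [-0.5 -0.2 -1.4] w 29.8
[[ 0.001  0.997 -0.078]
 [-0.009 -0.078 -0.997]
 [-1.     0.002  0.009]]
[-0.365  0.456  1.691 -0.01   0.99  -0.281]
rack grip [-121.3   22.4] z 132.4488404496682
```

View pics/t5.png

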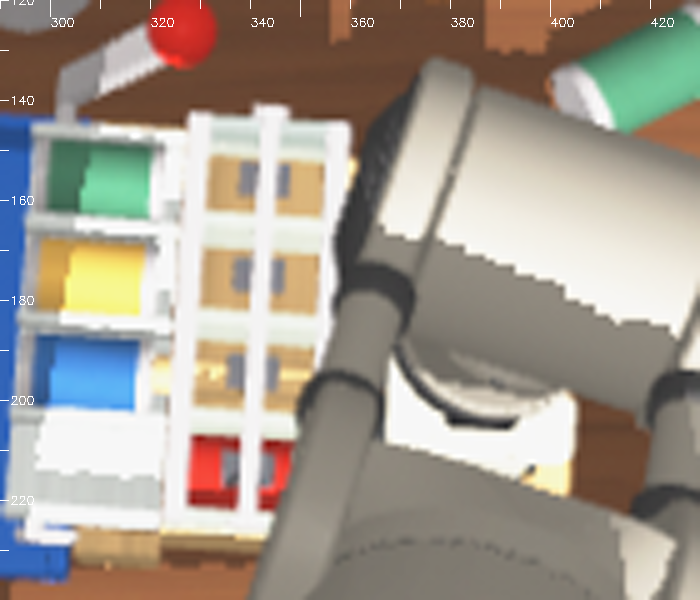

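Emit:
arm_command(
  moves=[
    [0, 0, 1.5, 0, 0],
    [0, 0, 4, 0, 0],
    [0, 0, 7, 0, 0],
    [0, 0, 10, 0, 0],
    [0, 0, 10.8, 0, 0],
    [0, 0, 10.8, 0, 0],
    [0, -2, 10.8, 0, 0],
    [0, -4.6, 10.8, 0, 0],
    [0, -4.6, 10.8, 0, 0],
    [0, -4.6, 10.8, 0, 0],
  ],
)

```text
time: 25.8
tool_pos: [455.1, -217.6, 292.7]
tcp_rot: [0.242, 1.561, -1.407]
contact_force: [0.4, -0.2, -0.6]
grip_width: 29.9
```

```bash
python3 m.py u1.png 290 120 140 120 5 u2.png 260 130 150 130 5; python3 -c "
from h import *
plan(*rk(-164,69),133,-.08)"
```

```text
t 25.8 tcp [ 455.1 -217.6  292.7] grip [ 455.3 -219.1  133.7] F [ 0.4 -0.2 -0.6] w 29.9
[[ 0.002  0.997 -0.078]
 [-0.009 -0.078 -0.997]
 [-1.     0.002  0.009]]
[-0.596  0.426  1.739 -0.008  0.97  -0.513]
rack grip [-228.9   68.1] z 133.69097163632972
now [ 456.1 -219.5  133.7] yaw -0.078 -> shift cm [ 0.   -0.15 -6.52] turn 0.1
```

View pics/u1.png

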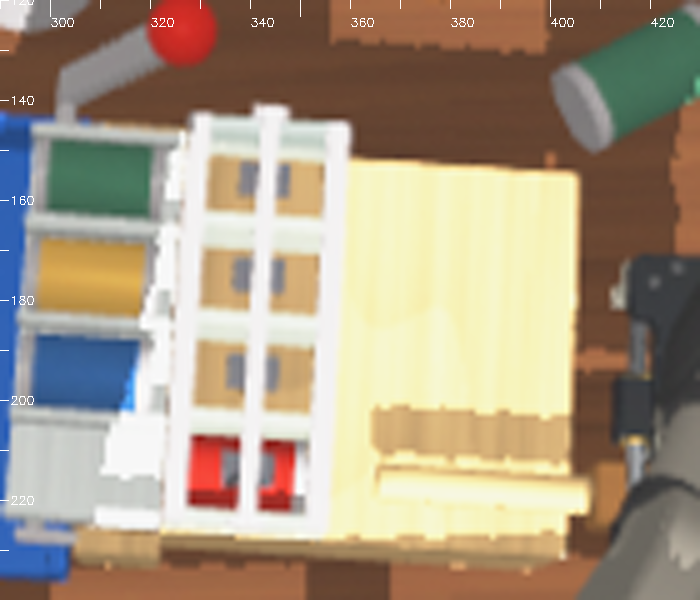

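View pics/u2.png

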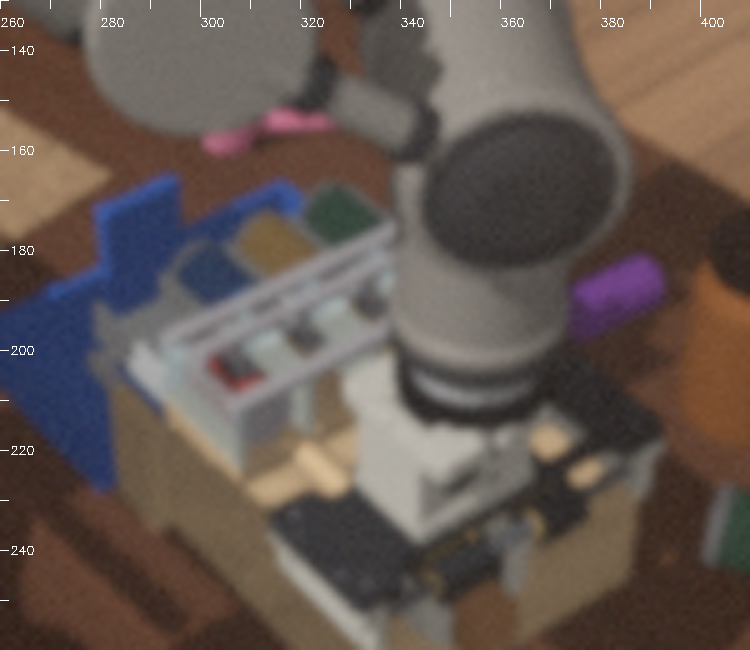

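Emit:
arm_command(
  moves=[
    [0.05, -0.05, -0.8, 0, 0],
    [0.1, -0.05, -1.8, 0, 0],
    [0.1, -0.05, -2.8, 0, 0],
    [0.1, -0.05, -3.6, 0, 0],
    [0.1, -0.05, -4.2, 0, 0],
    [0.1, -0.05, -4.8, 0, 0],
    [0.1, -0.05, -5.4, 0, 0],
    [0.1, -0.05, -6, 0, 0],
    [0.1, -0.05, -6.6, 0, 0],
    [0.1, -0.05, -7.2, 0, 0],
  ],
)

```text
time: 26.9
tool_pos: [461.3, -146.9, 291.6]
tcp_rot: [0.358, 1.556, -1.29]
contact_force: [-0.9, -10.3, -0.9]
grip_width: 29.9
```

```bash
python3 m.py u3.png 290 120 140 120 5 u4.png 260 130 150 130 5; python3 -c "
from h import *
plan(*rk(-122,69),132.5,-.08)"
```

```text
t 26.9 tcp [ 461.3 -146.9  291.6] grip [ 461.9 -149.2  132.6] F [ -0.9 -10.3  -0.9] w 29.9
[[ 0.004  0.997 -0.077]
 [-0.014 -0.077 -0.997]
 [-1.     0.005  0.014]]
[-0.464  0.395  1.795 -0.013  0.941 -0.379]
rack grip [-158.6   67.1] z 132.58868927062292
now [ 461.7 -147.8  132.4] yaw -0.077 -> shift cm [-0.05 -0.14 -3.53] turn 0.2
```

View pics/u3.png

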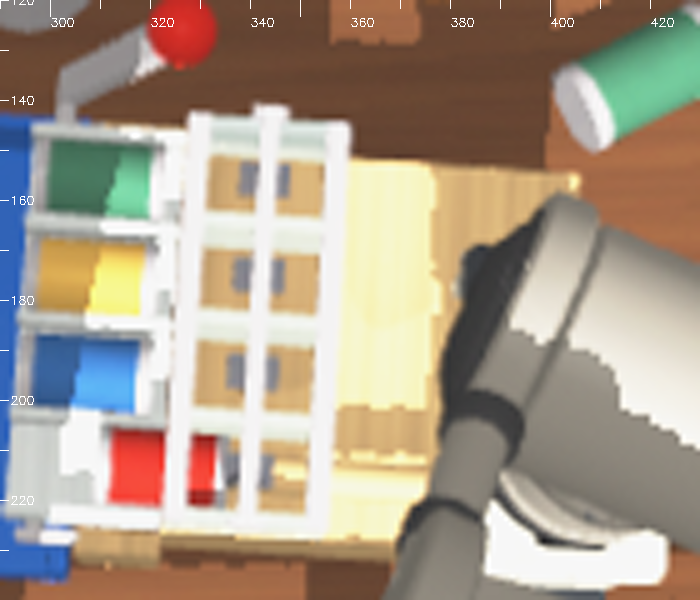

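Emit:
arm_command(
  moves=[
    [0, -0.1, -0.6, 0, 0],
    [0, -0.12, -1.2, 0, 0],
    [0, -0.12, -1.8, 0, 0],
    [0, -0.12, -2.4, 0, 0],
    [0, -0.12, -3, 0, 0],
    [0, -0.12, -3.3, 0, 0],
    [0, -0.12, -3.6, 0, 0],
    [0, -0.12, -3.6, 0, 0],
    [0, -0.12, -3.6, 0, 0],
  ],
)

```text
time: 27.9
tool_pos: [462.7, -110.0, 291.0]
tcp_rot: [0.371, 1.559, -1.277]
contact_force: [-0.7, 0.4, -0.7]
grip_width: 29.5
```

```bash
python3 m.py u5.png 290 120 140 120 5 u6.png 260 130 150 130 5
```

```text
t 27.9 tcp [ 462.7 -110.   291. ] grip [ 463.3 -111.8  132. ] F [-0.7  0.4 -0.7] w 29.5
[[ 0.003  0.997 -0.077]
 [-0.012 -0.077 -0.997]
 [-1.     0.004  0.011]]
[-0.392  0.383  1.818 -0.012  0.933 -0.308]
rack grip [-121.3   68.7] z 131.9768699374196
```

View pics/u5.png

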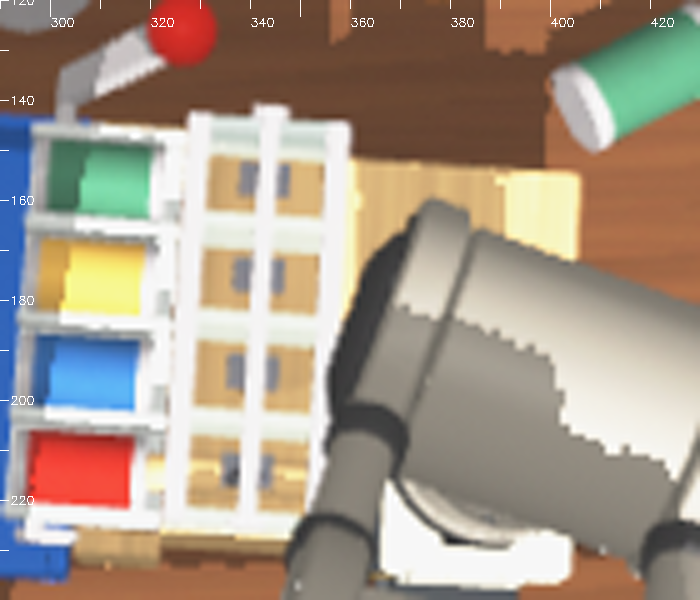

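Emit:
arm_command(
  moves=[
    [0, 0, 1.5, 0, 0],
    [0, 0, 4, 0, 0],
    [0, 0, 7, 0, 0],
    [0, 0, 10, 0, 0],
    [-1, 0, 12.5, 0, 0],
    [-3, 0, 15, 0, 0],
    [-3, 0, 19, 0, 0],
    [-3, 0, 23, 0, 0],
    [-3, 0, 24, 0, 0],
    [-3, 0, 24, 0, 0],
  ],
)

```text
time: 29.0
tool_pos: [443.5, -350.4, 323.2]
tcp_rot: [0.361, 1.559, -1.29]
contact_force: [0.1, -0.4, -0.9]
grip_width: 29.7
```

```bash
python3 m.py v1.png 360 180 140 120 5 v2.png 300 200 150 130 5; python3 - <<'E'
from h import *
plan(437.3-2.5*.08,-365.8-2.5,60,-.08)
E
```

```text
t 29.0 tcp [ 443.5 -350.4  323.2] grip [ 444.  -352.2  164.3] F [ 0.1 -0.4 -0.9] w 29.7
[[ 0.003  0.997 -0.08 ]
 [-0.011 -0.08  -0.997]
 [-1.     0.004  0.011]]
[-0.803  0.487  1.533 -0.006  1.111 -0.72 ]
rack grip [-362.5   68.7] z 164.25265463678156
now [ 444.3 -349.9  164.2] yaw -0.078 -> shift cm [10.44 -0.61  1.79] turn 0.1
```

View pics/v1.png

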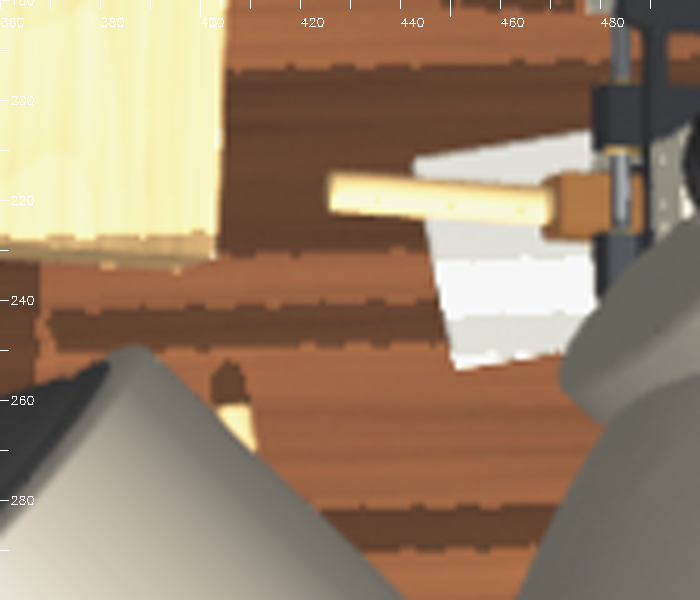

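View pics/v2.png

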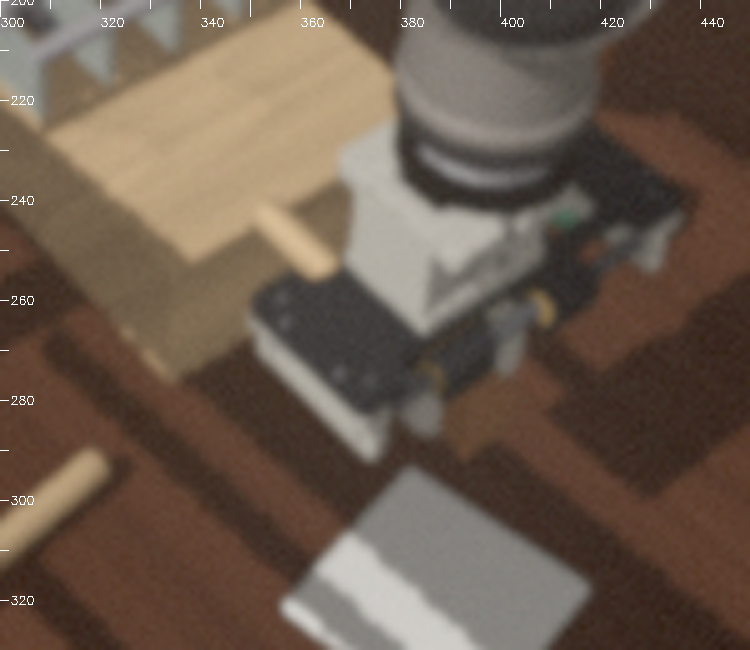

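Emit:
arm_command(
  moves=[
    [1, -0.3, 1, 0, 0],
    [3, -0.6, 1.8, 0, 0],
    [6, -0.6, 1.8, 0, 0],
    [9, -0.6, 1.8, 0, 0],
    [11, -0.6, 1.8, 0, 0],
    [12, -0.6, 1.8, 0, 0],
    [12.6, -0.6, 1.8, 0, 0],
    [12.9, -0.6, 1.8, 0, 0],
    [12.9, -0.6, 1.8, 0, 0],
  ],
)

```text
time: 30.0
tool_pos: [437.1, -367.1, 194.8]
tcp_rot: [0.376, 1.56, -1.272]
contact_force: [0.0, -0.9, -0.5]
grip_width: 30.1
```

```bash
python3 m.py w1.png 400 180 140 100 5 w2.png 300 220 150 130 5; python3 - <<'E'
from h import *
plan(437.3-2.5*.08,-365.8-2.5,31.5,-.08)
E
```

```text
t 30.0 tcp [ 437.1 -367.1  194.8] grip [ 437.6 -368.8   35.8] F [ 0.  -0.9 -0.5] w 30.1
[[ 0.003  0.997 -0.077]
 [-0.011 -0.077 -0.997]
 [-1.     0.004  0.01 ]]
[-0.832  0.663  1.635 -0.006  0.834 -0.75 ]
rack grip [-379.5   73.8] z 35.835971492605836
now [ 437.7 -369.    36.3] yaw -0.077 -> shift cm [ 0.48 -0.07 -0.07] turn 0.1
```

View pics/w1.png

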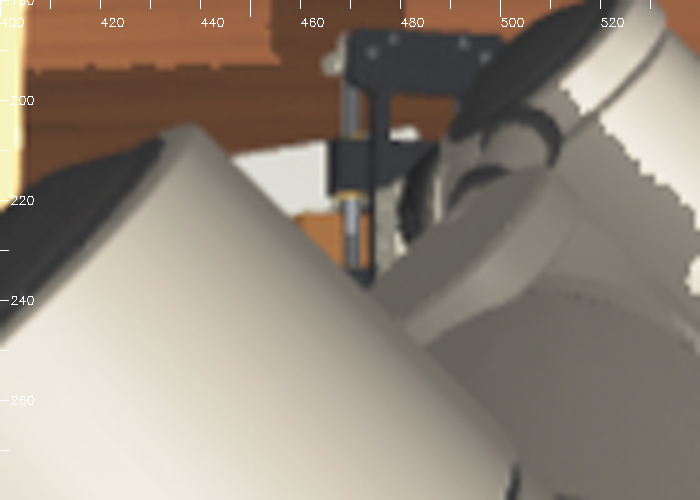

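View pics/w2.png

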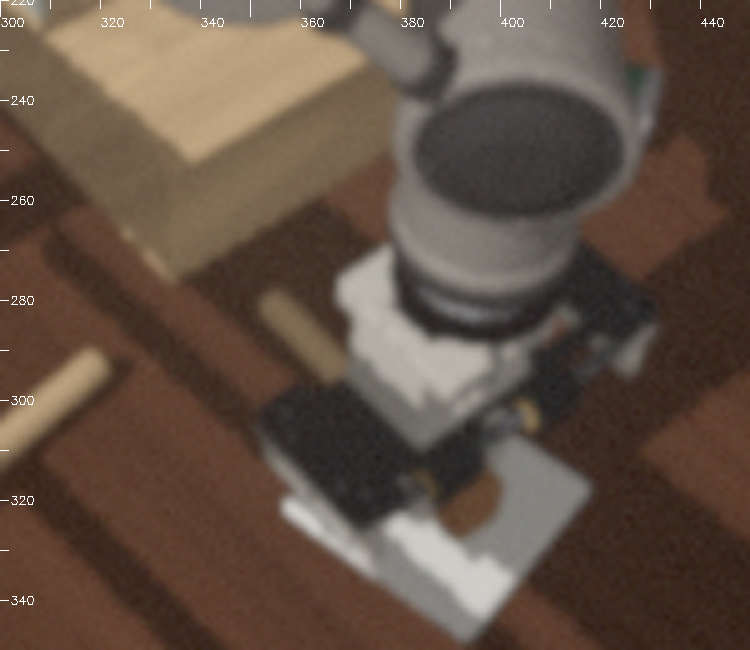

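Emit:
arm_command(
  moves=[
    [0.2, -0.05, -0.05, 0, 0],
    [0.4, -0.05, -0.05, 0, 0],
    [0.45, -0.05, -0.05, 0, 0],
    [0.45, -0.05, -0.05, 0, 0],
  ],
)

```text
time: 30.5
tool_pos: [436.7, -366.7, 190.7]
tcp_rot: [0.401, 1.559, -1.247]
contact_force: [0.6, 0.4, -1.2]
grip_width: 30.1
```

Emit:
arm_command(
  moves=[
    [0, 0, 0, 0, 0.65],
    [0, 0, 0, 0, 0.65],
    [0, 0, 0, 0, 0.65],
    [0, 0, 0, 0, 0.65],
    [0, 0, 0, 0, 0.65],
    [-2, 0, 0, 0, 0.65],
    [-6, 0, 0, 0, 0.65],
    [-11, 0, 0, 0, 0.65],
    [-16, 0, 0, 0, 0.65],
    [-21, 0, 0, 0, 0.65],
  ],
)

```text
time: 31.5
tool_pos: [435.6, -364.1, 402.8]
tcp_rot: [0.401, 1.559, -1.247]
contact_force: [0.6, -0.0, -0.5]
grip_width: 59.5
```

Emit:
arm_command(
  moves=[
    [-5, 3, -4, 0, 0],
    [-8, 6, -9, 0, 0],
    [-8, 9, -14, 0, 0],
    [-8, 13, -19, 0, 0],
    [-8, 17, -22, 0, 0],
    [-8, 21, -22, 0, 0],
    [-8, 22, -22, 0, 0],
    [-8, 22, -22, 0, 0],
  ],
)

```text
time: 32.3
tool_pos: [676.0, -158.3, 477.4]
tcp_rot: [0.232, 1.562, -1.412]
contact_force: [-1.1, 0.1, -1.0]
grip_width: 1.9
```

```bash
python3 m.py x1.png 390 180 140 100 5 x2.png 300 220 150 130 5; python3 - <<'E'
from h import *
plan(*rk(-45,-122),269,-.08)
c=bot.capture('side');cv2.imwrite('pics/x3.png',c['frame'])
c=bot.capture('top');cv2.imwrite('pics/x4.png',c['frame'])
E
```

```text
t 32.3 tcp [ 676.  -158.3  477.4] grip [ 676.3 -159.7  318.4] F [-1.1  0.1 -1. ] w 1.9
[[ 0.001  0.997 -0.073]
 [-0.009 -0.073 -0.997]
 [-1.     0.002  0.009]]
[-0.339  0.652  0.817 -0.008  1.668 -0.266]
rack grip [-152.  -147.4] z 318.41091220880253
now [ 672.7 -162.   320.5] yaw -0.076 -> shift cm [  5.04  -2.17 -11.02] turn 0.2
```

View pics/x1.png

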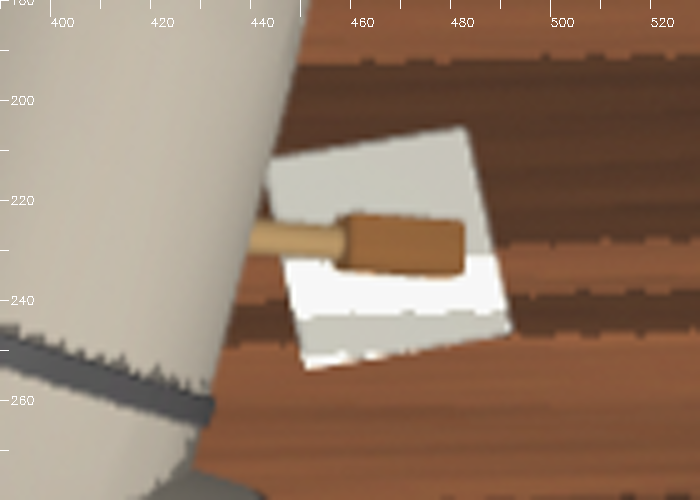

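View pics/x3.png

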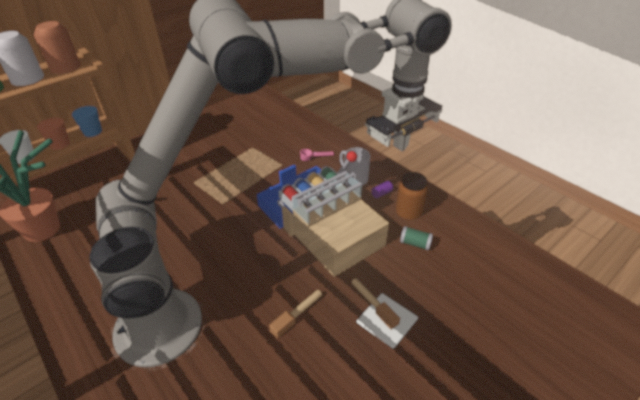

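View pics/x4.png

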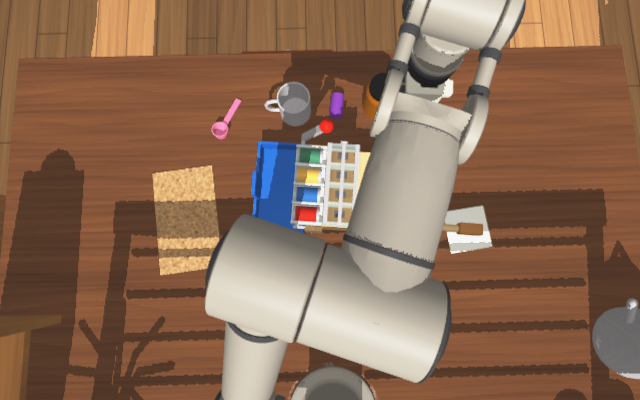

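```bash
python3 - <<'E'
from h import *
c=bot.capture('top')
g=at(c,470.7,229,38);k=at(c,467.4,228.9,8);print(g,k,g-k)
E
```

```text
[ 434.60931073 -363.97742836   38.        ] [ 437.07509297 -366.45132188    8.        ] [-2.46578224  2.47389352 30.        ]
```

```bash
python3 - <<'E'
from h import *
plan(*rk(-45,-125),230,-.08)
E
```

```text
now [ 671.3 -163.3  323.3] yaw -0.079 -> shift cm [  9.2   -1.8  -11.21] turn 0.1
```

Emit:
arm_command(
  moves=[
    [0, -0.5, -3, 0, 0],
    [0, -1, -6, 0, 0],
    [0, -1.5, -9, 0, 0],
    [0, -1.8, -11.2, 0, 0],
    [2, -1.8, -11.2, 0, 0],
    [5, -1.8, -11.2, 0, 0],
    [7, -1.8, -11.2, 0, 0],
    [7.5, -1.8, -11.2, 0, 0],
    [7.5, -1.8, -11.2, 0, 0],
  ],
)

```text
time: 33.45
tool_pos: [661.1, -50.0, 406.7]
tcp_rot: [0.428, 1.558, -1.223]
contact_force: [0.5, -0.3, 0.1]
grip_width: 0.7
```

```bash
python3 m.py y1.png 280 90 140 120 5 y2.png 280 80 150 130 5; python3 - <<'E'
from h import *
plan(*rk(-45,-125),180,-.08)
E
```

```text
t 33.45 tcp [661.1 -50.  406.7] grip [661.8 -51.8 247.7] F [ 0.5 -0.3  0.1] w 0.7
[[ 0.004  0.997 -0.08 ]
 [-0.012 -0.08  -0.997]
 [-1.     0.005  0.011]]
[-0.189  0.603  1.092 -0.011  1.44  -0.108]
rack grip [ -45.7 -124.3] z 247.6866990410842
now [662.7 -51.7 249.1] yaw -0.079 -> shift cm [ 6.91 -0.08 -0.13] turn 0.0
```

View pics/y1.png

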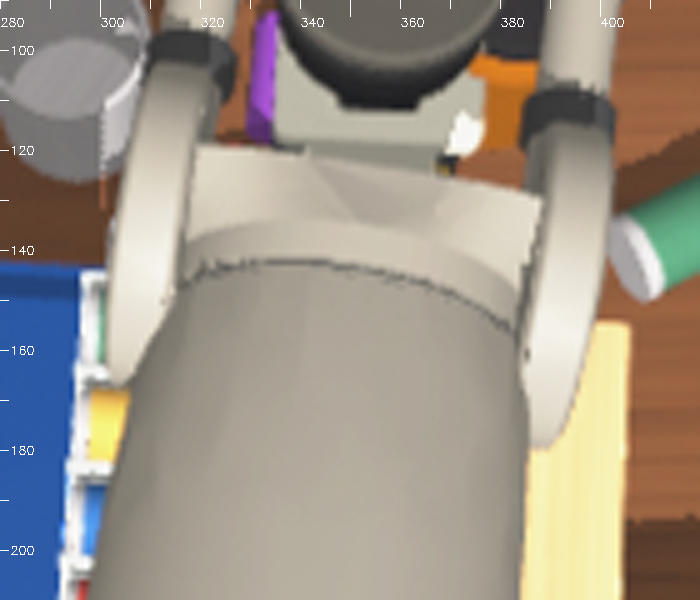

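View pics/y2.png

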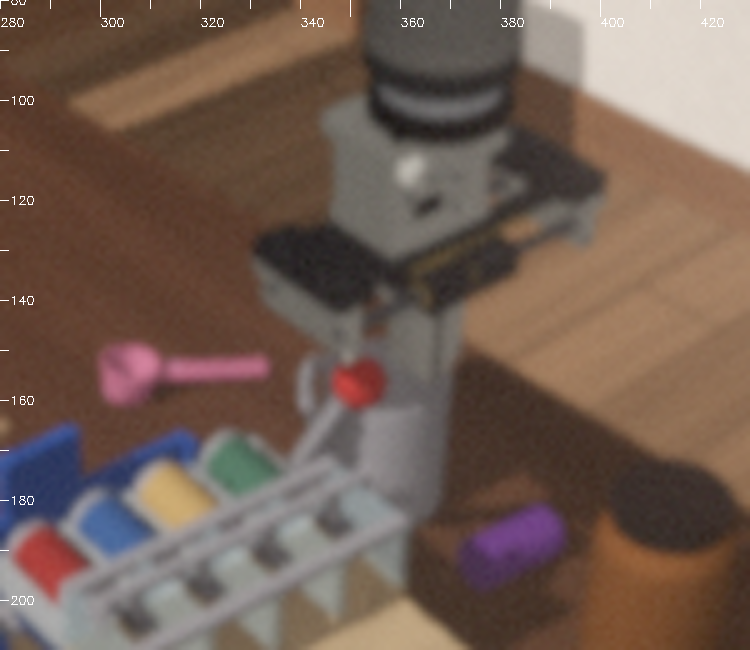

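Emit:
arm_command(
  moves=[
    [2, 0, 0, 0, 0],
    [5, 0, 0, 0, 0],
    [6.9, 0, 0, 0, 0],
    [6.9, 0, 0, 0, 0],
    [6.9, 0, 0, 0, 0],
  ],
)

```text
time: 34.05
tool_pos: [662.4, -50.8, 340.7]
tcp_rot: [0.718, 1.555, -0.933]
contact_force: [-1.0, -0.6, 0.8]
grip_width: 0.4
```

Emit:
arm_command(
  moves=[
    [0, 0, -1, 0, 0],
    [0, 0, -2, 0, 0],
    [0, 0, -3, 0, 0],
    [0, 0, -4, 0, 0],
    [0, 0, -5, 0, 0],
    [0, 0, -6, 0, 0],
  ],
)

```text
time: 34.65
tool_pos: [667.4, 9.4, 341.5]
tcp_rot: [0.764, 1.552, -0.887]
contact_force: [-1.5, -4.3, 3.0]
grip_width: 0.8
```

```bash
python3 m.py z1.png 280 90 140 120 5 z2.png 270 80 150 130 5
```

```text
t 34.65 tcp [667.4   9.4 341.5] grip [669.3   7.1 182.6] F [-1.5 -4.3  3. ] w 0.8
[[ 0.012  0.997 -0.08 ]
 [-0.014 -0.079 -0.997]
 [-1.     0.013  0.013]]
[-0.098  0.652  1.182 -0.014  1.294 -0.015]
rack grip [  13.7 -127.1] z 182.56666697897822
```

View pics/z2.png

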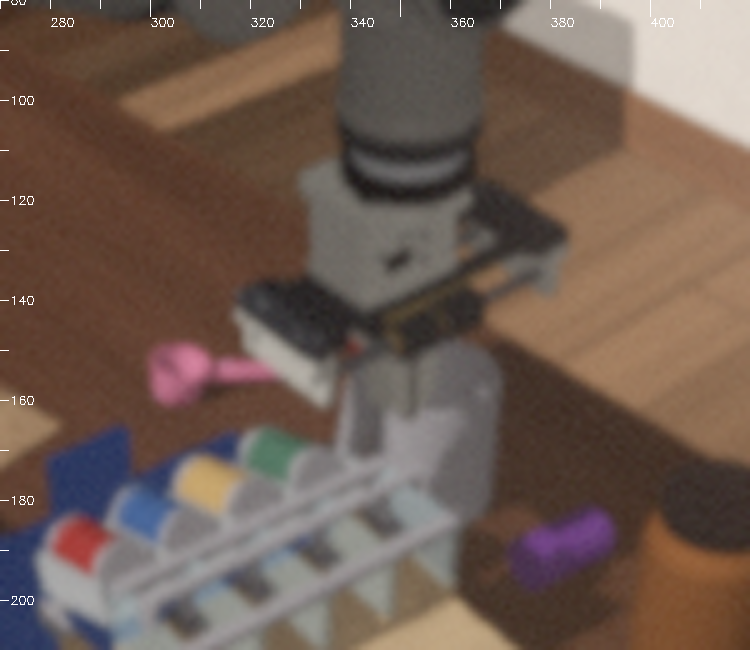

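Emit:
arm_command(
  moves=[
    [0, -0.2, -1, 0, 0],
    [0, -0.3, -2, 0, 0],
    [0, -0.3, -3, 0, 0],
    [0.1, -0.3, -4, 0, 0],
    [0.2, -0.3, -5, 0, 0],
    [0.2, -0.3, -6, 0, 0],
  ],
)

```text
time: 35.35
tool_pos: [669.0, 70.8, 337.1]
tcp_rot: [0.636, 1.554, -1.013]
contact_force: [0.2, -7.1, -2.8]
grip_width: 0.9
```

Emit:
arm_command(
  moves=[
    [0, 0, -0.5, 0, 0],
    [0, 0, -1, 0, 0],
    [0, 0, -1.4, 0, 0],
    [0, 0, -1.4, 0, 0],
  ],
)

```text
time: 35.75
tool_pos: [669.8, 84.0, 335.4]
tcp_rot: [0.363, 1.551, -1.286]
contact_force: [0.3, -10.2, -0.4]
grip_width: 0.5
```

```bash
python3 m.py z3.png 250 100 140 140 5 z4.png 230 90 150 130 5
```

```text
t 35.75 tcp [669.8  84.  335.4] grip [670.7  81.  176.5] F [  0.3 -10.2  -0.4] w 0.5
[[ 0.005  0.997 -0.078]
 [-0.019 -0.078 -0.997]
 [-1.     0.007  0.018]]
[ 0.015  0.673  1.159 -0.019  1.304  0.098]
rack grip [  87.5 -122.6] z 176.47448855877846
```

View pics/z3.png

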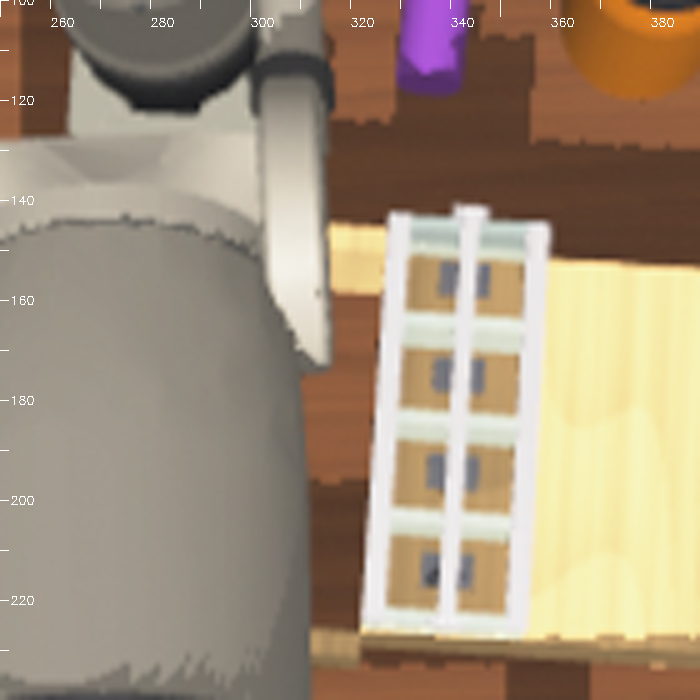

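View pics/z4.png

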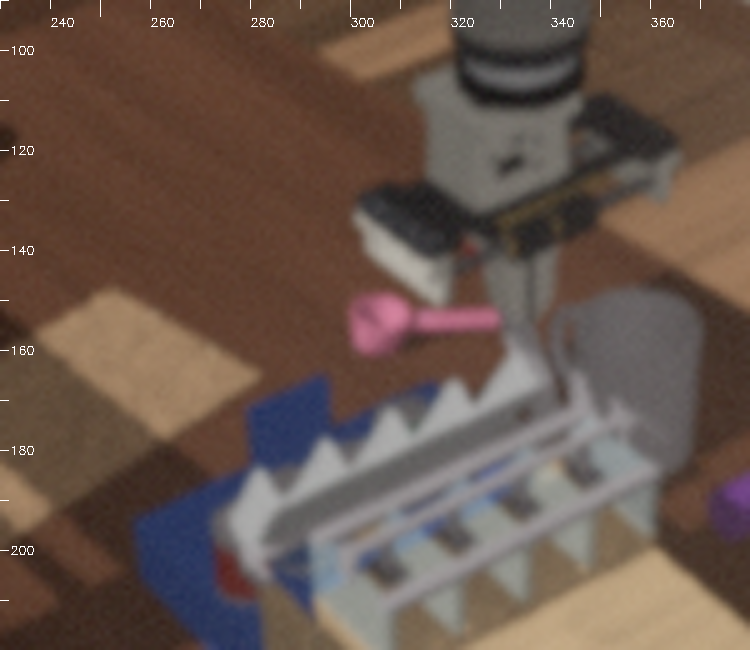

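Emit:
arm_command(
  moves=[
    [0, 0, -0.4, 0, 0],
    [0, 0, -0.7, 0, 0],
    [0, 0, -0.7, 0, 0],
    [0, 0, -0.7, 0, 0],
    [0, 0, -0.7, 0, 0],
  ],
)

```text
time: 36.35
tool_pos: [670.3, 86.6, 335.0]
tcp_rot: [0.182, 1.543, -1.469]
contact_force: [-2.3, -22.1, 3.7]
grip_width: 0.7
```

```bash
python3 m.py z5.png 250 100 140 140 5 z6.png 230 90 150 130 5
```

```text
t 36.35 tcp [670.3  86.6 335. ] grip [670.8  82.2 176.1] F [ -2.3 -22.1   3.7] w 0.7
[[ 0.003  0.997 -0.08 ]
 [-0.028 -0.08  -0.996]
 [-1.     0.005  0.027]]
[ 0.021  0.676  1.155 -0.029  1.308  0.109]
rack grip [  88.7 -122.6] z 176.05175764210415
```

View pics/z6.png

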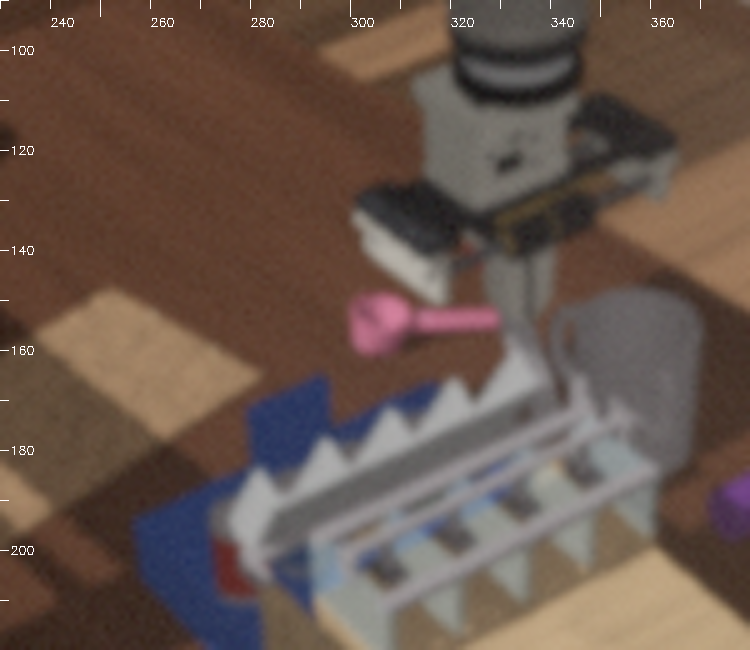

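Emit:
arm_command(
  moves=[
    [0, 0, 1, 0, 0],
    [0, 0, 2.5, 0, 0],
    [0, 0, 4.5, 0, 0],
    [0, 0, 6.5, 0, 0],
    [-0.3, 0, 8.5, 0, 0],
    [-0.5, 0, 10.5, 0, 0],
    [-0.5, 0, 12, 0, 0],
    [-0.5, 0, 13.5, 0, 0],
    [-0.5, 0, 14, 0, 0],
    [-0.5, 0, 14, 0, 0],
  ],
)

```text
time: 37.45
tool_pos: [659.0, -53.0, 343.6]
tcp_rot: [0.172, 1.544, -1.48]
contact_force: [0.9, 0.9, 0.3]
grip_width: 0.2
```

Emit:
arm_command(
  moves=[
    [-4, 0, 0, 0, 0],
    [-9, 0, 0, 0, 0],
    [-14, 0, 2, 0, 0],
    [-16, 0, 6, 0, 0],
    [-16, 0, 10, 0, 0.3],
    [-16, 0, 13, 0, 0.5],
    [-16, 0, 13, 0, 0.5],
  ],
)

```text
time: 38.15
tool_pos: [647.7, -181.2, 506.6]
tcp_rot: [0.154, 1.543, -1.501]
contact_force: [0.2, 0.4, -0.2]
grip_width: 19.8
```

```bash
python3 m.py aa1.png 240 110 130 130 5 aa2.png 240 120 150 130 5
```

```text
t 38.15 tcp [ 647.7 -181.2  506.6] grip [ 648.  -185.6  347.7] F [ 0.2  0.4 -0.2] w 19.8
[[ 0.002  0.996 -0.085]
 [-0.028 -0.085 -0.996]
 [-1.     0.004  0.027]]
[-0.381  0.597  0.839 -0.025  1.694 -0.3  ]
rack grip [-180.1 -121.3] z 347.67297683914495
```

View pics/aa1.png

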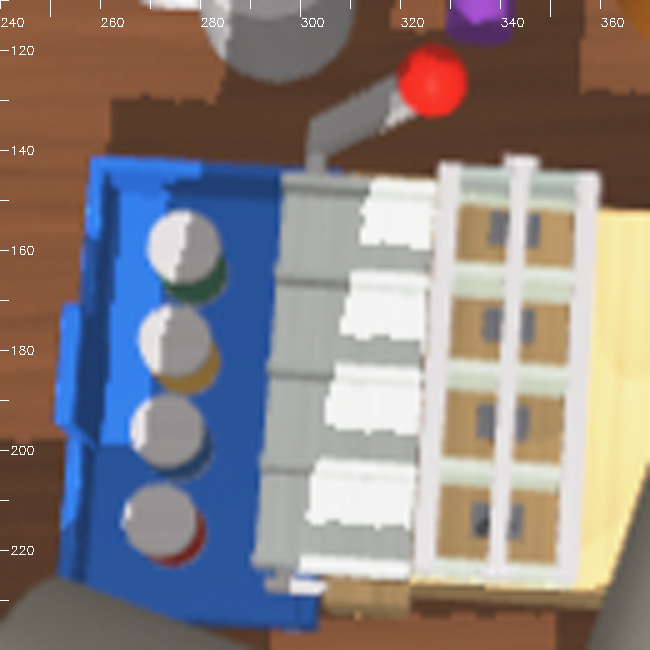

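View pics/aa2.png

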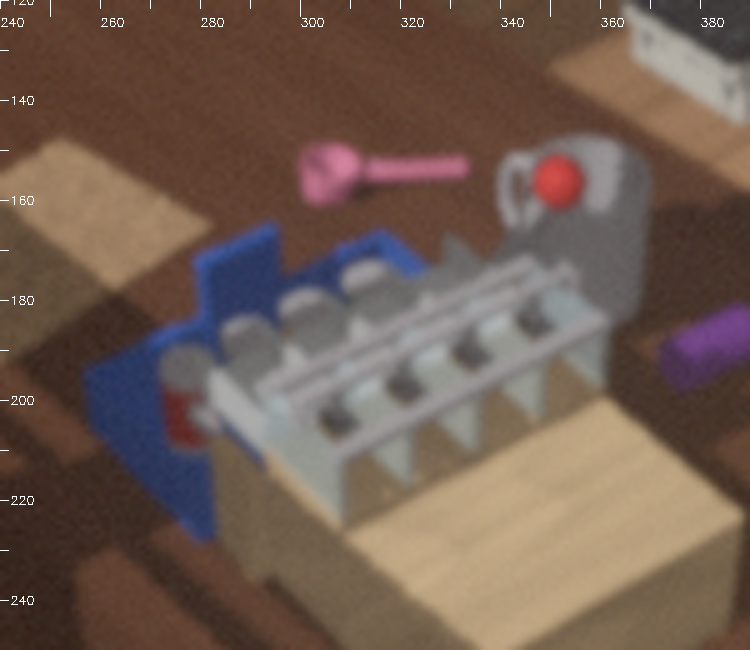

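```bash
python3 - <<'E'
from h import *
c=bot.capture('top')
A=lambda a,b,z:at(c,240+a/5-.1,110+b/5-.1,z)
for p in((183,246),(175,340),(167,430),(160,520)): print(np.round(inv(*A(*p,64)[:2]),1))
tb=np.array([A(63,303,98),A(81,303,98),A(75,428,98),A(56,422,98)]);print([np.round(inv(*p[:2]),1).tolist() for p in tb],np.round(inv(*tb.mean(0)[:2]),1))
for p in((93,157),(62,580)): print(np.round(inv(*A(*p,50)[:2]),1))
plan(*rk(173,0),300,1.4908)
E
```

```text
[126.4 -70.9]
[127.  -22.2]
[127.8  23.7]
[128.  69.]
[[178.8, -30.9], [170.0, -31.4], [168.1, 30.3], [177.5, 27.9]] [173.6  -1. ]
[ 177.9 -118.8]
[176.5 100.4]
now [ 648.7 -181.3  347.8] yaw -0.08 -> shift cm [  3.83 -12.19 -34.98] turn -90.0
```

Emit:
arm_command(
  moves=[
    [0, -1, -3, -8, 0.3],
    [0, -2, -7, -16, 0.3],
    [0, -3.5, -11, -24, 0.3],
    [0, -5, -15, -32, 0.3],
    [0, -6.5, -19, -40, 0.3],
    [0, -8, -23, -48, 0.3],
    [0, -9.5, -27, -56, 0.3],
    [0, -11, -31, -64, 0.3],
    [0, -12.2, -35, -72, 0.3],
    [0, -12.2, -35, -80, 0.3],
  ],
)

```text
time: 39.3
tool_pos: [552.4, 187.6, 497.4]
tcp_rot: [-1.252, 1.547, -1.493]
contact_force: [-0.3, -1.2, 0.3]
grip_width: 27.6
```

```bash
python3 - <<'E'
from h import *
plan(*rk(173.5,-1),190,1.4908)
E
```

```text
now [552.7 183.9 338.4] yaw 1.33 -> shift cm [14.85 -0.29  0.42] turn -9.2
```

Emit:
arm_command(
  moves=[
    [3, -0.3, 0.4, -8, 0.3],
    [7, -0.3, 0.4, -9.2, 0.3],
    [11, -0.3, 0.4, -9.2, 0.3],
    [14, -0.3, 0.4, -9.2, 0.3],
    [14.8, -0.3, 0.4, -9.2, 0.3],
    [14.8, -0.3, 0.4, -9.2, 0.3],
    [14.8, -0.3, 0.4, -9.2, 0.3],
  ],
)

```text
time: 40.0
tool_pos: [556.1, 181.1, 351.4]
tcp_rot: [-1.285, 1.547, -1.364]
contact_force: [0.5, -0.2, -0.2]
grip_width: 27.7
```

```bash
python3 m.py bb1.png 200 110 140 130 5 bb2.png 230 110 130 120 6; python3 - <<'E'
from h import *
plan(*rk(173.5,-1),88,1.4908)
E
```

```text
t 40.0 tcp [556.1 181.1 351.4] grip [556.9 177.4 192.4] F [ 0.5 -0.2 -0.2] w 27.7
[[ 0.005  0.079  0.997]
 [-0.023  0.997 -0.079]
 [-1.    -0.023  0.007]]
[ 0.189  0.496  1.433 -0.025  1.212 -1.293]
rack grip [174.5  -1.4] z 192.39488386722823
now [557.1 177.  192.6] yaw 1.491 -> shift cm [10.46  0.17 -0.14] turn 0.0
```

View pics/bb1.png

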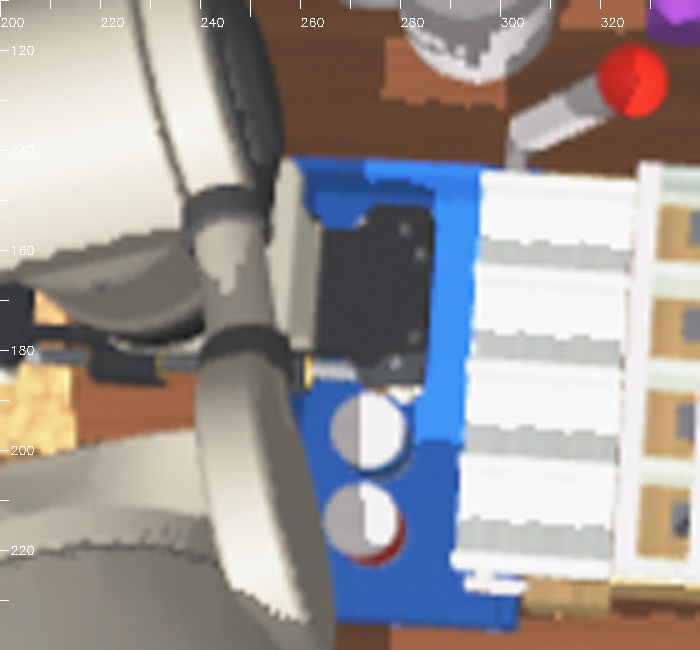

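View pics/bb2.png

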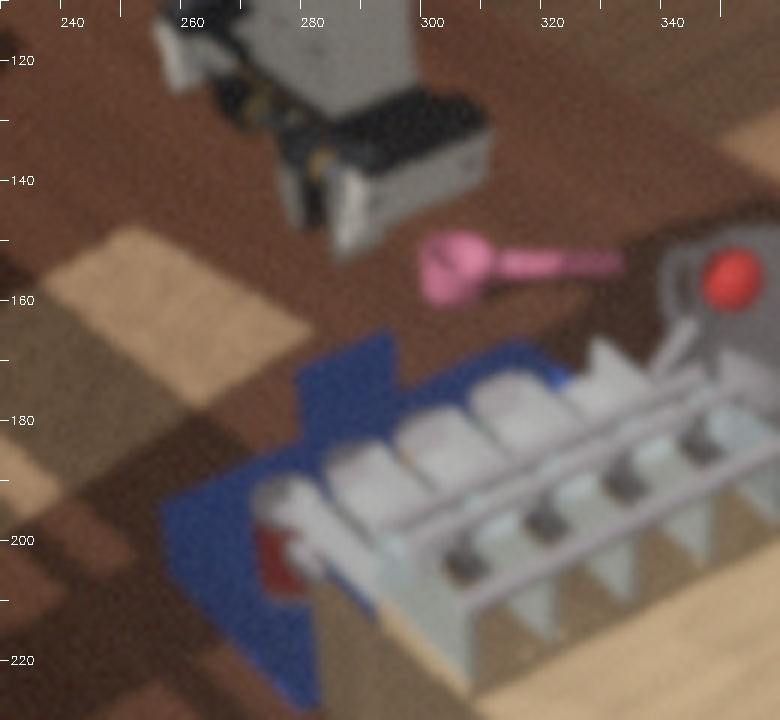

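Emit:
arm_command(
  moves=[
    [2, 0.1, -0.1, 0, 0.3],
    [4, 0.17, -0.1, 0, 0.3],
    [6, 0.17, -0.1, 0, 0.3],
    [7.5, 0.17, -0.1, 0, 0.3],
    [8.5, 0.17, -0.1, 0, 0.3],
    [9.4, 0.17, -0.1, 0, 0.3],
    [9.4, 0.17, -0.1, 0, 0.3],
  ],
)

```text
time: 40.8
tool_pos: [555.8, 180.3, 257.2]
tcp_rot: [-1.284, 1.547, -1.364]
contact_force: [0.3, 0.5, 0.2]
grip_width: 27.6
```

```bash
python3 m.py cc1.png 200 110 140 130 5 cc2.png 250 130 100 90 8; python3 - <<'E'
from h import *
plan(*rk(173.5,-1),88,1.4908)
E
```

```text
t 40.8 tcp [555.8 180.3 257.2] grip [556.5 176.6  98.2] F [0.3 0.5 0.2] w 27.6
[[ 0.005  0.08   0.997]
 [-0.023  0.997 -0.08 ]
 [-1.    -0.023  0.007]]
[ 0.188  0.598  1.542 -0.028  1.001 -1.287]
rack grip [173.7  -1.2] z 98.21615645873345
now [557.1 176.7  99.3] yaw 1.491 -> shift cm [ 1.13 -0.01 -0.08] turn -0.0
```

View pics/cc2.png

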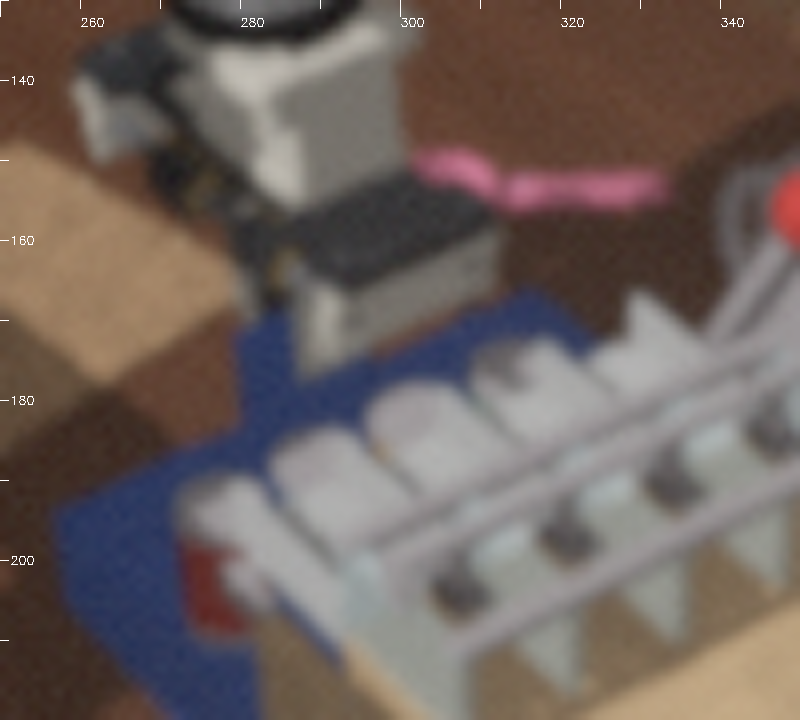

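Fingers straddle the tab. Down 10 mm and close.

Emit:
arm_command(
  moves=[
    [0.5, 0, 0, 0, 0.3],
    [1.1, 0, 0, 0, 0.3],
    [1.1, 0, 0, 0, 0.3],
    [1.1, 0, 0, 0, 0.1],
    [1.1, 0, 0, 0, 0],
    [1.1, 0, 0, 0, 0],
    [1.1, 0, 0, 0, 0],
    [1.1, 0, 0, 0, 0],
    [1.1, 0, 0, 0, 0],
    [1.1, 0, 0, 0, 0],
  ],
)

```text
time: 41.9
tool_pos: [556.2, 180.2, 247.4]
tcp_rot: [-1.184, 1.547, -1.264]
contact_force: [0.6, 2.3, 0.3]
grip_width: 10.2
```

Emit:
arm_command(
  moves=[
    [-0.3, 0, 0, 0, 0],
    [-0.6, 0, 0, 0, 0],
    [-1, 0, 0, 0, 0],
    [-1.2, 0, 0, 0, 0],
    [-1.2, 0, 0, 0, 0],
  ],
)

```text
time: 42.4
tool_pos: [556.2, 180.5, 259.8]
tcp_rot: [-1.162, 1.547, -1.242]
contact_force: [-0.3, -0.4, -3.2]
grip_width: 9.8
```

```bash
python3 m.py dd1.png 200 110 140 130 5 dd2.png 230 130 120 100 6; python3 - <<'E'
from h import *
plan(*rk(260,-1),100,1.4908)
E
```

```text
t 42.4 tcp [556.2 180.5 259.8] grip [557.4 176.9 100.8] F [-0.3 -0.4 -3.2] w 9.8
[[ 0.008  0.08   0.997]
 [-0.022  0.997 -0.08 ]
 [-1.    -0.022  0.009]]
[ 0.188  0.595  1.54  -0.028  1.004 -1.288]
rack grip [174.  -2.] z 100.79910192525875
now [557.2 176.9 100.4] yaw 1.491 -> shift cm [-0.15  8.6  -0.08] turn -0.0
```

View pics/dd2.png

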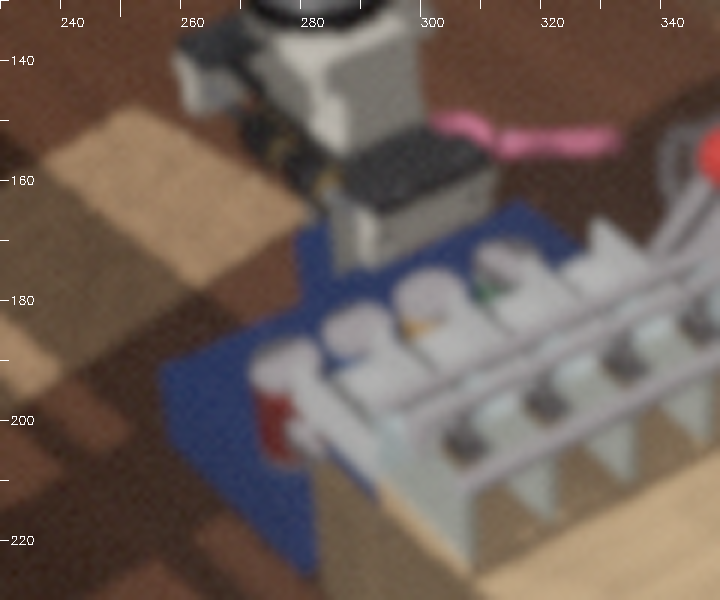

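Emit:
arm_command(
  moves=[
    [0, 0.4, 0, 0, 0],
    [0, 1.2, 0, 0, 0],
    [0, 2.4, 0, 0, 0],
    [0, 3.8, 0, 0, 0],
    [0, 5.2, 0, 0, 0],
    [-0.3, 6.5, 0, 0, 0],
    [-0.6, 7.6, 0, 0, 0],
    [-1, 8.3, 0, 0, 0],
    [-1.2, 8.6, 0, 0, 0],
    [-1.2, 8.6, 0, 0, 0],
  ],
)

```text
time: 43.5
tool_pos: [563.0, 266.8, 270.0]
tcp_rot: [-1.148, 1.547, -1.228]
contact_force: [0.8, -0.7, -3.8]
grip_width: 10.0
```

```bash
python3 m.py ee1.png 150 110 160 150 5 ee2.png 190 120 140 120 5; python3 - <<'E'
from h import *
y=1.687; plan(482+60*np.cos(y),367.2+60*np.sin(y),112,y)
E
```

```text
t 43.5 tcp [563.  266.8 270. ] grip [564.2 263.3 111.1] F [ 0.8 -0.7 -3.8] w 10.0
[[ 0.008  0.08   0.997]
 [-0.022  0.997 -0.079]
 [-1.    -0.022  0.01 ]]
[ 0.325  0.644  1.41  -0.027  1.087 -1.154]
rack grip [260.6  -1.9] z 111.06171114145334
now [564.  262.5 110.5] yaw 1.49 -> shift cm [ -0.58  15.66 -10.18] turn -11.3
```

View pics/ee1.png

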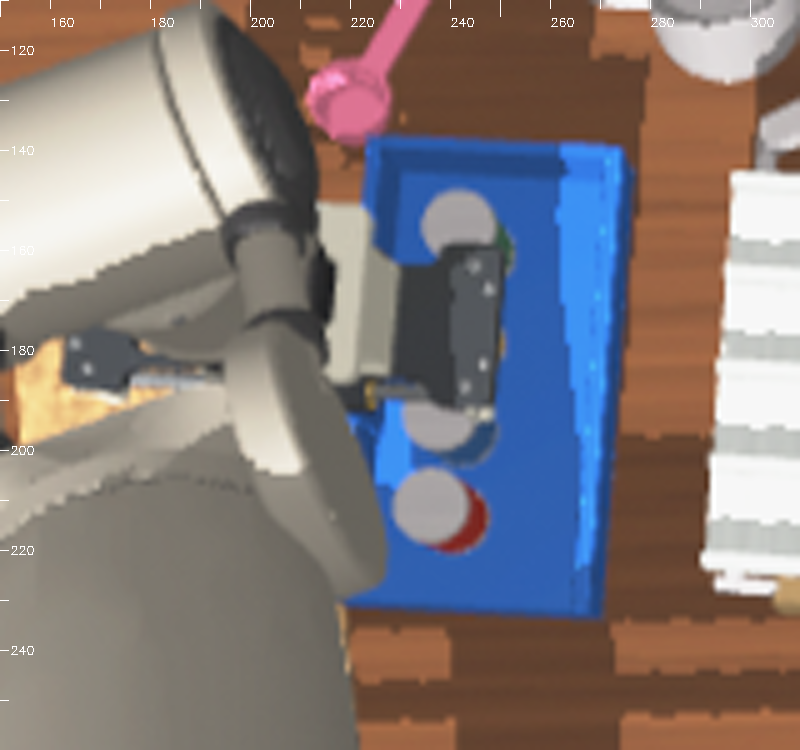

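View pics/ee2.png

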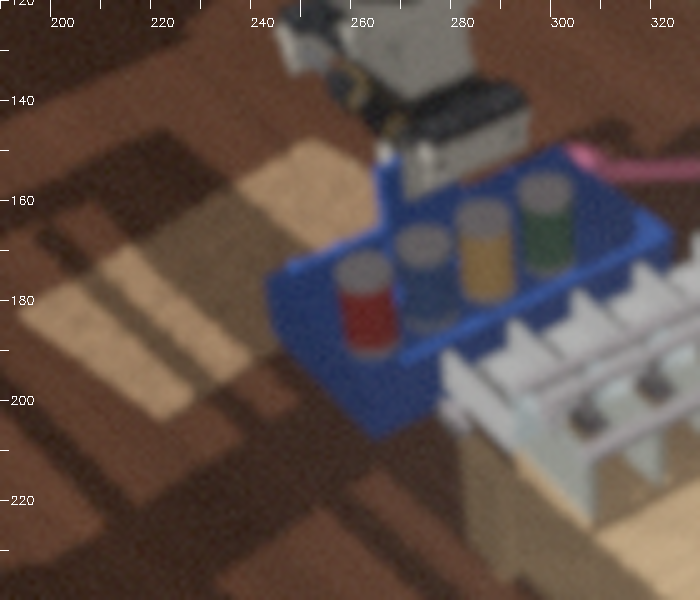

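Emit:
arm_command(
  moves=[
    [0, 0, -0.5, 0, 0],
    [0, 0, -1.5, -0.5, 0],
    [0, 0.5, -3, -1.5, 0],
    [0, 1.5, -4.5, -2.5, 0],
    [0, 3, -6, -4, 0],
    [0, 5, -7.5, -5.5, 0],
    [0, 7, -8.7, -7, 0],
    [0, 9, -9.5, -8.5, 0],
    [0, 11, -10, -10, 0],
    [0, 12.8, -10.2, -11, 0],
  ],
)

```text
time: 44.6
tool_pos: [469.9, 403.3, 265.9]
tcp_rot: [-1.41, 1.547, -1.296]
contact_force: [0.3, -0.4, -3.7]
grip_width: 10.0
```

Emit:
arm_command(
  moves=[
    [0, 1, 0, -0.3, 0],
    [0, 1.7, 0, -0.5, 0],
    [0, 2, 0, -0.5, 0],
    [0, 2, 0, -0.5, 0],
    [0, 2, 0, -0.5, 0],
  ],
)

```text
time: 45.1
tool_pos: [467.8, 422.6, 265.4]
tcp_rot: [-1.434, 1.547, -1.312]
contact_force: [-0.0, -0.3, -3.4]
grip_width: 9.9
```

```bash
python3 m.py ff1.png 120 130 150 150 5 ff2.png 170 110 150 120 5; python3 - <<'E'
from h import *
y=1.687; plan(482+60*np.cos(y),367.2+60*np.sin(y),93,y)
E
```

```text
t 45.1 tcp [467.8 422.6 265.4] grip [468.7 418.9 106.4] F [-0.  -0.3 -3.4] w 9.9
[[ 0.006 -0.122  0.993]
 [-0.023  0.992  0.122]
 [-1.    -0.024  0.003]]
[ 0.618  0.664  1.386 -0.025  1.1   -1.063]
rack grip [408.1 105.7] z 106.41961325572473
now [468.8 418.9 106.5] yaw 1.693 -> shift cm [1.33 0.74 0.71] turn 0.3
```

View pics/ff1.png

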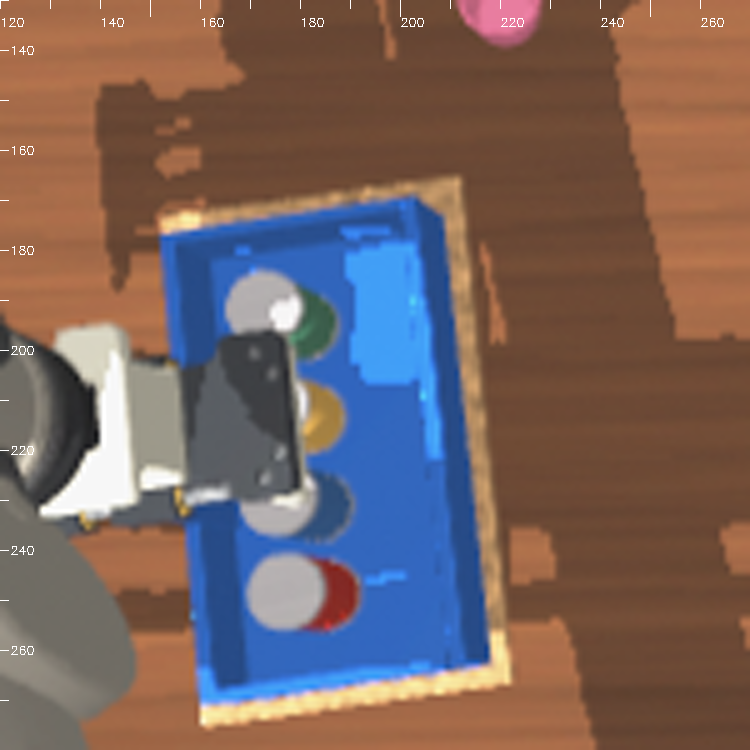

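View pics/ff2.png

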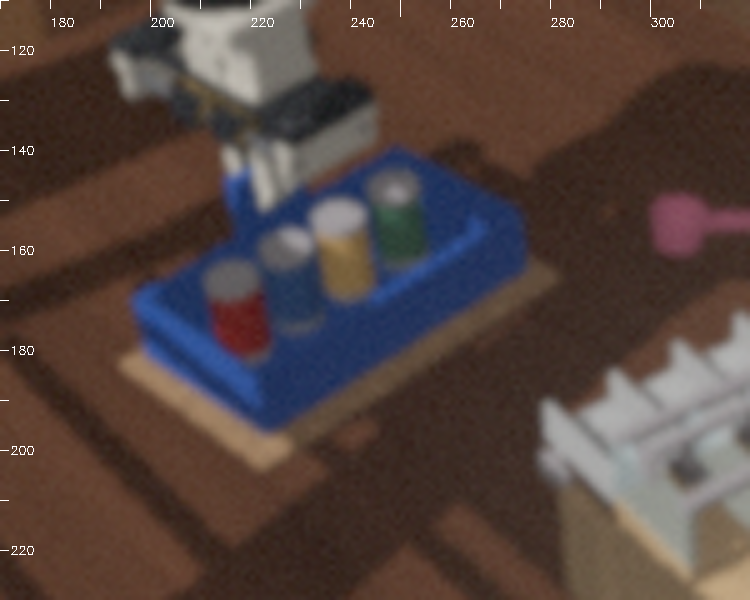

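Emit:
arm_command(
  moves=[
    [0, 0.4, 0.4, 0, 0],
    [0, 0.74, 0.7, 0.3, 0],
    [0.4, 0.74, 0.7, 0.3, 0],
    [0.8, 0.74, 0.7, 0.3, 0],
    [1.1, 0.74, 0.7, 0.3, 0],
    [1.3, 0.74, 0.7, 0.3, 0],
    [1.4, 0.74, 0.7, 0.3, 0],
    [1.4, 0.74, 0.7, 0.3, 0],
  ],
)

```text
time: 46.0
tool_pos: [473.8, 430.4, 251.7]
tcp_rot: [-1.416, 1.547, -1.299]
contact_force: [-1.8, -1.1, -0.2]
grip_width: 9.7
```

```bash
python3 m.py gg1.png 120 130 150 150 5 gg2.png 170 110 150 120 5; python3 - <<'E'
from h import *
y=1.687; plan(482+60*np.cos(y),367.2+60*np.sin(y),92.4,y)
E
```

```text
t 46.0 tcp [473.8 430.4 251.7] grip [474.8 426.8  92.8] F [-1.8 -1.1 -0.2] w 9.7
[[ 0.006 -0.117  0.993]
 [-0.023  0.993  0.117]
 [-1.    -0.023  0.004]]
[ 0.623  0.695  1.367 -0.025  1.088 -1.053]
rack grip [416.5 100.3] z 92.77409250252086
now [475.  426.8  92.7] yaw 1.688 -> shift cm [0.03 0.   0.01] turn 0.0
```

View pics/gg1.png

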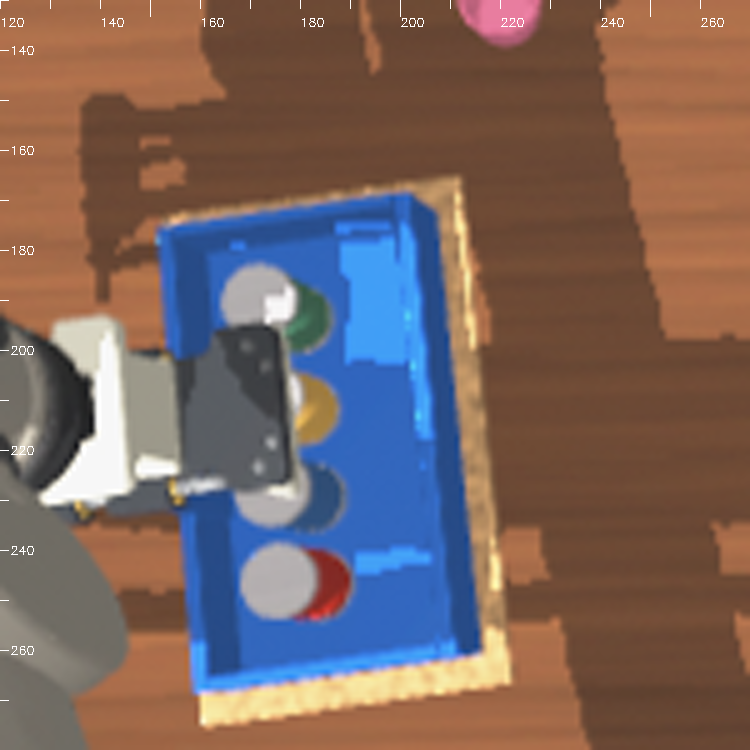

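Emit:
arm_command(
  moves=[
    [0.05, 0, 0, 0, 0],
    [0.05, 0, 0, 0, 0],
    [0.05, 0, 0, 0, 0.3],
    [0.05, 0, 0, 0, 0.3],
    [0.05, 0, 0, 0, 0.3],
    [0.05, 0, 0, 0, 0.3],
    [-1, 0, 0, 0, 0.3],
    [-3, 0, 0, 0, 0.3],
    [-7, 0, 0, 0, 0.3],
    [-12, 0, 0, 0, 0.3],
  ],
)

```text
time: 47.1
tool_pos: [472.9, 432.9, 371.8]
tcp_rot: [-1.543, 1.546, -1.426]
contact_force: [0.5, 0.7, 0.3]
grip_width: 27.5
```

Emit:
arm_command(
  moves=[
    [-5, 0, -3, 0, 0.3],
    [-10, 0, -8, 0, 0.3],
    [-12, 0, -13, 0, 0.3],
    [-12, 3, -17, 0, 0.3],
    [-12, 6, -20, 0, 0.3],
    [-12, 8, -22, 0, 0.3],
    [-12, 8, -24, 0, 0.3],
    [-12, 8, -24, 0, 0.3],
    [-12, 8, -24, 0, 0.3],
  ],
)

```text
time: 48.0
tool_pos: [224.7, 487.2, 490.4]
tcp_rot: [-1.493, 1.546, -1.376]
contact_force: [1.1, -0.3, 0.1]
grip_width: 27.4
```

```bash
python3 m.py hh1.png 130 140 120 150 5 hh2.png 170 110 150 120 5;python3 - <<'E'
from h import *
for n in('top','side'): cv2.imwrite(f'pics/hh_{n}.png',bot.capture(n)['frame'])
E
```

```text
t 48.0 tcp [224.7 487.2 490.4] grip [225.5 483.4 331.4] F [ 1.1 -0.3  0.1] w 27.4
[[ 0.005 -0.117  0.993]
 [-0.024  0.993  0.117]
 [-1.    -0.024  0.002]]
[ 1.     0.318  1.323 -0.017  1.518 -0.687]
rack grip [453.  353.3] z 331.4054502773239
```

View pics/hh1.png

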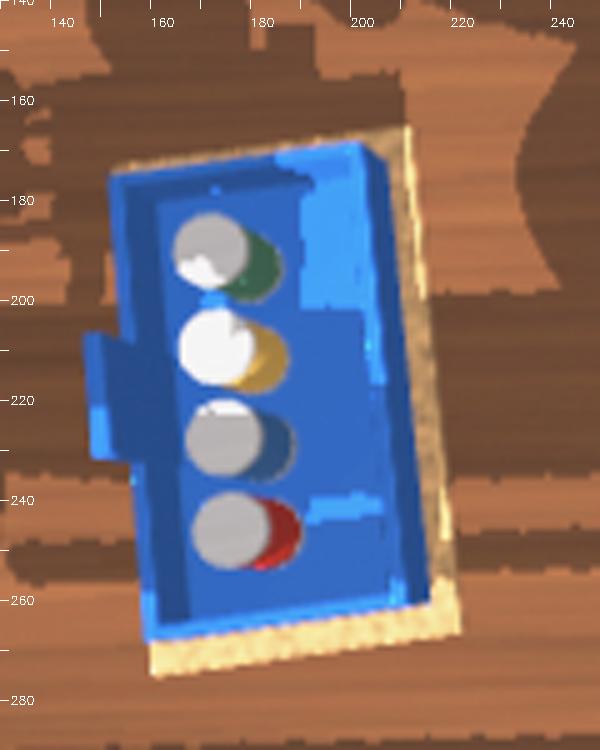

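View pics/hh_top.png

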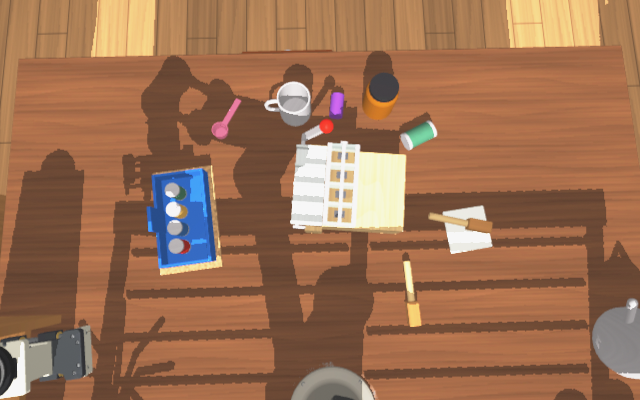

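View pics/hh_side.png

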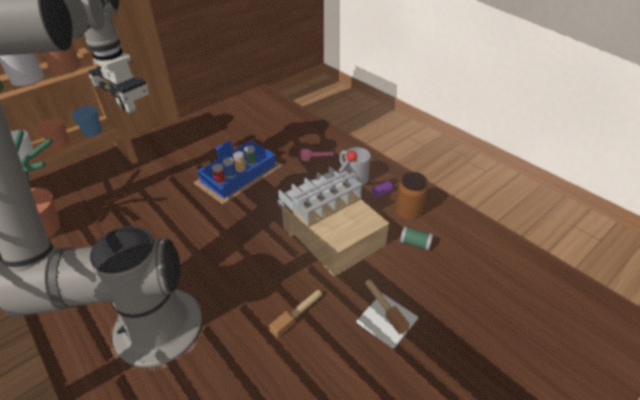

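```bash
python3 - <<'E'
from h import *
c=bot.capture('top')
A=lambda a,b,z:at(c,130+a/5-.1,140+b/5-.1,z)
bx=np.array([A(108,175,54),A(363,141,54),A(430,603,54),A(150,642,54)]).mean(0);print('box',bx)
tb=np.array([A(85,333,102),A(102,333,102),A(113,458,102),A(92,458,102)]).mean(0);print('tab',tb,'->ctr',tb[:2]-60*np.array([np.cos(1.687),np.sin(1.687)]))
m=np.array([A(107,168,4),A(411,126,4),A(461,632,4),A(152,677,4)]).mean(0);print('mat',m)
crop(c,'ii1.png',415,190,90,75,8)
crop(bot.capture('side'),'ii2.png',350,270,80,80,8)
E
```

```text
box [481.57405122 361.5052201   54.        ]
tab [473.84330674 423.91930077 102.        ] ->ctr [480.7998464  364.32394394]
mat [481.82542728 367.23616618   4.        ]
```

View pics/ii1.png

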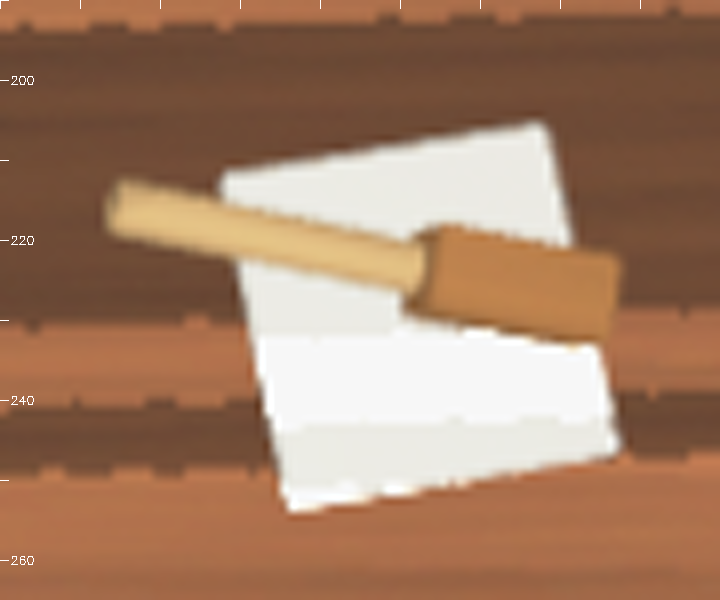

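View pics/ii2.png

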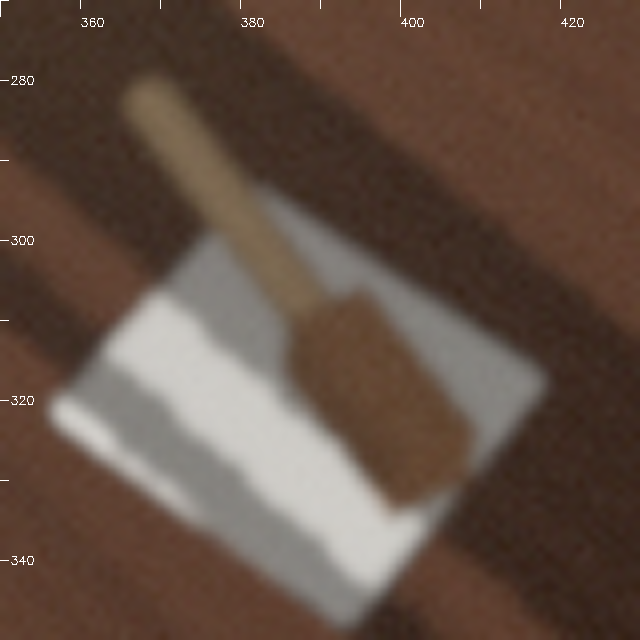

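```bash
python3 - <<'E'
from h import *
c=bot.capture('top')
A=lambda a,b,z:at(c,415+a/8-.06,190+b/8-.06,z)
g=A(522,284,38);t=A(113,208,23)
print(g,t,np.linalg.norm((t-g)[:2]),'dir',np.arctan2(*(t-g)[1::-1]))
d=A(440,225,38)-A(622,255,38);print(np.arctan2(d[1],d[0]),np.linalg.norm(d))
s=bot.capture('side'); print('side proj grip centre',proj(s,[g[0],g[1],38]),'tip',proj(s,t))
a=np.arctan2(*(t-g)[1::-1])-np.pi/2
print('yaw',a);plan(g[0],g[1],200,a)
E
```

```text
[ 443.01776003 -388.85508694   38.        ] [ 472.03269362 -264.53418222   23.        ] 127.6618726209917 dir 1.3415131124312663
1.380188009833641 58.22770690193023
side proj grip centre [395.96999719 316.67594562] tip [366.54513344 282.34723155]
yaw -0.2292832143636303
now [225.9 483.2 330.5] yaw 1.687 -> shift cm [ 15.31 -88.77  11.48] turn 109.8
```

```bash
python3 - <<'E'
from h import *
plan(560,60,350,-.215)
E
```

```text
now [225.9 483.2 330.5] yaw 1.687 -> shift cm [ -0.78 -45.93  28.29] turn 109.0
```

Emit:
arm_command(
  moves=[
    [-0.2, -3.5, 2.5, 8, 0.3],
    [-0.4, -7.5, 5, 16, 0.3],
    [-0.5, -11, 7.5, 24, 0.3],
    [-0.7, -15, 10, 32, 0.3],
    [-0.8, -19, 12.5, 40, 0.3],
    [-0.8, -23, 15, 48, 0.3],
    [-0.8, -27, 17.5, 56, 0.5],
    [-0.8, -31, 20, 64, 0.6],
    [-0.8, -35, 22.5, 72, 0.7],
    [-0.8, -39, 25, 80, 0.7],
  ],
)

```text
time: 49.4
tool_pos: [519.7, 127.0, 507.6]
tcp_rot: [-0.137, 1.546, -1.424]
contact_force: [0.5, 0.9, 0.2]
grip_width: 55.2
```

```bash
python3 - <<'E'
from h import *
st();plan(540,-200,300,-.215)
E
```

```text
t 49.4 tcp [519.7 127.  507.6] grip [520.3 123.  348.6] F [0.5 0.9 0.2] w 55.2
[[ 0.004  0.96   0.28 ]
 [-0.025  0.28  -0.96 ]
 [-1.    -0.003  0.025]]
[ 0.103  0.305  1.297 -0.025  1.539 -0.18 ]
now [520.3 123.  348.6] yaw 0.284 -> shift cm [ 5.67 -7.15 31.43] turn 28.6
```

Emit:
arm_command(
  moves=[
    [0, -1, 4, 5, 0.7],
    [0, -2, 8.5, 10, 0.7],
    [0, -3, 13, 15, 0.7],
    [1, -4, 17.5, 20, 0.7],
    [2, -5, 22, 25, 0.7],
    [3.5, -6, 26.5, 28.6, 0.7],
    [5, -7.2, 31, 28.6, 0.7],
    [5, -7.2, 31.4, 28.6, 0.7],
  ],
)

```text
time: 50.2
tool_pos: [538.2, -200.9, 462.9]
tcp_rot: [0.193, 1.546, -1.599]
contact_force: [-0.2, -0.4, -0.4]
grip_width: 64.2
```

```bash
python3 - <<'E'
from h import *
st();plan(443,-389,110,-.215)
E
```

```text
t 50.2 tcp [ 538.2 -200.9  462.9] grip [ 538.1 -204.8  303.9] F [-0.2 -0.4 -0.4] w 64.2
[[-0.001  0.976 -0.219]
 [-0.025 -0.219 -0.975]
 [-1.     0.005  0.024]]
[-0.485  0.397  1.281 -0.022  1.453 -0.262]
now [ 538.1 -204.8  303.9] yaw -0.221 -> shift cm [19.84 -5.33 19.58] turn -0.3
```

Emit:
arm_command(
  moves=[
    [2, -1, 4, 0, 0.7],
    [5, -2.5, 8, 0, 0.7],
    [8, -4, 12.5, 0, 0.7],
    [11, -5, 16.5, 0, 0.7],
    [14, -5.3, 19, 0, 0.7],
    [17, -5.3, 19.6, 0, 0.7],
    [19, -5.3, 19.6, 0, 0.7],
    [19.8, -5.3, 19.6, 0, 0.7],
    [19.8, -5.3, 19.6, 0, 0.7],
    [19.8, -5.3, 19.6, 0, 0.7],
  ],
)

```text
time: 51.2
tool_pos: [444.0, -385.2, 270.6]
tcp_rot: [0.242, 1.545, -1.549]
contact_force: [0.0, 1.1, 0.0]
grip_width: 64.1
```

```bash
python3 m.py jj1.png 400 180 120 100 6 jj2.png 340 260 100 100 7;python3 - <<'E'
from h import *
plan(443,-389,31,-.215)
E
```

```text
t 51.2 tcp [ 444.  -385.2  270.6] grip [ 444.1 -389.3  111.7] F [0.  1.1 0. ] w 64.1
[[ 0.001  0.976 -0.218]
 [-0.026 -0.218 -0.976]
 [-1.     0.006  0.025]]
[-0.841  0.583  1.528 -0.02   1.012 -0.61 ]
rack grip [-399.4   65.7] z 111.66179406312142
now [ 444.2 -389.5  112. ] yaw -0.22 -> shift cm [ 8.1  -0.18 -0.23] turn -0.3
```

View pics/jj2.png

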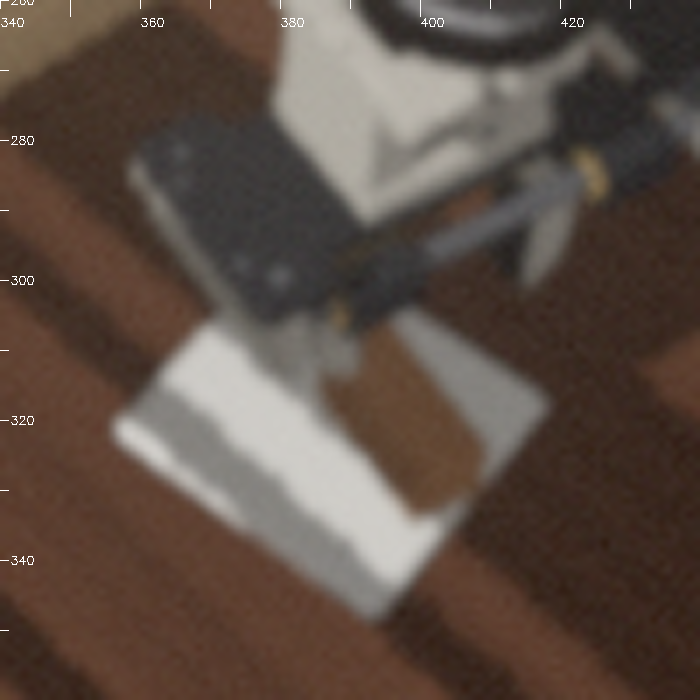

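Emit:
arm_command(
  moves=[
    [3, -0.1, -0.2, 0, 0.7],
    [5.5, -0.15, -0.2, 0, 0.7],
    [7.2, -0.15, -0.2, 0, 0.7],
    [7.9, -0.15, -0.2, 0, 0.7],
    [8, -0.15, -0.2, 0, 0.7],
    [8, -0.15, -0.2, 0, 0.4],
    [8, -0.15, -0.2, 0, 0],
    [8, -0.15, -0.2, 0, 0],
    [8, -0.15, -0.2, 0, 0],
    [8, -0.15, -0.2, 0, 0],
  ],
)

```text
time: 52.3
tool_pos: [443.2, -385.3, 191.5]
tcp_rot: [0.301, 1.543, -1.49]
contact_force: [-0.1, 1.9, 2.0]
grip_width: 29.9
```

Emit:
arm_command(
  moves=[
    [0, 0, 0, 0, 0],
    [0, 0, 0, 0, 0],
    [-0.5, 0, 0, 0, 0],
    [-1, 0, 0, 0, 0],
    [-1.5, 0, 0, 0, 0],
    [-1.5, 0, 0, 0, 0],
  ],
)

```text
time: 52.9
tool_pos: [443.4, -385.0, 207.5]
tcp_rot: [0.338, 1.542, -1.453]
contact_force: [-0.0, -0.4, -1.9]
grip_width: 29.9
```

```bash
python3 m.py kk1.png 400 180 120 100 6 kk2.png 340 260 100 100 7;python3 - <<'E'
from h import *
plan(437.2,-366.3,47,-.215)
E
```

```text
t 52.9 tcp [ 443.4 -385.   207.5] grip [ 444.  -389.6   48.6] F [-0.  -0.4 -1.9] w 29.9
[[ 0.003  0.976 -0.219]
 [-0.029 -0.218 -0.975]
 [-1.     0.01   0.027]]
[-0.841  0.665  1.582 -0.022  0.871 -0.607]
rack grip [-399.8   65.8] z 48.59156786242684
now [ 443.6 -389.3   47.8] yaw -0.22 -> shift cm [ 0.01 -1.13 -2.1 ] turn -0.3
```

View pics/kk2.png

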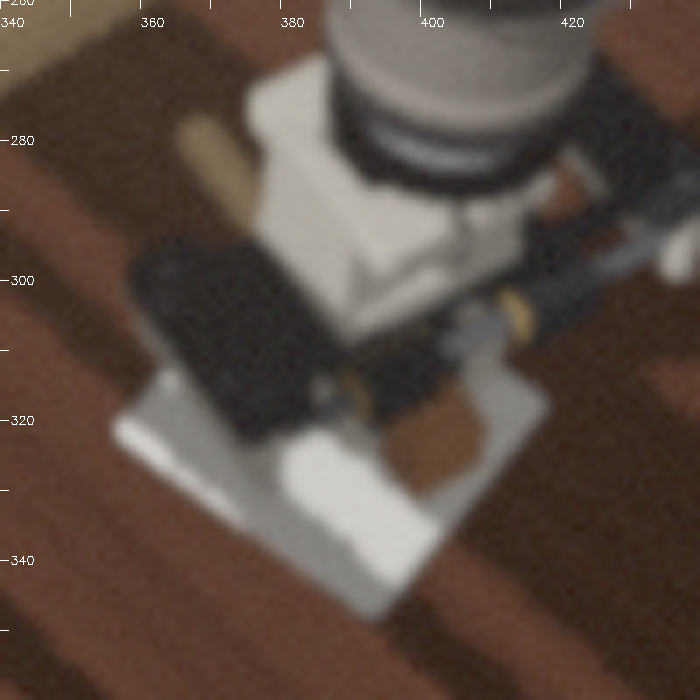

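Emit:
arm_command(
  moves=[
    [0, -0.5, -1, 0, 0],
    [0, -1.1, -2.2, 0, 0],
    [0.5, -1.1, -2.2, 0, 0],
    [1, -1.1, -2.2, 0, 0],
    [1.4, -1.1, -2.2, 0, 0],
    [1.55, -1.1, -2.2, 0, 0],
    [1.6, -1.1, -2.2, 0, 0],
    [1.6, -1.1, -2.2, 0, 0],
  ],
)

```text
time: 53.8
tool_pos: [437.4, -361.6, 191.4]
tcp_rot: [0.314, 1.543, -1.477]
contact_force: [-4.0, 4.3, 14.1]
grip_width: 29.6
```

Emit:
arm_command(
  moves=[
    [0, 0, 0, 0, 0.65],
    [0, 0, 0, 0, 0.65],
    [0, 0, 0, 0, 0.65],
    [0, 0, 0, 0, 0.65],
    [0, 0, 0, 0, 0.65],
    [-2, 0, 0, 0, 0.65],
    [-6, 0, 0, 0, 0.65],
    [-11, 0, 0, 0, 0.65],
    [-16, 0, 0, 0, 0.65],
    [-21, 0, 0, 0, 0.65],
  ],
)

```text
time: 54.8
tool_pos: [436.6, -355.4, 403.2]
tcp_rot: [0.311, 1.543, -1.481]
contact_force: [0.9, -0.9, 0.4]
grip_width: 59.7
```

Emit:
arm_command(
  moves=[
    [-5, 3, -4, 0, 0.6],
    [-8, 6, -9, 0, 0.6],
    [-8, 9, -14, 0, 0.6],
    [-8, 11, -19, 0, 0.6],
    [-8, 11, -23, 0, 0.6],
    [-8, 11, -28, 0, 0.6],
    [-8, 11, -33, 0, 0.6],
    [-8, 11, -37, 0, 0.6],
    [-8, 11, -37, 0, 0.6],
  ],
)

```text
time: 55.7
tool_pos: [625.1, -12.0, 473.8]
tcp_rot: [0.298, 1.544, -1.489]
contact_force: [0.5, -0.9, 0.3]
grip_width: 55.1
```

```bash
python3 m.py ll1.png 410 185 100 80 7 ll2.png 340 260 100 100 7;python3 - <<'E'
from h import *
for n in('top','side'): cv2.imwrite(f'pics/ll_{n}.png',bot.capture(n)['frame'])
E
```

```text
t 55.7 tcp [625.1 -12.  473.8] grip [625.5 -16.2 314.9] F [ 0.5 -0.9  0.3] w 55.1
[[ 0.002  0.977 -0.215]
 [-0.027 -0.215 -0.976]
 [-1.     0.008  0.025]]
[-0.136  0.497  1.093 -0.026  1.546  0.082]
rack grip [-13.1 -85.3] z 314.8650857746105
```

View pics/ll1.png

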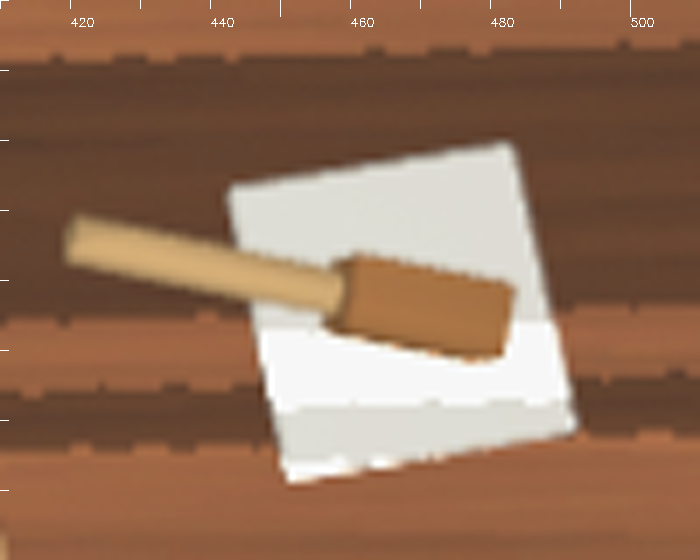

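View pics/ll2.png

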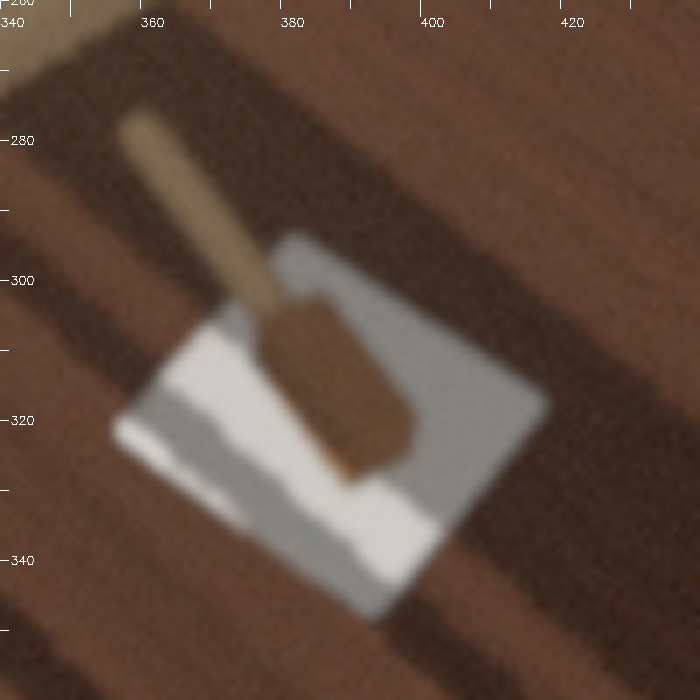

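View pics/ll_top.png

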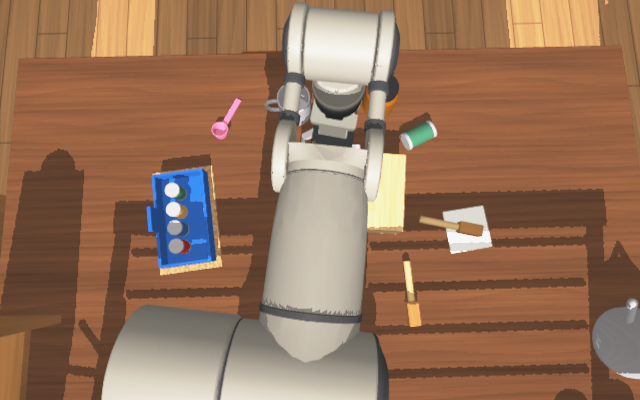

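View pics/ll_side.png

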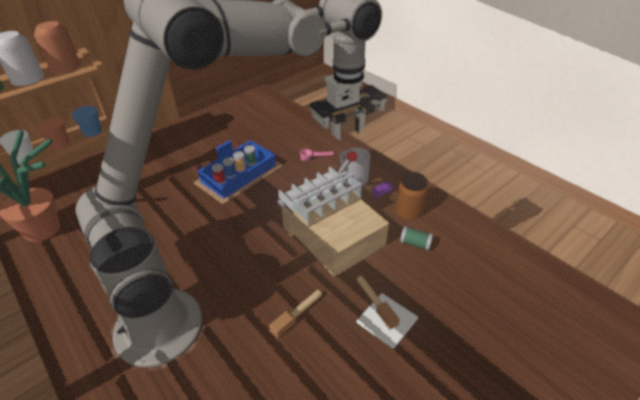

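```bash
python3 -c "
from h import *
c=bot.capture('top');print(at(c,471.3,228.5,38));bot.close_job()"
```

```text
[ 435.83633103 -365.60535275   38.        ]
the job is handed in; nothing more can be done
```

The job is done and handed in at about 56 s of robot time.

- **Box out:** I stood the blue box on the ledge, measured at rack x 114, y about 0.
- **Canisters:** I pushed all four out with the dowel. I then pushed the lever until it would go no further (force rose to 22 N) and let it spring back. All four landed standing upright in the box.
- **Box back:** The box with its four canisters is on the cork mat, measured 3–6 mm from the mat's middle.
- **Stick:** I had placed it on the coaster, but it was knocked about 25 mm aside while the robot was away. I picked it up again and put it back; it lies flat with its grip about 2 mm from the coaster's middle. Setting it down the second time pressed with a brief 14 N.
- **Bystanders:** In the last pictures the scoop has not moved. The jar and pitcher were partly hidden by the arm in the final top view, but they look in place in the side view and in the clear top view taken about 8 s earlier.

Two small disagreements remain. The two ways of measuring the box's centre differ by about 3 mm. The apron also measured about 180 mm wide in the images against the stated 190, but the canister positions agreed with the rack pose I used.

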